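# Sort salvaged laptop parts and hang the bin from an S-hook

### The job

Tidy the parts from a laptop teardown: while the aluminium bin is still standing on the bench, put every finned drive module into it and every blower into the grey tray, and hang the S-hook from the low rail by its upper curl. Then hang the loaded bin by its bail in the hook's lower curl, so that it hangs freely, steady and about level with its modules in it. Leave the jar, the screwdriver and the roll of tape where they are.

Things in the scene. Friction and masses are not known exactly. Their poses are not given: they have to be found in the camera images.
- rail: Fixed low rail: round steel bar 12 mm thick and 240 mm long, level along this frame's y, its axis 265 mm above the bench, borne at its ends by level arms from two posts 80 mm behind it (+x), 16 mm thick, feet 70 mm across. Origin on the bench under the bar's middle; x level and square to the bar, pointing away from the robot.
- rail_mid (a point): The middle of the rail bar, on its axis; axes as the rail's.
- holder_slot (a point): Fixed aluminium holder block, 84 (x) x 50 (y) x 42 mm, with a slot 60 x 20 mm and 36 mm deep in which the S-hook stands upright at the start. Point: middle of the slot's floor, 6 mm above the bench.
- hook: S-hook of steel strip 16 mm wide (y), 5 mm thick, flat in its x-z plane, 57 mm over the curls (x), 173 mm tall, 150 g. Origin: underside of the lower curl. Lower curl: upright U, 47 mm wide inside, free tip on the -x side, 29 mm above the origin. Upper curl: upside-down U, 47 mm inside, free tip on the +x side. Shank slants from x -26, z 108 to x +26, z 29 mm. Flat black grip tab on top.
- hook_grip (a point): On the hook's black grip tab, 159 mm above the hook's origin. The tab is 26 mm wide (x), 8 mm thick (y) and rises from 137 to 173 mm above the origin. Axes as the hook's.
- hook_crest (a point): Underside of the crest of the hook's upper curl, 132 mm above its origin: where the rail bears; the upper curl's free tip ends 23 mm lower. Hung with hook x along rail x, the lower curl opens to the robot (crest about 6.5 mm above the bar's axis when hung).
- hook_seat (a point): Top of the flat bottom of the hook's lower curl, 5 mm above its origin: where a hung bail lies (the bail's axis 4 mm above this point).
- bin: Loose open aluminium bin, 150 (x) x 96 (y) x 36 mm, wall and floor 4 mm, 75 g empty. Origin: centre of its underside; z up. A rigid steel bail of 8 mm wire stands over its middle (in its y-z plane): legs on the side walls, level bar along y. A flat black grip fin stands up on its front (-x) wall.
- bin_floor (a point): Centre of the bin's inner floor, 4 mm above its underside; axes as the bin's.
- bin_fin (a point): Middle of the bin's grip fin, 83 mm in front (-x) of the bin's middle, 60 mm above its underside. Fin 28 mm long (x), 8 mm thick (y), standing up on the front wall to 86 mm above the underside (free of the wall from 36 mm up). Axes as the bin's. Lifted here the loaded bin (up to 150 g) tends to tip back: grip with 40 N or more. A tool leaning back some 20 degrees clears the hook.
- bin_bail (a point): Middle of the bail's level bar, on its axis, 105 mm above the bin's underside; bar 8 mm thick, 92 mm long, along bin y.
- tray_in (a point): Fixed grey plastic tray, 150 (x) x 210 (y) x 30 mm, wall and floor 4 mm. Point: centre of its inner floor, 4 mm above the bench; axes as the tray's.
- jar_mid (a point): Bystander: small white jar 40 mm across, 35 mm tall. Point: half-way up.
- driver_grip (a point): Bystander: screwdriver 150 mm long lying flat. Point: on its handle.
- tape_mid (a point): Bystander: yellow ring of tape 66 mm across, 16 mm tall. Point: its centre.
- module0_mid (a point): Drive module with finned aluminium heat sink: a slim block 60 (x) x 24 (y) x 14 mm (z), 20 g or so, lying flat; may be absent. Belongs in the bin. Point: its centre.
- blower0_mid (a point): Black blower fan: round housing 48 mm across with a square duct 36 mm wide on its +x side, 62 mm long in all, 18 mm tall, 50 g or so, lying flat; may be absent. Belongs in the tray. Point: centre of the round housing, half-way up.
- module1_mid (a point): Drive module with finned aluminium heat sink: a slim block 60 (x) x 24 (y) x 14 mm (z), 20 g or so, lying flat; may be absent. Belongs in the bin. Point: its centre.
- blower1_mid (a point): Black blower fan: round housing 48 mm across with a square duct 36 mm wide on its +x side, 62 mm long in all, 18 mm tall, 50 g or so, lying flat; may be absent. Belongs in the tray. Point: centre of the round housing, half-way up.
- module2_mid (a point): Drive module with finned aluminium heat sink: a slim block 60 (x) x 24 (y) x 14 mm (z), 20 g or so, lying flat; may be absent. Belongs in the bin. Point: its centre.
- blower2_mid (a point): Black blower fan: round housing 48 mm across with a square duct 36 mm wide on its +x side, 62 mm long in all, 18 mm tall, 50 g or so, lying flat; may be absent. Belongs in the tray. Point: centre of the round housing, half-way up.
Things that resemble listed ones, but are neither listed nor needed, are in the scene too. What is shaped like the part that bears module0_mid but black or orange is not meant.

How it is judged:
By the outcome, as a careful person would: the job done as asked, in the order asked, and still so for the second after the job is handed in, with the robot touching nothing.
Of module0, blower0, module1, blower1, module2, blower2 only 4 to 6 are there at a start; the rules pass over those that are not, and their reading is None.
At some moment in a run one of blower0, blower1, blower2 may be knocked a few centimetres aside while the robot is not near it.
It also fails if it takes over 210 s, if anything falls off the work surface, if the arm or the gripper's body presses on something with over 40 N, if the wrist force passes 120 N, or if a joint passes its speed limit or range.

### The arm

A 7-joint arm with a two-finger parallel gripper is mounted at the origin on the work surface. World frame = base frame: x ahead of the robot, y to its left, z up, the work surface at z = 0. Lengths are in mm, angles in rad, forces in N, time in s.
With the tool pointing down it reaches from about 350 to 900 mm from the base axis. Payload 8.1 kg.
Tool frame: the origin (TCP) lies at the very end of the fingers, on their centre line; the grasp point (between the pads) lies 19 mm behind it; z points along the fingers, y is the direction in which the jaws open and shut (so a half turn about z gives the same grasp; the last joint's range is limited). The gripper opens to 92 mm and grips with 3 to 60 N. Pads are 19 mm wide; open, the fingers measure 130 mm over their backs; the gripper's body (75 mm by 190 mm) begins 47 mm behind the grasp point.
Start: joints at [1.191, 0.434, 0.025, 1.573, -0.012, 1.134, -0.075], TCP at [170.775, -601.23, 226.742] pointing down, gripper open.
Joint ranges: [-2.62, 2.62], [-0.44, 2.09], [-1.27, 1.32], [0.08, 2.57], [-1.32, 4.46], [0.12, 2], [-2.74, 2.74]. Speed limits (rad/s): [2.22, 2.22, 3.01, 3.01, 3.14, 3.14, 3.14].

### API

Orientations are given as a unit quaternion [x, y, z, w].
In Python, from workcell import * gives the robot as it stands.
- The arm moves only by the tool jog_arm, never from a script. Its argument "commands" is a list of rows, each an object of numbers: "ax", "ay", "az": the turn, a rotation vector about the tool's x, y, z in rad; "dx", "dy", "dz": the shift along the tool's x, y, z in mm; "jaw": the opening, from 0 (shut) to 1 (fully open). In form: [{"ax": .., "ay": .., "az": .., "dx": .., "dy": .., "dz": .., "jaw": ..}, ...]. A call has 1 to 8 rows; each row is the pose to reach, as a shift and turn from the pose measured when the call began, along the tool's axes at that moment; what a row does not reach only later rows make up. A row lasts 1/12 s, in which the tool goes at most 41.7 mm and 7.16 degrees, less where a joint would pass 70% of its speed; a pose out of reach is approached as far as the arm can. A call with a gripper value outside its range is refused whole. The fingers move at their own pace and stop on an object; "squeeze" is the grip in N (left out, the last holds). Time passes only in rows, so rows that repeat a pose let the fingers close. It gives the time, the measured TCP pose, the force and the opening at its end, in the units of the state.
- get_obs(): the state, without advancing time (a new reading comes with each control period).
- get_image(name): name is "side" or "top"; returns a dict with "color" (384x512x3 uint8, blue, green, red), "intrinsics" (3x3 intrinsics, pixels), "dist" ([k1, k2, p1, p2, k3] as OpenCV has them; the pictures are not rectified), "origin" and "attitude" of the camera in the world. Camera axes: x right, y down, z forward; pixel columns grow to the right and rows downward; lengths in mm; the calibration is good to about 2 mm. A picture is of the moment at which its call begins. There is no depth.
- job_done(): hands the job in, once; it reports no verdict.
The state is a dict: "t": time; "joint_positions": joint angles; "joint_velocities": joint speeds; "joint_efforts": joint torques, N m; "ee_pos": TCP position; "ee_rot": TCP orientation; "ft_force": force on the tool from outside, world axes, zero at the start; "wrist_torque": the same for the moment, N m; "finger_gap": finger opening in mm.
Only numpy, scipy, OpenCV 4.12 (cv2) and the standard library are available. Lean on these libraries where they do the work, as an engineer would, in place of code of your own. Each camera call takes 0.05 s, during which the arm holds its last target.

## Working session

There is one attempt and no reset: what is moved stays moved. The work goes in short steps, Python scripts to look and compute and a tool call to move; the robot and the scene stay as the last step left them, time stands still between calls to the robot, and variables do not carry over. Pictures are saved under pics/ and viewed, and the job is handed in when it is done.

Besides the shell and the picture viewer there is one more tool, called after "Call:" as name(argument=value, ...) on one line, values as JSON. jog_arm: Moves the arm, as the interface text tells. Its arguments: {"type":"object","properties":{"commands":{"type":"array"},"squeeze":{"type":"number"}},"required":["commands"]}

```bash
ls; mkdir -p pics
python3 - <<'E'
from workcell import *
import cv2,json
print(get_obs())
for n in ("side","top"):
    d=get_image(n); cv2.imwrite(f"pics/{n}0.png",d["color"]); print(n,d["intrinsics"],d["dist"],d["origin"],d["attitude"])
E
```

```text
pics
{'t': 0.0, 'joint_positions': array([ 1.19143647,  0.43520207,  0.02500149,  1.57408191, -0.01165323,
        1.1339878 , -0.07509998]), 'joint_velocities': array([-0.0002976 ,  0.00034867, -0.00116871, -0.00053972, -0.00052429,
        0.00099488, -0.00238979]), 'joint_efforts': array([-2.93683183e-05, -6.67851019e+01,  9.85009521e-01, -3.14454424e+01,
       -6.05704263e-02,  4.30386979e-02,  2.34615745e-04]), 'ee_pos': array([ 170.58541046, -600.75012363,  225.96414887]), 'ee_rot': array([ 9.90448615e-01,  1.37880212e-01, -1.56602282e-04, -7.50663724e-04]), 'ft_force': array([-0.04634163,  0.63268133,  0.78148177]), 'wrist_torque': array([-0.01688835, -0.0067141 , -0.01550641]), 'finger_gap': 91.88819421373408}
side [[485.70298111   0.         251.7131093 ]
 [  0.         485.70298111 196.53082627]
 [  0.           0.           1.        ]] [-0.14744929  0.          0.          0.          0.        ] [ 18.49174548 891.38146316 915.64973465] [-0.18046142  0.87509649 -0.43976404  0.09081519]
top [[386.63490247   0.         255.03615588]
 [  0.         386.63490247 189.15429326]
 [  0.           0.           1.        ]] [-0.08234853  0.          0.          0.          0.        ] [ 249.51250853  -72.20360026 1213.53644118] [-0.69735552  0.71276483 -0.0508869   0.05542652]
```

View pics/side0.png

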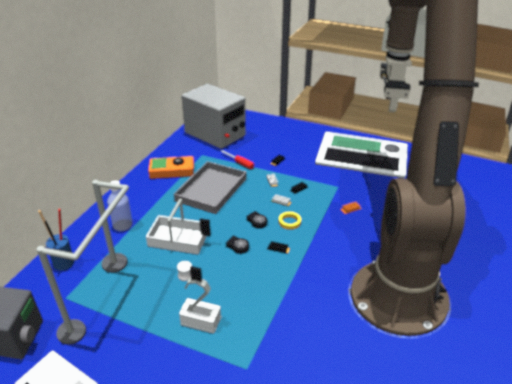

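View pics/top0.png

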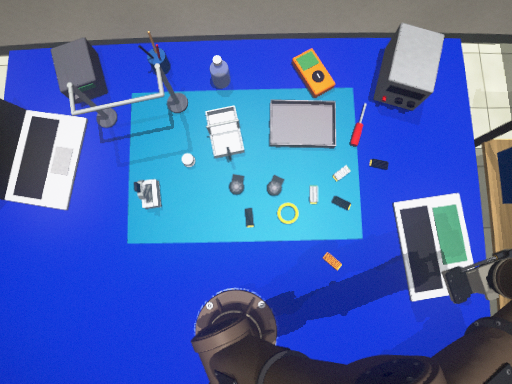

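The side view shows two silver modules near (282,200) and (272,180), and blowers at (257,219) and (237,243). The top view shows the bin at (226,130), the tray at (302,123), the holder at (148,193) and the rail at upper left. I'll zoom in next.

```bash
cat > h.py <<'E'
from workcell import *
import cv2, numpy as np
from scipy.spatial.transform import Rotation as R
def ray(d,uv):
    p=cv2.undistortPoints(np.array([[uv]],float),d["intrinsics"],np.array(d["dist"])).ravel()
    v=R.from_quat(d["attitude"]).apply([p[0],p[1],1.]); return np.array(d["origin"]),v/np.linalg.norm(v)
def onz(d,uv,z):
    o,v=ray(d,uv); return o+v*(z-o[2])/v[2]
def proj(d,P):
    Rm=R.from_quat(d["attitude"]).inv(); P=np.atleast_2d(P).astype(float)
    q=Rm.apply(P-np.array(d["origin"]))
    return cv2.projectPoints(q,np.zeros(3),np.zeros(3),d["intrinsics"],np.array(d["dist"]))[0].reshape(-1,2)
def tri(a,ua,b,ub):
    o1,v1=ray(a,ua);o2,v2=ray(b,ub)
    s=np.linalg.lstsq(np.c_[v1,-v2],o2-o1,rcond=None)[0]
    p,q=o1+s[0]*v1,o2+s[1]*v2
    return (p+q)/2,np.linalg.norm(p-q)
def crop(im,x0,y0,x1,y1,s,name):
    c=cv2.resize(im[y0:y1,x0:x1],None,fx=s,fy=s,interpolation=cv2.INTER_CUBIC); cv2.imwrite("pics/"+name,c)
def blobs(d,mask,z,box,amin=20):
    m=np.zeros_like(mask);x0,y0,x1,y1=box;m[y0:y1,x0:x1]=mask[y0:y1,x0:x1]
    out=[]
    for c in cv2.findContours(m,cv2.RETR_EXTERNAL,cv2.CHAIN_APPROX_NONE)[0]:
        if cv2.contourArea(c)<amin: continue
        w=np.array([onz(d,p[0],z)[:2] for p in c],np.float32)
        r=cv2.minAreaRect(w); bp=cv2.boxPoints(r)
        e=[bp[1]-bp[0],bp[2]-bp[1]];l=max(e,key=np.linalg.norm)
        out.append((c.reshape(-1,2).mean(0).round(1),np.round(r[0],1),np.round(sorted(r[1]),1),round(float(np.degrees(np.arctan2(l[1],l[0]))),1)))
    return out
E
python3 - <<'E'
from h import *
t=get_image("top");s=get_image("side")
crop(t["color"],120,80,380,280,3,"t1.png")
crop(t["color"],40,30,240,180,4,"t3.png")
crop(s["color"],60,130,340,340,2.8,"s1.png")
E
```

```text
(no output)
```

View pics/t1.png

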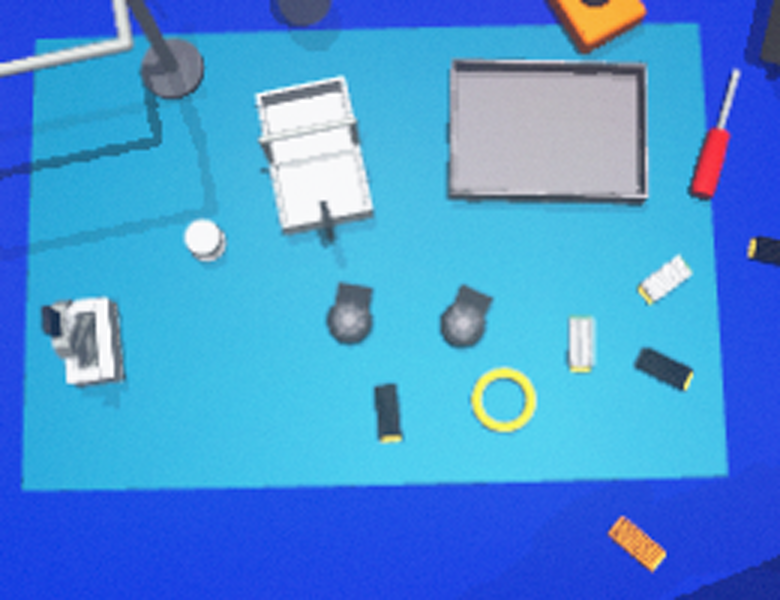

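View pics/s1.png

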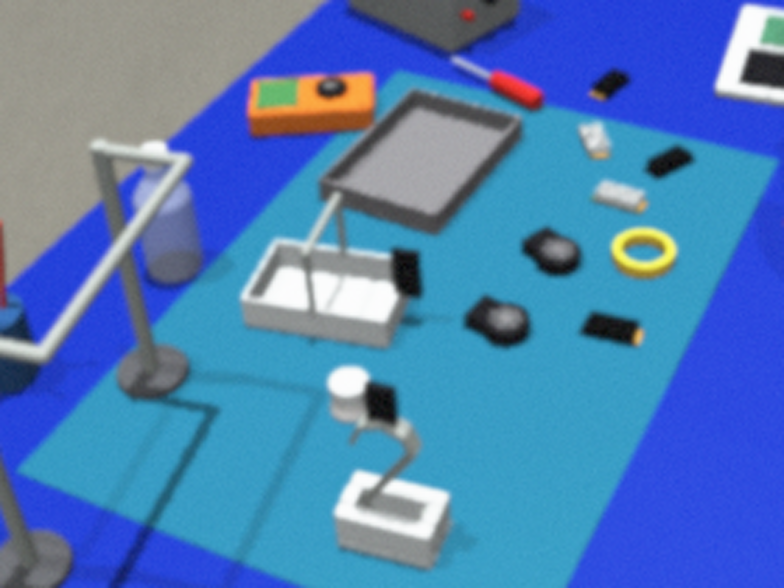

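View pics/t3.png

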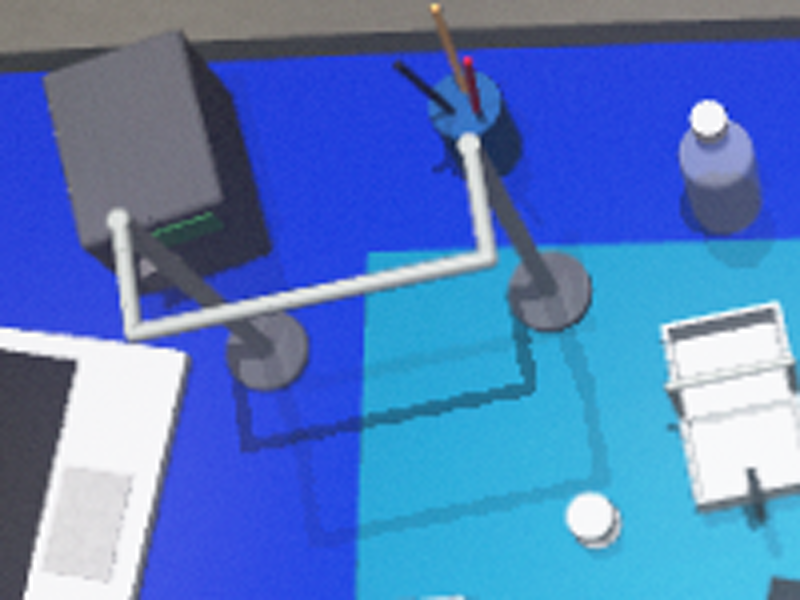

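Run:
```python
from h import *
t=get_image("top");s=get_image("side")
for u,v in (((72.75,113),(76,255.7)),((161.75,94.5),(127.9,187.1))):
    print("rail",onz(t,u,265).round(1),onz(s,v,265).round(1),tri(t,u,s,v))
h=cv2.cvtColor(t["color"],cv2.COLOR_BGR2HSV)
hs=cv2.cvtColor(s["color"],cv2.COLOR_BGR2HSV)
white=((h[...,1]<70)&(h[...,2]>130)).astype(np.uint8)*255
yel=((h[...,0]>15)&(h[...,0]<38)&(h[...,1]>110)&(h[...,2]>120)).astype(np.uint8)*255
for b in blobs(t,white|yel,12,(300,160,356,206)):print("mod",b)
for b in blobs(t,yel,12,(300,160,356,206),1):print(" yel",b)
dark=(h[...,2]<110).astype(np.uint8)*255
# non-cyan mask
cy=((h[...,1]>110)&(h[...,2]>110)).astype(np.uint8)
nc=(1-cy)*255
for b in blobs(t,nc,18,(222,168,300,200)):print("blow",b)
for b in blobs(t,nc,36,(195,100,250,165)):print("bin",b)
for b in blobs(t,nc,30,(262,92,345,152)):print("tray",b)
for b in blobs(t,nc,42,(128,170,165,212)):print("holder",b)
# side
cs=((hs[...,1]>90)&(hs[...,2]>90)).astype(np.uint8)
cv2.imwrite("pics/m.png",np.hstack([nc,(1-cs)*255]))
```

```text
rail [606.6 407.2 265. ] [605.2 403.7 265. ] (array([604.60732856, 405.38267938, 267.25418045]), np.float64(2.3815229725780345))
rail [648.6 170.4 265. ] [644.3 168.1 265. ] (array([645.86094419, 169.1267902 , 266.21970663]), np.float64(4.39518234693737))
mod (array([313.4, 193.7]), array([ 412.4, -249.6]), array([22.1, 50.9]), -2.4)
mod (array([341.1, 172.8]), array([ 477.9, -339.5]), array([24.1, 58.4]), -54.8)
blow (array([275. , 185.1]), array([ 440.6, -128.4]), array([43.5, 60.4]), -24.9)
blow (array([236.7, 183.5]), array([448.7,  -7.2]), array([43.9, 57.2]), -1.3)
bin (array([224.5, 132.2]), array([609.5,  27.4]), array([104.6, 172.4]), 10.8)
tray (array([302.6, 123.2]), array([ 639.7, -222. ]), array([156.2, 211.2]), 87.6)
holder (array([148.5, 193. ]), array([421.7, 265.6]), array([76.8, 90.9]), 8.3)
```

View pics/m.png

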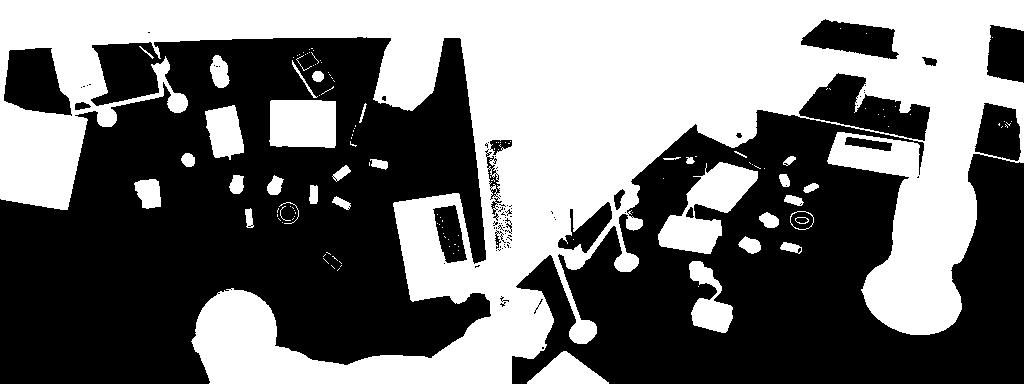

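```bash
cat >> h.py <<'E'
def thing(d):
    h=cv2.cvtColor(cv2.GaussianBlur(d["color"],(3,3),0),cv2.COLOR_BGR2HSV)
    return ((~((h[...,0]>82)&(h[...,0]<125)&(h[...,1]>95)))|(h[...,2]<75)).astype(np.uint8)*255
E
python3 - <<'E'
from h import *
t=get_image("top");s=get_image("side")
m=thing(t);ms=thing(s)
for b in blobs(t,m,12,(300,160,356,206)):print("mod",b)
for b in blobs(s,ms,7,(262,172,300,210)):print("modside",b)
for b in blobs(t,m,15,(222,168,300,200)):print("blow",b)
for b in blobs(s,ms,10,(220,208,270,255)):print("blowside",b)
for b in blobs(t,m,36,(195,100,250,165)):print("bin",b)
for n,u in (("B1h",(236.7,187.3)),("B1d",(238.3,178.5)),("B0h",(274.3,187.7)),("B0d",(278.5,179.5))): print(n,onz(t,u,16).round(1))
crop(t["color"],196,95,256,165,10,"bin.png")
crop(t["color"],125,170,175,215,12,"hook.png")
crop(t["color"],225,165,355,215,6,"parts.png")
crop(s["color"],130,185,220,335,5,"sb.png")
E
```

```text
mod (array([313.3, 194.3]), array([ 410.9, -248. ]), array([25.1, 54.4]), -2.6)
mod (array([341.1, 172.9]), array([ 477.2, -339.7]), array([25.3, 60.1]), -54.7)
modside (array([281.3, 199.8]), array([ 409.5, -252.6]), array([41.5, 63.9]), -2.4)
modside (array([296.1, 188.2]), array([ 391.3, -329.1]), array([22.5, 45.6]), -71.2)
modside (array([272.2, 179.8]), array([ 476.4, -341.8]), array([30.3, 72.3]), -57.4)
blow (array([275. , 185.2]), array([ 441.4, -128.8]), array([40.8, 56.4]), -24.9)
blow (array([236.5, 183.6]), array([450.7,  -7. ]), array([37.8, 54.3]), -0.9)
blowside (array([238. , 244.7]), array([446.7,  -7.9]), array([53.1, 60.1]), -9.0)
blowside (array([256.9, 220. ]), array([ 440. , -128.4]), array([47.4, 67.8]), -34.0)
bin (array([224.2, 131.2]), array([615.5,  28.5]), array([104. , 159.5]), 10.3)
B1h [438.4  -9.1  16. ]
B1d [466.3 -14.5  16. ]
B0h [ 434.4 -126.9   16. ]
B0d [ 460.2 -140.8   16. ]
```

View pics/bin.png

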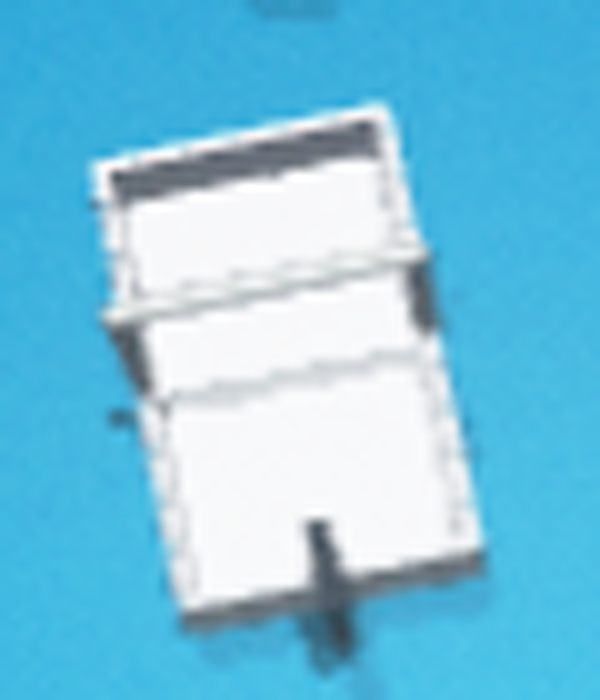

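View pics/hook.png

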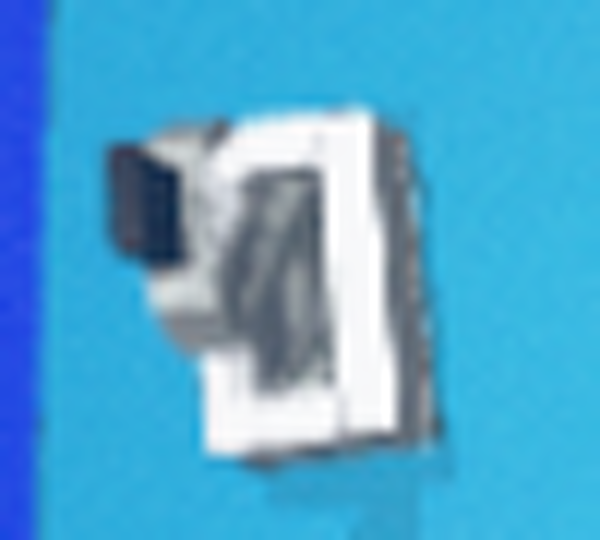

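View pics/parts.png

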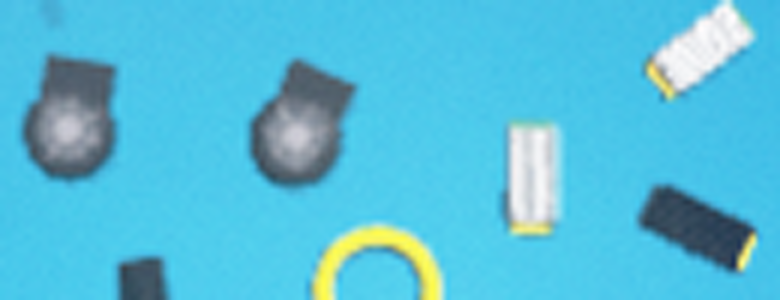

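View pics/sb.png

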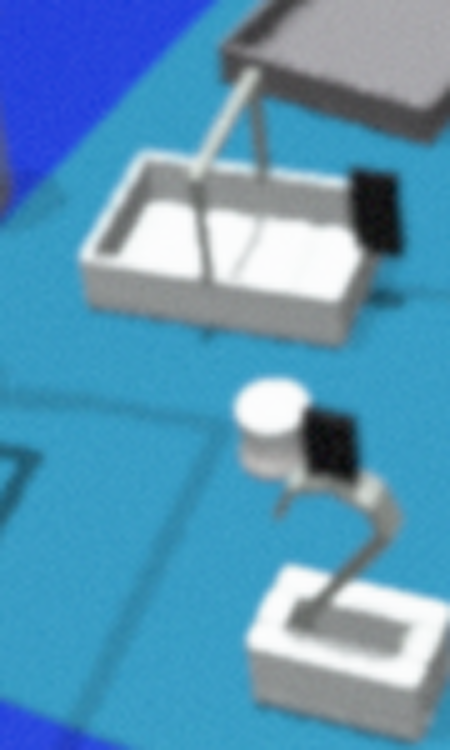

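Run:
```python
from h import *
t=get_image("top");s=get_image("side")
T=lambda p,k,o:(p[0]/k+o[0],p[1]/k+o[1])
bc=[onz(t,T(p,10,(195.5,94.5)),36) for p in ((95,162),(386,105),(482,550),(185,610))]
print("bin",np.round(bc,1),np.mean(bc,0).round(1))
for a,b in ((0,3),(1,2)): v=bc[a]-bc[b]; print(np.degrees(np.arctan2(v[1],v[0])),np.linalg.norm(v))
for a,b in ((0,1),(3,2)): v=bc[a]-bc[b]; print(np.degrees(np.arctan2(-v[0],v[1])),np.linalg.norm(v))
bl=[onz(t,T(p,10,(195.5,94.5)),105) for p in ((112,318),(428,251))];print("bail",np.round(bl,1),np.mean(bl,0))
sc=[onz(s,T(p,5,(129.5,184.5)),36) for p in ((145,155),(82,257),(350,300))];print("bin side",np.round(sc,1))
hc=[onz(t,T(p,12,(124.5,169.5)),42) for p in ((375,110),(395,430),(207,455))];print("holder",np.round(hc,1), (hc[0]+hc[2])/2)
hs=[onz(s,T(p,5,(129.5,184.5)),42) for p in ((292,567),(448,605),(420,683),(250,635))];print("holder side",np.round(hs,1),np.mean(hs,0))
print("tab",tri(t,T((147,202),12,(124.5,169.5)),s,T((331,445),5,(129.5,184.5))))
print("fin",tri(t,T((330,595),10,(195.5,94.5)),s,T((379,213),5,(129.5,184.5))))
print("bailmid",tri(t,T((270,285),10,(195.5,94.5)),s,T((225,125),5,(129.5,184.5))))
tc=[onz(t,T(p,3,(120-.3,80-.3)),30) for p in ((452,62),(647,64),(647,200),(450,197))];print("tray",np.round(tc,1),np.mean(tc,0))
for q in ((150,540),(150,545)):pass
print("jar",tri(t,T((204,237),3,(119.7,79.7)),s,T((275,400),5,(129.5,184.5))))
```

```text
bin [[685.4  88.   36. ]
 [702.   -5.3  36. ]
 [554.6 -33.7  36. ]
 [537.5  59.6  36. ]] [619.9  27.2  36. ]
10.887164747589281 150.5978101367679
10.890875625448361 150.17076314042467
10.093917203722912 94.82630798909587
10.351991461647572 94.83108296017069
bail [[610.8  73.5 105. ]
 [629.2 -21.3 105. ]] [619.9735384  26.0832121 105.       ]
bin side [[698.5  -3.4  36. ]
 [682.8  87.5  36. ]
 [530.2  58.9  36. ]]
holder [[467.  240.6  42. ]
 [383.8 234.   42. ]
 [378.3 282.7  42. ]] [422.6789506  261.62580928  42.        ]
holder side [[463.2 242.2  42. ]
 [385.  233.4  42. ]
 [376.2 279.9  42. ]
 [460.7 286.6  42. ]] [421.26928814 260.52126167  42.        ]
tab (array([423.2807185 , 261.8913881 , 159.87151055]), np.float64(2.9841620043358548))
fin (array([535.4106493 ,  12.38807816,  59.33350496]), np.float64(0.08074706970720863))
bailmid (array([619.89705633,  26.11700311, 104.03224395]), np.float64(0.4141413872374082))
tray [[ 717.2 -122.    30. ]
 [ 710.9 -331.9   30. ]
 [ 560.  -323.1   30. ]
 [ 567.6 -115.7   30. ]] [ 638.92704744 -223.16133558   30.        ]
jar (array([529.26497807, 142.19313738,  36.41282078]), np.float64(0.06946542552629849))
```

The top view gives clean numbers for everything. There are two silver modules and two blowers. Next is a helper that turns target poses into jog values.

```bash
cat >> h.py <<'E'
def Rt(yaw,lean=0):
    "tool down, tool x at yaw deg; lean: body tips toward -x(yaw-dir local) by lean deg"
    b=R.from_euler('z',yaw,degrees=True)*R.from_euler('x',180,degrees=True)
    ax=[-np.sin(np.radians(yaw)),np.cos(np.radians(yaw)),0]
    return R.from_rotvec(np.radians(-lean)*np.array(ax))*b
def to(x,y,z,yaw,lean=0):
    o=get_obs(); c=R.from_quat(o["ee_rot"]); T=Rt(yaw,lean)
    d=c.inv().apply(np.array([x,y,z])-o["ee_pos"]); a=(c.inv()*T).as_rotvec()
    print("t%.2f"%o["t"],"d",d.round(1),"a",a.round(3),"| at",o["ee_pos"].round(1),"tx",np.round(c.apply([1,0,0]),3),"tz",np.round(c.apply([0,0,1]),3),"gap %.1f"%o["finger_gap"],"F",o["ft_force"].round(1))
E
python3 - <<'E'
from h import *
to(480,-345,110,125)
E
```

```text
t0.50 d [ 367.5 -162.   116.7] a [-0.     0.    -1.905] | at [ 170.8 -601.2  226.7] tx [ 0.962  0.273 -0.   ] tz [-0. -0. -1.] gap 91.7 F [-0.5  0.1 -0.6]
```

Call:
jog_arm(commands=[{"dx": 367,"dy": -162,"dz": 117,"az": -1.905,"jaw": 0.6},{"dx": 367,"dy": -162,"dz": 117,"az": -1.905,"jaw": 0.6},{"dx": 367,"dy": -162,"dz": 117,"az": -1.905,"jaw": 0.6},{"dx": 367,"dy": -162,"dz": 117,"az": -1.905,"jaw": 0.6},{"dx": 367,"dy": -162,"dz": 117,"az": -1.905,"jaw": 0.6},{"dx": 367,"dy": -162,"dz": 117,"az": -1.905,"jaw": 0.6},{"dx": 367,"dy": -162,"dz": 117,"az": -1.905,"jaw": 0.6},{"dx": 367,"dy": -162,"dz": 117,"az": -1.905,"jaw": 0.6}], squeeze=20)

```text
invalid input
```

```bash
python3 -c "
from h import *
to(480,-345,110,125)"
```

```text
t0.50 d [ 367.5 -162.   116.7] a [-0.     0.    -1.905] | at [ 170.8 -601.2  226.7] tx [ 0.962  0.273 -0.   ] tz [-0. -0. -1.] gap 91.7 F [-0.5  0.1 -0.6]
```

Call:
jog_arm(commands=[{"ax": 0,"ay": 0,"dx": 367,"dy": -162,"dz": 117,"az": -1.905,"jaw": 0.6},{"ax": 0,"ay": 0,"dx": 367,"dy": -162,"dz": 117,"az": -1.905,"jaw": 0.6},{"ax": 0,"ay": 0,"dx": 367,"dy": -162,"dz": 117,"az": -1.905,"jaw": 0.6},{"ax": 0,"ay": 0,"dx": 367,"dy": -162,"dz": 117,"az": -1.905,"jaw": 0.6},{"ax": 0,"ay": 0,"dx": 367,"dy": -162,"dz": 117,"az": -1.905,"jaw": 0.6},{"ax": 0,"ay": 0,"dx": 367,"dy": -162,"dz": 117,"az": -1.905,"jaw": 0.6},{"ax": 0,"ay": 0,"dx": 367,"dy": -162,"dz": 117,"az": -1.905,"jaw": 0.6},{"ax": 0,"ay": 0,"dx": 367,"dy": -162,"dz": 117,"az": -1.905,"jaw": 0.6}], squeeze=20)

```text
t: 1.17
ee_pos: [418.4, -395.6, 133.2]
ee_rot: [0.801, 0.598, 0.0, 0.0]
ft_force: [0.2, -0.4, 0.3]
finger_gap: 55.1
```

```bash
python3 -c "
from h import *
to(480,-345,110,125)"
```

```text
t1.17 d [66.1 44.7 23.2] a [ 0.001  0.001 -0.899] | at [ 418.4 -395.6  133.2] tx [ 0.284  0.959 -0.   ] tz [ 0.001 -0.    -1.   ] gap 55.1 F [ 0.2 -0.4  0.3]
```

Call:
jog_arm(commands=[{"ax": 0,"ay": 0,"dx": 66,"dy": 45,"dz": 23,"az": -0.9,"jaw": 0.6},{"ax": 0,"ay": 0,"dx": 66,"dy": 45,"dz": 23,"az": -0.9,"jaw": 0.6},{"ax": 0,"ay": 0,"dx": 66,"dy": 45,"dz": 23,"az": -0.9,"jaw": 0.6},{"ax": 0,"ay": 0,"dx": 66,"dy": 45,"dz": 23,"az": -0.9,"jaw": 0.6},{"ax": 0,"ay": 0,"dx": 66,"dy": 45,"dz": 23,"az": -0.9,"jaw": 0.6},{"ax": 0,"ay": 0,"dx": 66,"dy": 45,"dz": 23,"az": -0.9,"jaw": 0.6},{"ax": 0,"ay": 0,"dx": 66,"dy": 45,"dz": 23,"az": -0.9,"jaw": 0.6},{"ax": 0,"ay": 0,"dx": 66,"dy": 45,"dz": 23,"az": -0.9,"jaw": 0.6}])

```text
t: 1.83
ee_pos: [480.2, -345.5, 110.2]
ee_rot: [0.458, 0.889, -0.0, 0.0]
ft_force: [-0.1, -0.3, 0.1]
finger_gap: 54.6
```

```bash
python3 -c "
from h import *
to(480,-345,4,125)
t=get_image('top');crop(t['color'],270,130,400,230,6,'g1.png')"
```

```text
t1.83 d [6.000e-01 1.000e-01 1.062e+02] a [0.    0.001 0.008] | at [ 480.2 -345.5  110.2] tx [-0.58   0.814 -0.001] tz [ 0.001 -0.001 -1.   ] gap 54.6 F [-0.1 -0.3  0.1]
```

View pics/g1.png

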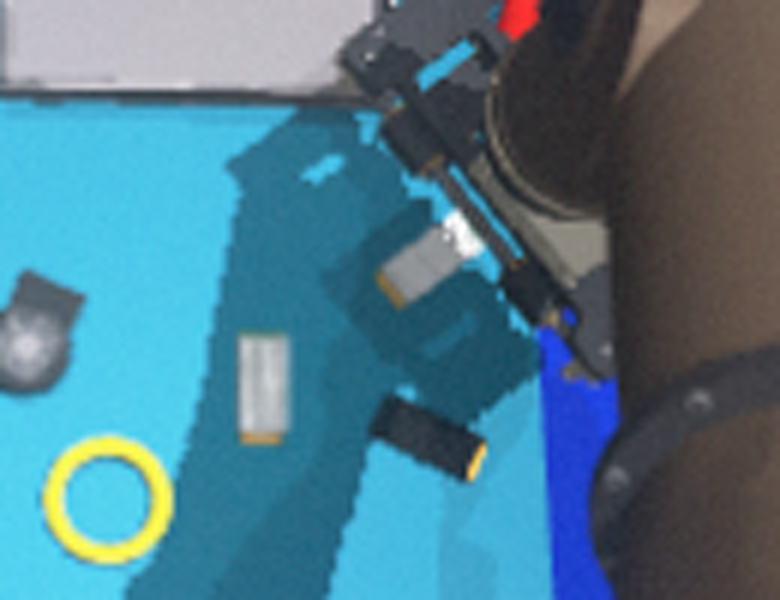

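The gripper is above the upper-right module (crop 430,260) and lined up with it, so I'm descending.

Call:
jog_arm(commands=[{"ax": 0,"ay": 0,"az": 0,"dx": 0.6,"dy": 0,"dz": 35,"jaw": 0.6},{"ax": 0,"ay": 0,"az": 0,"dx": 0.6,"dy": 0,"dz": 70,"jaw": 0.6},{"ax": 0,"ay": 0,"az": 0,"dx": 0.6,"dy": 0,"dz": 95,"jaw": 0.6},{"ax": 0,"ay": 0,"az": 0,"dx": 0.6,"dy": 0,"dz": 106,"jaw": 0.6},{"ax": 0,"ay": 0,"az": 0,"dx": 0.6,"dy": 0,"dz": 106,"jaw": 0.2},{"ax": 0,"ay": 0,"az": 0,"dx": 0.6,"dy": 0,"dz": 106,"jaw": 0.1},{"ax": 0,"ay": 0,"az": 0,"dx": 0.6,"dy": 0,"dz": 106,"jaw": 0.1},{"ax": 0,"ay": 0,"az": 0,"dx": 0.6,"dy": 0,"dz": 106,"jaw": 0.1}])

```text
t: 2.55
ee_pos: [480.7, -345.5, 5.4]
ee_rot: [0.459, 0.888, -0.0, 0.001]
ft_force: [0.7, -0.2, -0.3]
finger_gap: 33.3
```

Call:
jog_arm(commands=[{"ax": 0,"ay": 0,"az": 0,"dx": 0,"dy": 0,"dz": 0,"jaw": 0.1},{"ax": 0,"ay": 0,"az": 0,"dx": 0,"dy": 0,"dz": 0,"jaw": 0.1},{"ax": 0,"ay": 0,"az": 0,"dx": 0,"dy": 0,"dz": -20,"jaw": 0.1},{"ax": 0,"ay": 0,"az": 0,"dx": 0,"dy": 0,"dz": -60,"jaw": 0.1},{"ax": 0,"ay": 0,"az": 0,"dx": 0,"dy": 0,"dz": -100,"jaw": 0.1},{"ax": 0,"ay": 0,"az": 0,"dx": 0,"dy": 0,"dz": -140,"jaw": 0.1},{"ax": 0,"ay": 0,"az": 0,"dx": 0,"dy": 0,"dz": -160,"jaw": 0.1},{"ax": 0,"ay": 0,"az": 0,"dx": 0,"dy": 0,"dz": -160,"jaw": 0.1}])

```text
t: 3.22
ee_pos: [483.1, -346.4, 171.3]
ee_rot: [0.46, 0.888, -0.001, 0.006]
ft_force: [0.7, -0.7, -1.2]
finger_gap: 23.4
```

```bash
python3 -c "
from h import *
# back slot: tool at bin x=+46
c=np.array([619.5,26.8]);u=np.array([np.cos(np.radians(10.5)),np.sin(np.radians(10.5))])
p=c+46*u; print(p)
to(p[0],p[1],165,190.5)"
```

```text
[664.72972575  35.18283417]
t3.22 d [206.7 368.7   5.6] a [-0.003  0.012 -1.138] | at [ 483.1 -346.4  171.3] tx [-0.578  0.816 -0.011] tz [ 0.01  -0.007 -1.   ] gap 23.4 F [ 0.7 -0.7 -1.2]
```

Call:
jog_arm(commands=[{"ax": 0,"ay": 0.01,"az": -1.138,"dx": 207,"dy": 369,"dz": 5,"jaw": 0.1},{"ax": 0,"ay": 0.01,"az": -1.138,"dx": 207,"dy": 369,"dz": 5,"jaw": 0.1},{"ax": 0,"ay": 0.01,"az": -1.138,"dx": 207,"dy": 369,"dz": 5,"jaw": 0.1},{"ax": 0,"ay": 0.01,"az": -1.138,"dx": 207,"dy": 369,"dz": 5,"jaw": 0.1},{"ax": 0,"ay": 0.01,"az": -1.138,"dx": 207,"dy": 369,"dz": 5,"jaw": 0.1},{"ax": 0,"ay": 0.01,"az": -1.138,"dx": 207,"dy": 369,"dz": 5,"jaw": 0.1},{"ax": 0,"ay": 0.01,"az": -1.138,"dx": 207,"dy": 369,"dz": 5,"jaw": 0.1},{"ax": 0,"ay": 0.01,"az": -1.138,"dx": 207,"dy": 369,"dz": 5,"jaw": 0.1}])

```text
t: 3.88
ee_pos: [625.9, -43.6, 165.2]
ee_rot: [-0.025, 1.0, -0.002, 0.0]
ft_force: [1.1, 0.4, 0.3]
finger_gap: 23.7
```

```bash
python3 -c "
from h import *
to(664.7,35.2,165,190.5)"
```

```text
t3.88 d [-42.7  76.8   0. ] a [-0.003  0.    -0.132] | at [625.9 -43.6 165.2] tx [-0.999 -0.051 -0.001] tz [ 0.001 -0.003 -1.   ] gap 23.7 F [1.1 0.4 0.3]
```

Call:
jog_arm(commands=[{"ax": 0,"ay": 0,"az": -0.132,"dx": -42.7,"dy": 76.8,"dz": 0,"jaw": 0.1},{"ax": 0,"ay": 0,"az": -0.132,"dx": -42.7,"dy": 76.8,"dz": 0,"jaw": 0.1},{"ax": 0,"ay": 0,"az": -0.132,"dx": -42.7,"dy": 76.8,"dz": 0,"jaw": 0.1},{"ax": 0,"ay": 0,"az": -0.132,"dx": -42.7,"dy": 76.8,"dz": 0,"jaw": 0.1},{"ax": 0,"ay": 0,"az": -0.132,"dx": -42.7,"dy": 76.8,"dz": 0,"jaw": 0.1}])

```text
t: 4.3
ee_pos: [664.3, 35.7, 164.3]
ee_rot: [-0.092, 0.996, -0.002, -0.0]
ft_force: [-0.1, -0.5, -0.1]
finger_gap: 23.9
```

```bash
python3 -c "
from h import *
to(664.7,35.2,12,190.5)
s=get_image('side');crop(s['color'],110,150,280,300,4.5,'p1.png')"
```

```text
t4.30 d [-4.000e-01 -1.000e-01  1.523e+02] a [-0.003 -0.001  0.001] | at [664.3  35.7 164.3] tx [-0.983 -0.183  0.001] tz [-0.    -0.003 -1.   ] gap 23.9 F [-0.1 -0.5 -0.1]
```

View pics/p1.png

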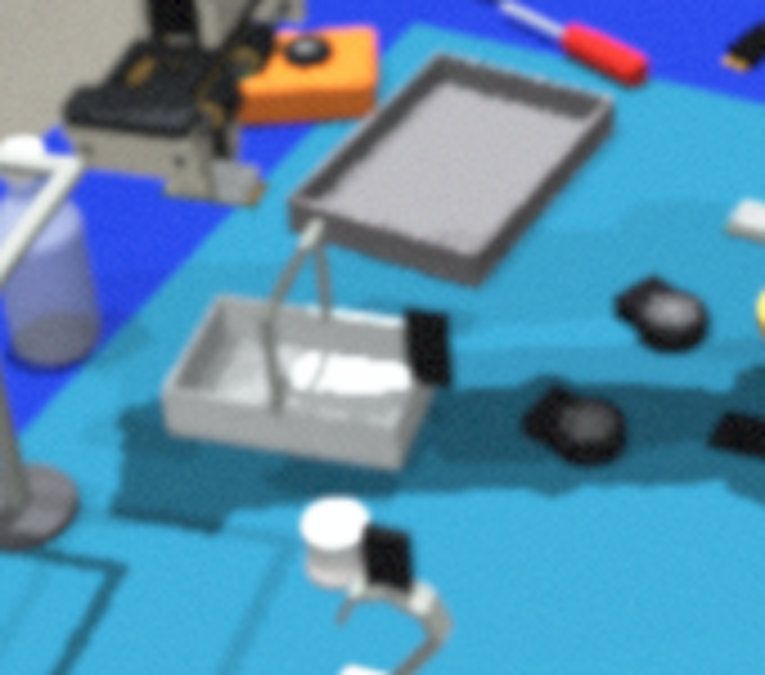

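The module is held (crop 230,185) above the back half of the bin. I'm lowering it.

Call:
jog_arm(commands=[{"ax": 0,"ay": 0,"az": 0,"dx": 0,"dy": 0,"dz": 30,"jaw": 0.1},{"ax": 0,"ay": 0,"az": 0,"dx": 0,"dy": 0,"dz": 60,"jaw": 0.1},{"ax": 0,"ay": 0,"az": 0,"dx": 0,"dy": 0,"dz": 85,"jaw": 0.1},{"ax": 0,"ay": 0,"az": 0,"dx": 0,"dy": 0,"dz": 105,"jaw": 0.1},{"ax": 0,"ay": 0,"az": 0,"dx": 0,"dy": 0,"dz": 115,"jaw": 0.1},{"ax": 0,"ay": 0,"az": 0,"dx": 0,"dy": 0,"dz": 120,"jaw": 0.1}])

```text
t: 4.85
ee_pos: [663.2, 31.5, 42.7]
ee_rot: [-0.09, 0.996, -0.003, -0.002]
ft_force: [0.5, 0.3, 1.3]
finger_gap: 23.5
```

Call:
jog_arm(commands=[{"ax": 0,"ay": 0,"az": 0,"dx": 0,"dy": 0,"dz": 10,"jaw": 0.1},{"ax": 0,"ay": 0,"az": 0,"dx": 0,"dy": 0,"dz": 20,"jaw": 0.1},{"ax": 0,"ay": 0,"az": 0,"dx": 0,"dy": 0,"dz": 27,"jaw": 0.1},{"ax": 0,"ay": 0,"az": 0,"dx": 0,"dy": 0,"dz": 30,"jaw": 0.1},{"ax": 0,"ay": 0,"az": 0,"dx": 0,"dy": 0,"dz": 30,"jaw": 0.1}])

```text
t: 5.27
ee_pos: [662.9, 31.3, 12.2]
ee_rot: [-0.09, 0.996, -0.003, -0.002]
ft_force: [-0.2, 1.0, 0.4]
finger_gap: 23.5
```

```bash
python3 -c "
from h import *
to(664.7,35.2,12,190.5)
s=get_image('side');crop(s['color'],110,150,280,300,4.5,'p2.png')
s=get_image('top');crop(s['color'],180,70,330,180,5,'p2t.png')"
```

```text
t5.27 d [-2.5  3.5  0.1] a [-0.005 -0.004 -0.003] | at [662.9  31.3  12.2] tx [-0.984 -0.179  0.004] tz [-0.003 -0.006 -1.   ] gap 23.5 F [-0.2  1.   0.4]
```

View pics/p2.png

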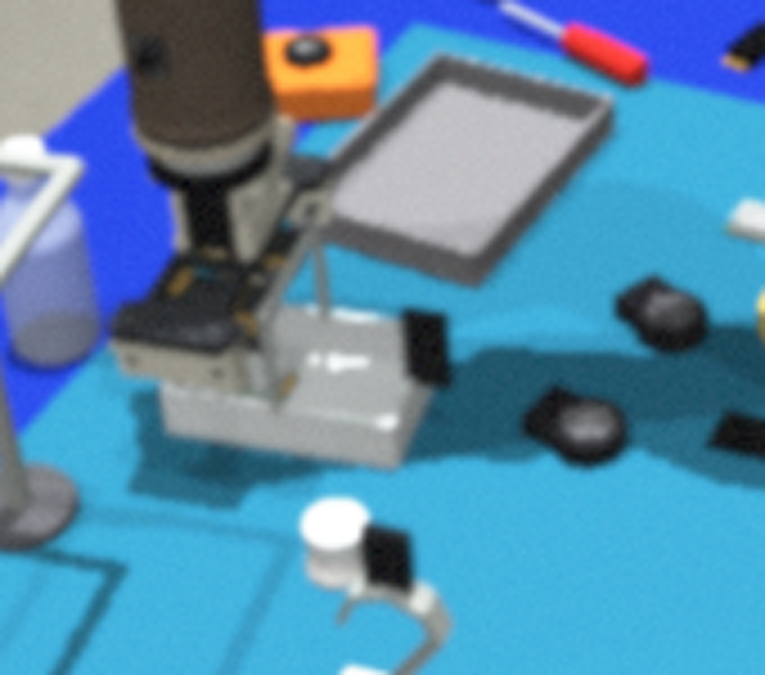

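View pics/p2t.png

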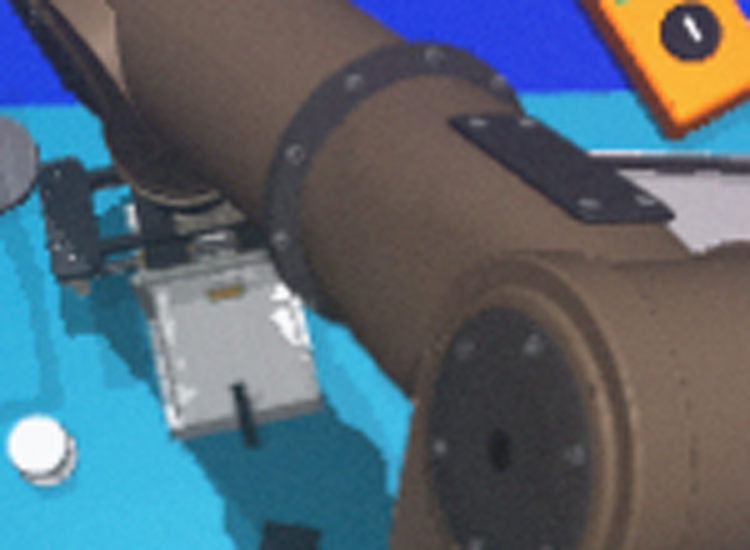

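Call:
jog_arm(commands=[{"ax": 0,"ay": 0,"az": 0,"dx": -1,"dy": 2,"dz": 0,"jaw": 0.25},{"ax": 0,"ay": 0,"az": 0,"dx": -1,"dy": 2,"dz": 0,"jaw": 0.37},{"ax": 0,"ay": 0,"az": 0,"dx": -1,"dy": 2,"dz": 0,"jaw": 0.37},{"ax": 0,"ay": 0,"az": 0,"dx": -1,"dy": 2,"dz": -20,"jaw": 0.37},{"ax": 0,"ay": 0,"az": 0,"dx": -1,"dy": 2,"dz": -50,"jaw": 0.37},{"ax": 0,"ay": 0,"az": 0,"dx": -1,"dy": 2,"dz": -90,"jaw": 0.37},{"ax": 0,"ay": 0,"az": 0,"dx": -1,"dy": 2,"dz": -130,"jaw": 0.37},{"ax": 0,"ay": 0,"az": 0,"dx": -1,"dy": 2,"dz": -150,"jaw": 0.37}])

```text
t: 6.03
ee_pos: [665.9, 35.7, 168.5]
ee_rot: [-0.09, 0.996, -0.002, 0.002]
ft_force: [2.2, 0.3, -0.2]
finger_gap: 33.9
```

```bash
python3 -c "
from h import *
to(405,-249.7,130,-2.5)"
```

```text
t6.03 d [ 308.  -233.8   38.7] a [-0.005 -0.006 -2.918] | at [665.9  35.7 168.5] tx [-0.984 -0.179 -0.003] tz [ 0.004 -0.004 -1.   ] gap 33.9 F [ 2.2  0.3 -0.2]
```

```bash
python3 -c "
from h import *
to(405,-249.7,110,177.5); print(get_obs()['joint_positions'].round(2))"
```

```text
t6.03 d [ 308.1 -233.7   58.7] a [-0.004  0.003  0.224] | at [665.9  35.7 168.5] tx [-0.984 -0.179 -0.003] tz [ 0.004 -0.004 -1.   ] gap 33.9 F [ 2.2  0.3 -0.2]
[ 0.34  0.68 -0.8   1.49  0.51  1.19  1.21]
```

Call:
jog_arm(commands=[{"ax": 0,"ay": 0,"az": 0.224,"dx": 308,"dy": -234,"dz": 0,"jaw": 0.6},{"ax": 0,"ay": 0,"az": 0.224,"dx": 308,"dy": -234,"dz": 0,"jaw": 0.6},{"ax": 0,"ay": 0,"az": 0.224,"dx": 308,"dy": -234,"dz": 0,"jaw": 0.6},{"ax": 0,"ay": 0,"az": 0.224,"dx": 308,"dy": -234,"dz": 0,"jaw": 0.6},{"ax": 0,"ay": 0,"az": 0.224,"dx": 308,"dy": -234,"dz": 58,"jaw": 0.6},{"ax": 0,"ay": 0,"az": 0.224,"dx": 308,"dy": -234,"dz": 58,"jaw": 0.6},{"ax": 0,"ay": 0,"az": 0.224,"dx": 308,"dy": -234,"dz": 58,"jaw": 0.6},{"ax": 0,"ay": 0,"az": 0.224,"dx": 308,"dy": -234,"dz": 58,"jaw": 0.6}])

```text
t: 6.7
ee_pos: [441.8, -209.4, 125.0]
ee_rot: [0.022, 1.0, -0.002, 0.002]
ft_force: [-0.6, -0.5, -1.0]
finger_gap: 54.7
```

```bash
python3 -c "
from h import *
to(405,-249.7,90,177.5)"
```

```text
t6.70 d [ 35.2 -41.7  35. ] a [-0.004  0.005  0.   ] | at [ 441.8 -209.4  125. ] tx [-0.999  0.043 -0.005] tz [ 0.004 -0.005 -1.   ] gap 54.7 F [-0.6 -0.5 -1. ]
```

Call:
jog_arm(commands=[{"ax": -0.004,"ay": 0.005,"az": 0,"dx": 35.2,"dy": -41.7,"dz": 35,"jaw": 0.6},{"ax": -0.004,"ay": 0.005,"az": 0,"dx": 35.2,"dy": -41.7,"dz": 35,"jaw": 0.6},{"ax": -0.004,"ay": 0.005,"az": 0,"dx": 35.2,"dy": -41.7,"dz": 35,"jaw": 0.6},{"ax": -0.004,"ay": 0.005,"az": 0,"dx": 35.2,"dy": -41.7,"dz": 35,"jaw": 0.6}])

```text
t: 7.03
ee_pos: [404.0, -250.5, 89.8]
ee_rot: [0.023, 1.0, -0.0, -0.001]
ft_force: [-0.5, -1.0, 0.2]
finger_gap: 55.3
```

```bash
python3 -c "
from h import *
to(405,-249.7,4,177.5)
t=get_image('top');crop(t['color'],180,90,370,230,4,'g2.png')"
```

```text
t7.03 d [-1.1  0.8 85.8] a [-0.    -0.001 -0.002] | at [ 404.  -250.5   89.8] tx [-0.999  0.046  0.001] tz [-0.001 -0.    -1.   ] gap 55.3 F [-0.5 -1.   0.2]
```

View pics/g2.png

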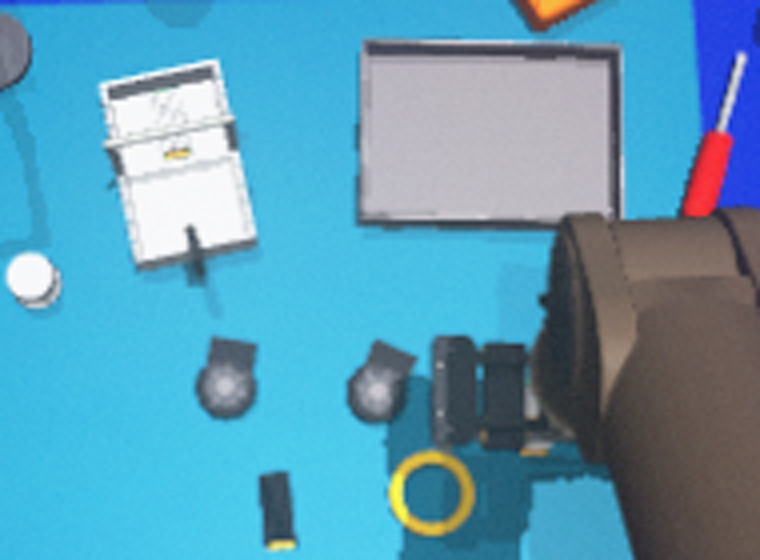

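The first module is in the back half of the bin, with its yellow end at crop (177,153). Now I'm picking the second.

Call:
jog_arm(commands=[{"ax": 0,"ay": 0,"az": 0,"dx": -1,"dy": 1,"dz": 35,"jaw": 0.6},{"ax": 0,"ay": 0,"az": 0,"dx": -1,"dy": 1,"dz": 65,"jaw": 0.6},{"ax": 0,"ay": 0,"az": 0,"dx": -1,"dy": 1,"dz": 80,"jaw": 0.6},{"ax": 0,"ay": 0,"az": 0,"dx": -1,"dy": 1,"dz": 86,"jaw": 0.6},{"ax": 0,"ay": 0,"az": 0,"dx": -1,"dy": 1,"dz": 86,"jaw": 0.2},{"ax": 0,"ay": 0,"az": 0,"dx": -1,"dy": 1,"dz": 86,"jaw": 0.1},{"ax": 0,"ay": 0,"az": 0,"dx": -1,"dy": 1,"dz": 86,"jaw": 0.1},{"ax": 0,"ay": 0,"az": 0,"dx": -1,"dy": 1,"dz": 86,"jaw": 0.1}])

```text
t: 7.75
ee_pos: [407.8, -248.8, 5.7]
ee_rot: [0.022, 1.0, -0.001, 0.001]
ft_force: [-0.1, -0.5, 0.5]
finger_gap: 33.2
```

Call:
jog_arm(commands=[{"ax": 0,"ay": 0,"az": 0,"dx": 0,"dy": 0,"dz": 0,"jaw": 0.1},{"ax": 0,"ay": 0,"az": 0,"dx": 0,"dy": 0,"dz": 0,"jaw": 0.1},{"ax": 0,"ay": 0,"az": 0,"dx": 0,"dy": 0,"dz": -20,"jaw": 0.1},{"ax": 0,"ay": 0,"az": 0,"dx": 0,"dy": 0,"dz": -60,"jaw": 0.1},{"ax": 0,"ay": 0,"az": 0,"dx": 0,"dy": 0,"dz": -100,"jaw": 0.1},{"ax": 0,"ay": 0,"az": 0,"dx": 0,"dy": 0,"dz": -140,"jaw": 0.1},{"ax": 0,"ay": 0,"az": 0,"dx": 0,"dy": 0,"dz": -160,"jaw": 0.1},{"ax": 0,"ay": 0,"az": 0,"dx": 0,"dy": 0,"dz": -160,"jaw": 0.1}])

```text
t: 8.42
ee_pos: [409.9, -249.5, 170.6]
ee_rot: [0.022, 1.0, -0.003, 0.005]
ft_force: [0.4, -0.7, -0.3]
finger_gap: 24.1
```

```bash
python3 -c "
from h import *
c=np.array([619.5,26.8]);u=np.array([np.cos(np.radians(10.5)),np.sin(np.radians(10.5))])
p=c-46*u; print(p)
to(p[0],p[1],165,190.5)"
```

```text
[574.27027425  18.41716583]
t8.42 d [-152.4  274.9    5.4] a [-0.007  0.008 -0.227] | at [ 409.9 -249.5  170.6] tx [-0.999  0.044 -0.009] tz [ 0.009 -0.006 -1.   ] gap 24.1 F [ 0.4 -0.7 -0.3]
```

Call:
jog_arm(commands=[{"ax": -0.007,"ay": 0.008,"az": -0.227,"dx": -154,"dy": 275,"dz": 5,"jaw": 0.1},{"ax": -0.007,"ay": 0.008,"az": -0.227,"dx": -154,"dy": 275,"dz": 5,"jaw": 0.1},{"ax": -0.007,"ay": 0.008,"az": -0.227,"dx": -154,"dy": 275,"dz": 5,"jaw": 0.1},{"ax": -0.007,"ay": 0.008,"az": -0.227,"dx": -154,"dy": 275,"dz": 5,"jaw": 0.1},{"ax": -0.007,"ay": 0.008,"az": -0.227,"dx": -154,"dy": 275,"dz": 5,"jaw": 0.1},{"ax": -0.007,"ay": 0.008,"az": -0.227,"dx": -154,"dy": 275,"dz": 5,"jaw": 0.1},{"ax": -0.007,"ay": 0.008,"az": -0.227,"dx": -154,"dy": 275,"dz": 5,"jaw": 0.1},{"ax": -0.007,"ay": 0.008,"az": -0.227,"dx": -154,"dy": 275,"dz": 5,"jaw": 0.1}])

```text
t: 9.08
ee_pos: [577.1, 23.4, 165.2]
ee_rot: [-0.093, 0.996, 0.001, 0.001]
ft_force: [0.3, -0.6, -0.2]
finger_gap: 23.8
```

```bash
python3 -c "
from h import *
to(576,18.8,120,190.5)"
```

```text
t9.08 d [ 2.  -4.4 45.2] a [0.002 0.002 0.003] | at [577.1  23.4 165.2] tx [-0.983 -0.185 -0.002] tz [ 0.001  0.003 -1.   ] gap 23.8 F [ 0.3 -0.6 -0.2]
```

Call:
jog_arm(commands=[{"ax": 0,"ay": 0,"az": 0,"dx": 2,"dy": -4.4,"dz": 20,"jaw": 0.1},{"ax": 0,"ay": 0,"az": 0,"dx": 2,"dy": -4.4,"dz": 45,"jaw": 0.1},{"ax": 0,"ay": 0,"az": 0,"dx": 2,"dy": -4.4,"dz": 70,"jaw": 0.1},{"ax": 0,"ay": 0,"az": 0,"dx": 2,"dy": -4.4,"dz": 85,"jaw": 0.1},{"ax": 0,"ay": 0,"az": 0,"dx": 2,"dy": -4.4,"dz": 85,"jaw": 0.1}])

```text
t: 9.5
ee_pos: [574.3, 18.9, 77.2]
ee_rot: [-0.093, 0.996, 0.002, -0.001]
ft_force: [0.8, 0.0, 0.9]
finger_gap: 23.3
```

```bash
python3 -c "
from h import *
to(576,18.8,29,190.5)
s=get_image('side');crop(s['color'],110,150,280,300,4.5,'p3.png')"
```

```text
t9.50 d [-1.8 -0.5 48.1] a [ 0.003 -0.003  0.004] | at [574.3  18.9  77.2] tx [-0.983 -0.186  0.003] tz [-0.003  0.003 -1.   ] gap 23.3 F [0.8 0.  0.9]
```

View pics/p3.png

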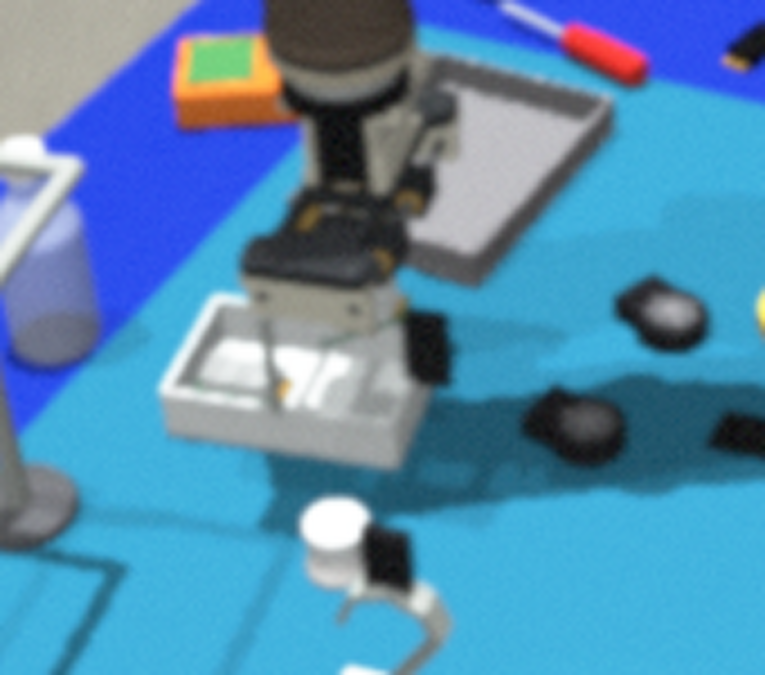

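Call:
jog_arm(commands=[{"ax": 0,"ay": 0,"az": 0,"dx": -1,"dy": 0,"dz": 12,"jaw": 0.1},{"ax": 0,"ay": 0,"az": 0,"dx": -1,"dy": 0,"dz": 24,"jaw": 0.1},{"ax": 0,"ay": 0,"az": 0,"dx": -1,"dy": 0,"dz": 36,"jaw": 0.1},{"ax": 0,"ay": 0,"az": 0,"dx": -1,"dy": 0,"dz": 46,"jaw": 0.1},{"ax": 0,"ay": 0,"az": 0,"dx": -1,"dy": 0,"dz": 46,"jaw": 0.1}])

```text
t: 9.97
ee_pos: [574.5, 18.6, 30.7]
ee_rot: [-0.093, 0.996, 0.001, -0.002]
ft_force: [0.6, -0.2, -0.9]
finger_gap: 23.5
```

```bash
python3 -c "
from h import *
to(576,18.8,29,190.5)
s=get_image('side');crop(s['color'],110,150,280,300,4.5,'p4.png')"
```

```text
t9.97 d [-1.5 -0.1  1.7] a [ 0.003 -0.004  0.004] | at [574.5  18.6  30.7] tx [-0.983 -0.186  0.004] tz [-0.005  0.002 -1.   ] gap 23.5 F [ 0.6 -0.2 -0.9]
```

View pics/p4.png

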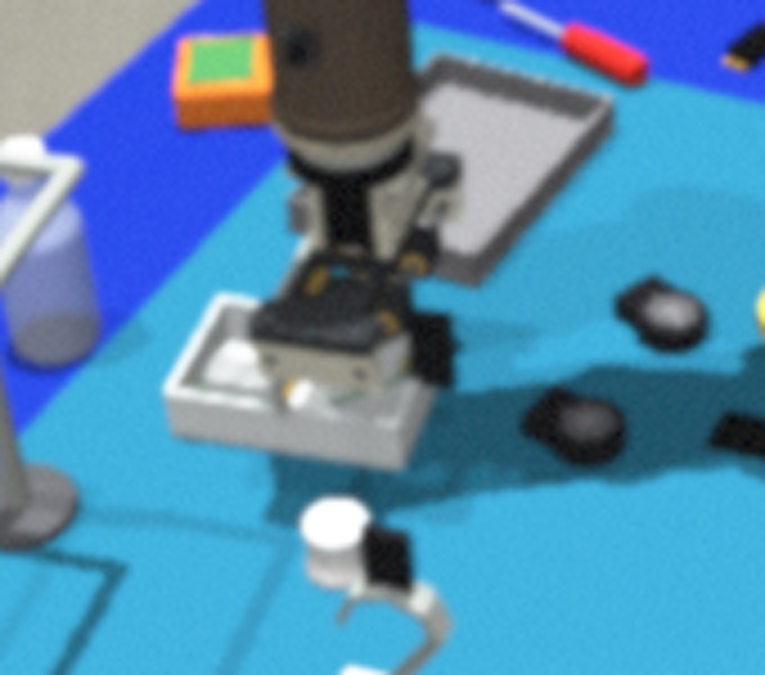

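Contact forces are small. The module hangs about 20 mm above the bin floor, so I'm releasing it and rising straight up.

Call:
jog_arm(commands=[{"ax": 0,"ay": 0,"az": 0,"dx": 0,"dy": 0,"dz": 0,"jaw": 0.25},{"ax": 0,"ay": 0,"az": 0,"dx": 0,"dy": 0,"dz": 0,"jaw": 0.37},{"ax": 0,"ay": 0,"az": 0,"dx": 0,"dy": 0,"dz": 0,"jaw": 0.37},{"ax": 0,"ay": 0,"az": 0,"dx": 0,"dy": 0,"dz": -10,"jaw": 0.37},{"ax": 0,"ay": 0,"az": 0,"dx": 0,"dy": 0,"dz": -30,"jaw": 0.37},{"ax": 0,"ay": 0,"az": 0,"dx": 0,"dy": 0,"dz": -65,"jaw": 0.37},{"ax": 0,"ay": 0,"az": 0,"dx": 0,"dy": 0,"dz": -105,"jaw": 0.37},{"ax": 0,"ay": 0,"az": 0,"dx": 0,"dy": 0,"dz": -130,"jaw": 0.37}])

```text
t: 10.68
ee_pos: [576.2, 19.5, 166.2]
ee_rot: [-0.094, 0.996, 0.002, -0.0]
ft_force: [1.2, 0.6, 0.2]
finger_gap: 34.2
```

```bash
python3 -c "
from h import *
to(434,-127,120,152)
s=get_image('side');crop(s['color'],110,150,280,300,4.5,'p5.png')
t=get_image('top');crop(t['color'],180,90,370,230,4,'p5t.png')"
```

```text
t10.68 d [ 167.  -117.6   45.8] a [ 0.003 -0.001  0.676] | at [576.2  19.5 166.2] tx [-0.982 -0.187  0.   ] tz [-0.001  0.003 -1.   ] gap 34.2 F [1.2 0.6 0.2]
```

View pics/p5.png

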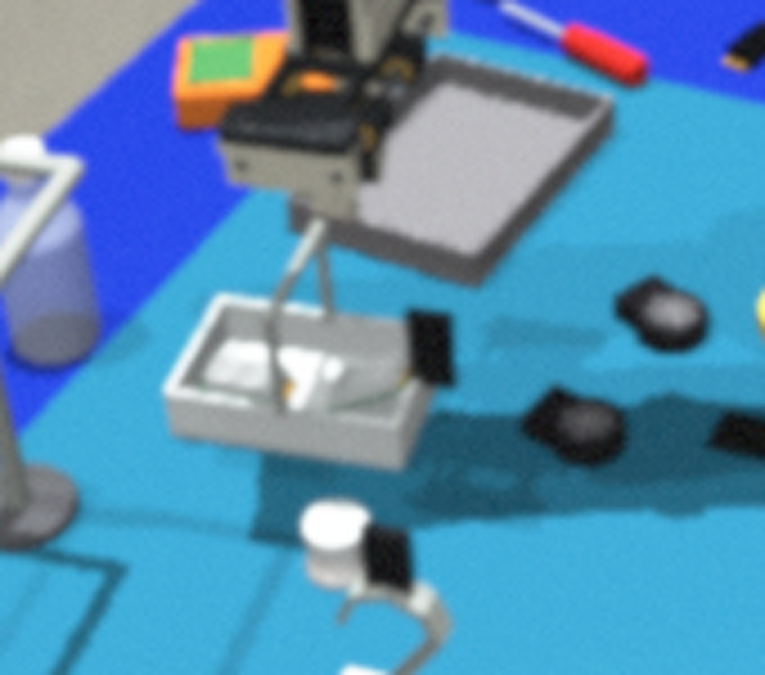

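View pics/p5t.png

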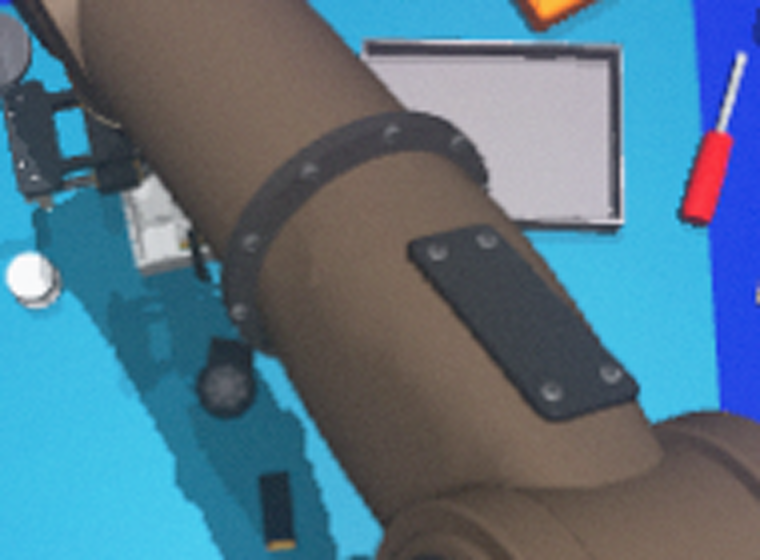

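Both modules are in the bin: in the side crop, yellow ends show at (290,390) and (400,380). Next is blower 0.

Call:
jog_arm(commands=[{"ax": 0,"ay": 0,"az": 0.66,"dx": 167,"dy": -117,"dz": 0,"jaw": 0.72},{"ax": 0,"ay": 0,"az": 0.66,"dx": 167,"dy": -117,"dz": 0,"jaw": 0.72},{"ax": 0,"ay": 0,"az": 0.66,"dx": 167,"dy": -117,"dz": 0,"jaw": 0.72},{"ax": 0,"ay": 0,"az": 0.66,"dx": 167,"dy": -117,"dz": 40,"jaw": 0.72},{"ax": 0,"ay": 0,"az": 0.66,"dx": 167,"dy": -117,"dz": 45,"jaw": 0.72},{"ax": 0,"ay": 0,"az": 0.66,"dx": 167,"dy": -117,"dz": 45,"jaw": 0.72},{"ax": 0,"ay": 0,"az": 0.66,"dx": 167,"dy": -117,"dz": 45,"jaw": 0.72},{"ax": 0,"ay": 0,"az": 0.66,"dx": 167,"dy": -117,"dz": 45,"jaw": 0.72}])

```text
t: 11.45
ee_pos: [436.2, -125.9, 122.1]
ee_rot: [0.234, 0.972, 0.002, 0.002]
ft_force: [0.8, 0.6, 0.0]
finger_gap: 65.8
```

```bash
python3 -c "
from h import *
to(434.8,-126.2,5,153)
s=get_image('side');crop(s['color'],210,150,340,270,5,'g3.png')"
```

```text
t11.45 d [  1.5  -1.5 117.1] a [ 0.005  0.003 -0.   ] | at [ 436.2 -125.9  122.1] tx [-0.891  0.454 -0.003] tz [ 0.005  0.003 -1.   ] gap 65.8 F [0.8 0.6 0. ]
```

View pics/g3.png

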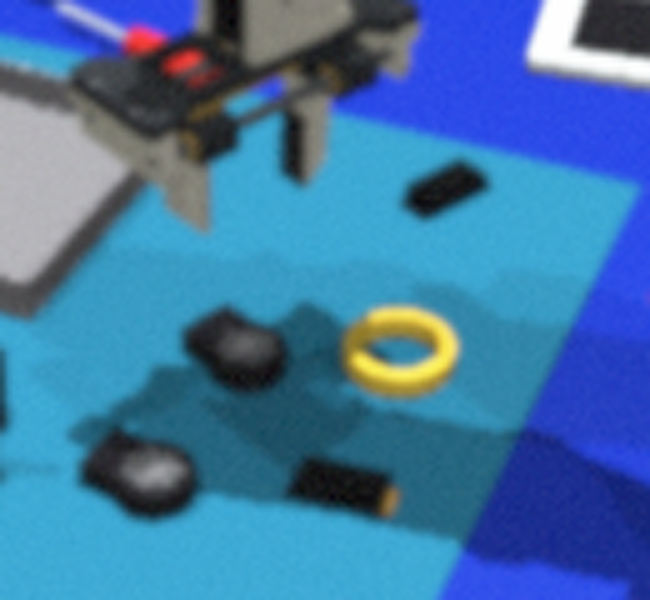

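Call:
jog_arm(commands=[{"ax": 0.005,"ay": 0.003,"az": 0,"dx": 1.5,"dy": -1.5,"dz": 35,"jaw": 0.72},{"ax": 0.005,"ay": 0.003,"az": 0,"dx": 1.5,"dy": -1.5,"dz": 70,"jaw": 0.72},{"ax": 0.005,"ay": 0.003,"az": 0,"dx": 1.5,"dy": -1.5,"dz": 95,"jaw": 0.72},{"ax": 0.005,"ay": 0.003,"az": 0,"dx": 1.5,"dy": -1.5,"dz": 112,"jaw": 0.72},{"ax": 0.005,"ay": 0.003,"az": 0,"dx": 1.5,"dy": -1.5,"dz": 116,"jaw": 0.72},{"ax": 0.005,"ay": 0.003,"az": 0,"dx": 1.5,"dy": -1.5,"dz": 116,"jaw": 0.4},{"ax": 0.005,"ay": 0.003,"az": 0,"dx": 1.5,"dy": -1.5,"dz": 116,"jaw": 0.4},{"ax": 0.005,"ay": 0.003,"az": 0,"dx": 1.5,"dy": -1.5,"dz": 116,"jaw": 0.4}])

```text
t: 12.17
ee_pos: [437.2, -125.3, 7.7]
ee_rot: [0.233, 0.973, 0.0, 0.002]
ft_force: [-0.4, 0.3, -0.1]
finger_gap: 50.7
```

Call:
jog_arm(commands=[{"ax": 0,"ay": 0,"az": 0,"dx": 0,"dy": 0,"dz": 0,"jaw": 0.4},{"ax": 0,"ay": 0,"az": 0,"dx": 0,"dy": 0,"dz": 0,"jaw": 0.4},{"ax": 0,"ay": 0,"az": 0,"dx": 0,"dy": 0,"dz": -20,"jaw": 0.4},{"ax": 0,"ay": 0,"az": 0,"dx": 0,"dy": 0,"dz": -50,"jaw": 0.4},{"ax": 0,"ay": 0,"az": 0,"dx": 0,"dy": 0,"dz": -80,"jaw": 0.4},{"ax": 0,"ay": 0,"az": 0,"dx": 0,"dy": 0,"dz": -90,"jaw": 0.4}])

```text
t: 12.67
ee_pos: [438.7, -125.3, 101.4]
ee_rot: [0.232, 0.973, 0.0, 0.004]
ft_force: [0.5, -0.0, -0.3]
finger_gap: 47.3
```

```bash
python3 -c "
from h import *
to(632,-264,95,178)"
```

```text
t12.67 d [-235.1  -36.4    8.2] a [ 0.001  0.008 -0.434] | at [ 438.7 -125.3  101.4] tx [-0.892  0.452 -0.008] tz [ 0.008 -0.001 -1.   ] gap 47.3 F [ 0.5 -0.  -0.3]
```

Call:
jog_arm(commands=[{"ax": 0,"ay": 0.008,"az": -0.434,"dx": -235,"dy": -36,"dz": 8,"jaw": 0.4},{"ax": 0,"ay": 0.008,"az": -0.434,"dx": -235,"dy": -36,"dz": 8,"jaw": 0.4},{"ax": 0,"ay": 0.008,"az": -0.434,"dx": -235,"dy": -36,"dz": 8,"jaw": 0.4},{"ax": 0,"ay": 0.008,"az": -0.434,"dx": -235,"dy": -36,"dz": 8,"jaw": 0.4},{"ax": 0,"ay": 0.008,"az": -0.434,"dx": -235,"dy": -36,"dz": 8,"jaw": 0.4},{"ax": 0,"ay": 0.008,"az": -0.434,"dx": -235,"dy": -36,"dz": 8,"jaw": 0.4},{"ax": 0,"ay": 0.008,"az": -0.434,"dx": -235,"dy": -36,"dz": 8,"jaw": 0.4},{"ax": 0,"ay": 0.008,"az": -0.434,"dx": -235,"dy": -36,"dz": 8,"jaw": 0.4}])

```text
t: 13.33
ee_pos: [632.7, -264.7, 94.4]
ee_rot: [0.019, 1.0, 0.001, 0.0]
ft_force: [-0.8, 0.1, -1.2]
finger_gap: 47.5
```

```bash
python3 -c "
from h import *
to(632,-264,12,178)
s=get_image('side');crop(s['color'],150,140,290,260,5,'p6.png')"
```

```text
t13.33 d [ 0.7  0.6 82.4] a [ 0.001  0.    -0.002] | at [ 632.7 -264.7   94.4] tx [-0.999  0.037 -0.   ] tz [ 0.     0.001 -1.   ] gap 47.5 F [-0.8  0.1 -1.2]
```

View pics/p6.png

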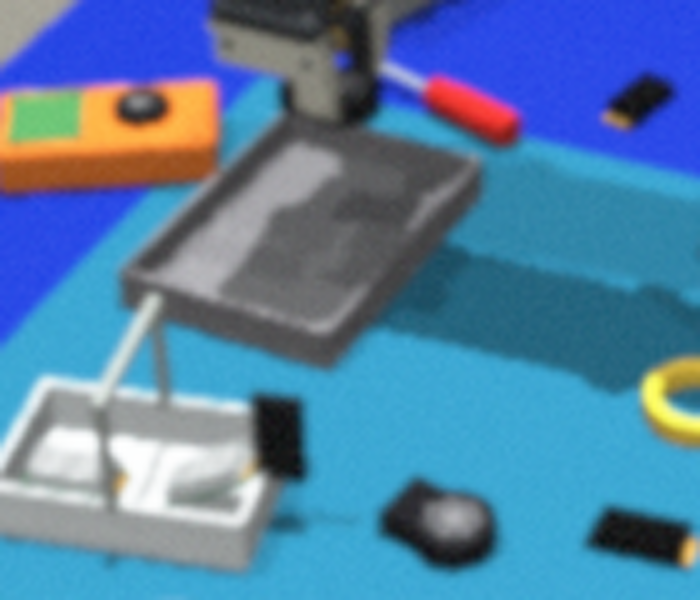

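Call:
jog_arm(commands=[{"ax": 0,"ay": 0,"az": 0,"dx": 0.7,"dy": 0.6,"dz": 30,"jaw": 0.4},{"ax": 0,"ay": 0,"az": 0,"dx": 0.7,"dy": 0.6,"dz": 55,"jaw": 0.4},{"ax": 0,"ay": 0,"az": 0,"dx": 0.7,"dy": 0.6,"dz": 72,"jaw": 0.4},{"ax": 0,"ay": 0,"az": 0,"dx": 0.7,"dy": 0.6,"dz": 81,"jaw": 0.4},{"ax": 0,"ay": 0,"az": 0,"dx": 0.7,"dy": 0.6,"dz": 82,"jaw": 0.4},{"ax": 0,"ay": 0,"az": 0,"dx": 0.7,"dy": 0.6,"dz": 82,"jaw": 0.5},{"ax": 0,"ay": 0,"az": 0,"dx": 0.7,"dy": 0.6,"dz": 82,"jaw": 0.63},{"ax": 0,"ay": 0,"az": 0,"dx": 0.7,"dy": 0.6,"dz": 82,"jaw": 0.63}])

```text
t: 14.05
ee_pos: [631.8, -262.7, 14.0]
ee_rot: [0.018, 1.0, 0.0, 0.001]
ft_force: [-0.3, 0.7, -0.4]
finger_gap: 55.5
```

Call:
jog_arm(commands=[{"ax": 0,"ay": 0,"az": 0,"dx": 0,"dy": 0,"dz": -20,"jaw": 0.63},{"ax": 0,"ay": 0,"az": 0,"dx": 0,"dy": 0,"dz": -50,"jaw": 0.63},{"ax": 0,"ay": 0,"az": 0,"dx": 0,"dy": 0,"dz": -80,"jaw": 0.63},{"ax": 0,"ay": 0,"az": 0,"dx": 0,"dy": 0,"dz": -90,"jaw": 0.72}])

```text
t: 14.38
ee_pos: [634.2, -262.7, 109.7]
ee_rot: [0.018, 1.0, -0.0, 0.004]
ft_force: [0.7, -0.3, 0.7]
finger_gap: 60.9
```

```bash
python3 -c "
from h import *
to(440,-8.5,105,172)
s=get_image('side');crop(s['color'],150,140,290,260,5,'p7.png')
for b in blobs(s,thing(s),10,(220,228,258,262)):print('blowside',b)"
```

```text
t14.38 d [203.1 247.2   2.9] a [-0.     0.008  0.104] | at [ 634.2 -262.7  109.7] tx [-0.999  0.035 -0.008] tz [ 0.008 -0.001 -1.   ] gap 60.9 F [ 0.7 -0.3  0.7]
blowside (array([238. , 244.7]), array([446.7,  -7.9]), array([53.1, 60.1]), -9.0)
```

View pics/p7.png

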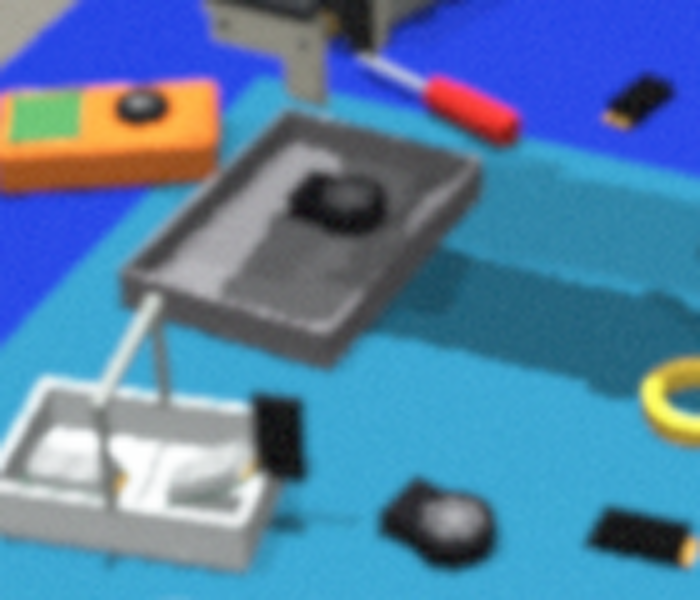

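Blower 0 now sits in the tray (crop 340,200), and blower 1 hasn't moved. I'm moving to blower 1.

Call:
jog_arm(commands=[{"ax": 0,"ay": 0.008,"az": 0.104,"dx": 203,"dy": 247,"dz": 3,"jaw": 0.72},{"ax": 0,"ay": 0.008,"az": 0.104,"dx": 203,"dy": 247,"dz": 3,"jaw": 0.72},{"ax": 0,"ay": 0.008,"az": 0.104,"dx": 203,"dy": 247,"dz": 3,"jaw": 0.72},{"ax": 0,"ay": 0.008,"az": 0.104,"dx": 203,"dy": 247,"dz": 3,"jaw": 0.72},{"ax": 0,"ay": 0.008,"az": 0.104,"dx": 203,"dy": 247,"dz": 3,"jaw": 0.72},{"ax": 0,"ay": 0.008,"az": 0.104,"dx": 203,"dy": 247,"dz": 3,"jaw": 0.72},{"ax": 0,"ay": 0.008,"az": 0.104,"dx": 203,"dy": 247,"dz": 3,"jaw": 0.72},{"ax": 0,"ay": 0.008,"az": 0.104,"dx": 203,"dy": 247,"dz": 3,"jaw": 0.72}])

```text
t: 15.1
ee_pos: [437.6, -6.1, 105.2]
ee_rot: [0.068, 0.998, -0.0, 0.0]
ft_force: [0.2, 0.7, -0.6]
finger_gap: 66.0
```

```bash
python3 -c "
from h import *
to(440,-8.5,5,172)
s=get_image('side');crop(s['color'],170,170,300,290,5,'g4.png')
"
```

```text
t15.10 d [ -2.6  -2.  100.2] a [-0.001  0.001  0.003] | at [437.6  -6.1 105.2] tx [-0.991  0.136 -0.001] tz [ 0.001 -0.001 -1.   ] gap 66.0 F [ 0.2  0.7 -0.6]
```

View pics/g4.png

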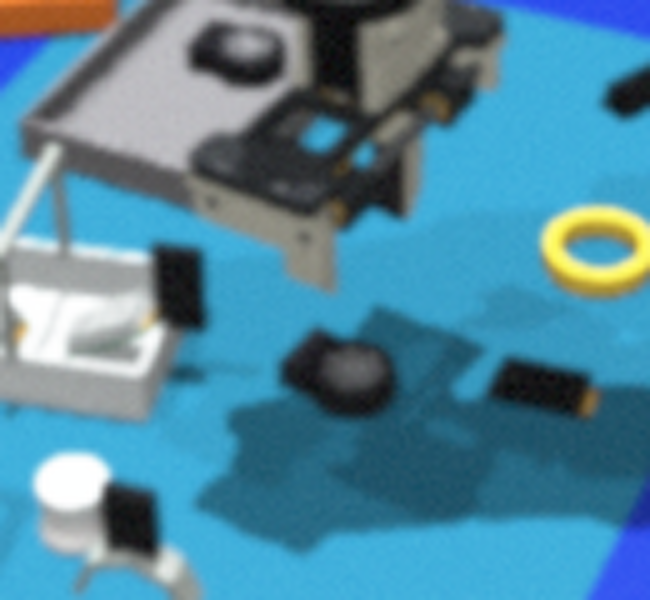

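Call:
jog_arm(commands=[{"ax": 0,"ay": 0,"az": 0,"dx": -2,"dy": -2,"dz": 35,"jaw": 0.72},{"ax": 0,"ay": 0,"az": 0,"dx": -2,"dy": -2,"dz": 65,"jaw": 0.72},{"ax": 0,"ay": 0,"az": 0,"dx": -2,"dy": -2,"dz": 85,"jaw": 0.72},{"ax": 0,"ay": 0,"az": 0,"dx": -2,"dy": -2,"dz": 97,"jaw": 0.72},{"ax": 0,"ay": 0,"az": 0,"dx": -2,"dy": -2,"dz": 99,"jaw": 0.72},{"ax": 0,"ay": 0,"az": 0,"dx": -2,"dy": -2,"dz": 99,"jaw": 0.4},{"ax": 0,"ay": 0,"az": 0,"dx": -2,"dy": -2,"dz": 99,"jaw": 0.4},{"ax": 0,"ay": 0,"az": 0,"dx": -2,"dy": -2,"dz": 99,"jaw": 0.4}])

```text
t: 15.82
ee_pos: [438.0, -5.2, 7.3]
ee_rot: [0.066, 0.998, -0.0, 0.001]
ft_force: [-0.4, -0.2, 0.4]
finger_gap: 50.8
```

Call:
jog_arm(commands=[{"ax": 0,"ay": 0,"az": 0,"dx": 0,"dy": 0,"dz": 0,"jaw": 0.4},{"ax": 0,"ay": 0,"az": 0,"dx": 0,"dy": 0,"dz": 0,"jaw": 0.4},{"ax": 0,"ay": 0,"az": 0,"dx": 0,"dy": 0,"dz": -20,"jaw": 0.4},{"ax": 0,"ay": 0,"az": 0,"dx": 0,"dy": 0,"dz": -50,"jaw": 0.4},{"ax": 0,"ay": 0,"az": 0,"dx": 0,"dy": 0,"dz": -80,"jaw": 0.4},{"ax": 0,"ay": 0,"az": 0,"dx": 0,"dy": 0,"dz": -110,"jaw": 0.4}])

```text
t: 16.32
ee_pos: [437.3, -5.0, 118.8]
ee_rot: [0.066, 0.998, 0.0, 0.0]
ft_force: [1.0, -0.7, -0.5]
finger_gap: 47.2
```

```bash
python3 -c "
from h import *
to(632,-176,110,178)"
```

```text
t16.32 d [-215.6 -143.8    8.9] a [ 0.     0.001 -0.098] | at [437.3  -5.  118.8] tx [-0.991  0.132 -0.001] tz [ 0.001  0.    -1.   ] gap 47.2 F [ 1.  -0.7 -0.5]
```

Call:
jog_arm(commands=[{"ax": 0,"ay": 0,"az": -0.098,"dx": -215,"dy": -144,"dz": 0,"jaw": 0.4},{"ax": 0,"ay": 0,"az": -0.098,"dx": -215,"dy": -144,"dz": 0,"jaw": 0.4},{"ax": 0,"ay": 0,"az": -0.098,"dx": -215,"dy": -144,"dz": 0,"jaw": 0.4},{"ax": 0,"ay": 0,"az": -0.098,"dx": -215,"dy": -144,"dz": 0,"jaw": 0.4},{"ax": 0,"ay": 0,"az": -0.098,"dx": -215,"dy": -144,"dz": 0,"jaw": 0.4},{"ax": 0,"ay": 0,"az": -0.098,"dx": -215,"dy": -144,"dz": 0,"jaw": 0.4},{"ax": 0,"ay": 0,"az": -0.098,"dx": -215,"dy": -144,"dz": 10,"jaw": 0.4},{"ax": 0,"ay": 0,"az": -0.098,"dx": -215,"dy": -144,"dz": 10,"jaw": 0.4}])

```text
t: 16.98
ee_pos: [632.3, -179.6, 107.0]
ee_rot: [0.02, 1.0, 0.0, 0.0]
ft_force: [-1.2, 0.2, -1.9]
finger_gap: 46.9
```

```bash
python3 -c "
from h import *
to(632,-176,12,178)
"
```

```text
t16.98 d [ 0.4  3.6 95. ] a [ 0.     0.    -0.004] | at [ 632.3 -179.6  107. ] tx [-0.999  0.039 -0.   ] tz [ 0.  0. -1.] gap 46.9 F [-1.2  0.2 -1.9]
```

Call:
jog_arm(commands=[{"ax": 0,"ay": 0,"az": 0,"dx": 0.5,"dy": 4.5,"dz": 35,"jaw": 0.4},{"ax": 0,"ay": 0,"az": 0,"dx": 0.5,"dy": 4.5,"dz": 65,"jaw": 0.4},{"ax": 0,"ay": 0,"az": 0,"dx": 0.5,"dy": 4.5,"dz": 84,"jaw": 0.4},{"ax": 0,"ay": 0,"az": 0,"dx": 0.5,"dy": 4.5,"dz": 94,"jaw": 0.4},{"ax": 0,"ay": 0,"az": 0,"dx": 0.5,"dy": 4.5,"dz": 95,"jaw": 0.4},{"ax": 0,"ay": 0,"az": 0,"dx": 0.5,"dy": 4.5,"dz": 95,"jaw": 0.5},{"ax": 0,"ay": 0,"az": 0,"dx": 0.5,"dy": 4.5,"dz": 95,"jaw": 0.63},{"ax": 0,"ay": 0,"az": 0,"dx": 0.5,"dy": 4.5,"dz": 95,"jaw": 0.63}])

```text
t: 17.65
ee_pos: [632.7, -175.0, 13.4]
ee_rot: [0.02, 1.0, -0.0, 0.001]
ft_force: [-1.1, -0.1, -0.3]
finger_gap: 55.5
```

Call:
jog_arm(commands=[{"ax": 0,"ay": 0,"az": 0,"dx": 0,"dy": 0,"dz": -20,"jaw": 0.63},{"ax": 0,"ay": 0,"az": 0,"dx": 0,"dy": 0,"dz": -50,"jaw": 0.63},{"ax": 0,"ay": 0,"az": 0,"dx": 0,"dy": 0,"dz": -90,"jaw": 0.63},{"ax": 0,"ay": 0,"az": 0,"dx": 0,"dy": 0,"dz": -130,"jaw": 0.63},{"ax": 0,"ay": 0,"az": 0,"dx": 0,"dy": 0,"dz": -170,"jaw": 0.63},{"ax": 0,"ay": 0,"az": 0,"dx": 0,"dy": 0,"dz": -210,"jaw": 0.63},{"ax": 0,"ay": 0,"az": 0,"dx": 0,"dy": 0,"dz": -230,"jaw": 0.63}])

```text
t: 18.23
ee_pos: [633.9, -174.2, 250.2]
ee_rot: [0.019, 1.0, -0.001, 0.005]
ft_force: [1.0, -0.8, -0.0]
finger_gap: 57.5
```

```bash
python3 -c "
from h import *
to(423,261.5,250,185)
s=get_image('side');crop(s['color'],130,140,290,260,5,'p8.png')
t=get_image('top');crop(t['color'],120,90,380,230,3,'p8t.png')"
```

```text
t18.23 d [227.6 427.2  -2.3] a [-0.002  0.009 -0.126] | at [ 633.9 -174.2  250.2] tx [-0.999  0.039 -0.01 ] tz [ 0.01  -0.001 -1.   ] gap 57.5 F [ 1.  -0.8 -0. ]
```

View pics/p8.png

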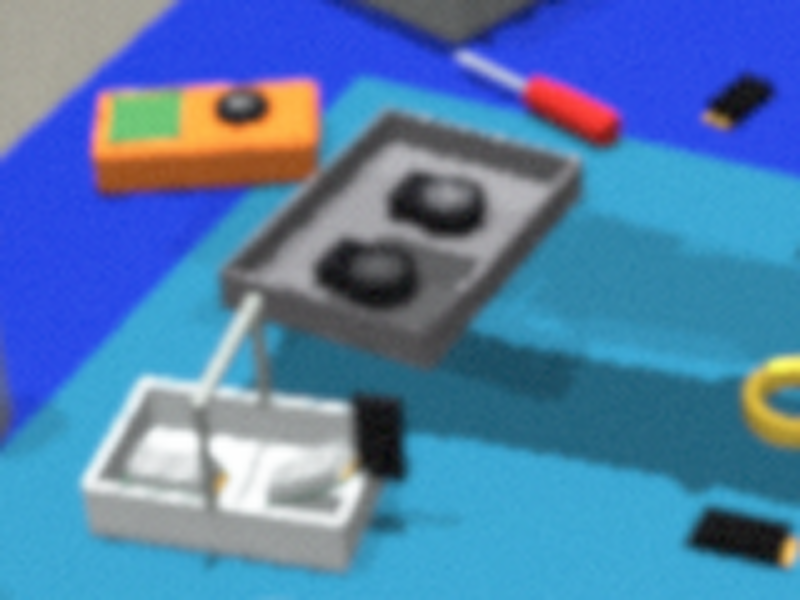

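View pics/p8t.png

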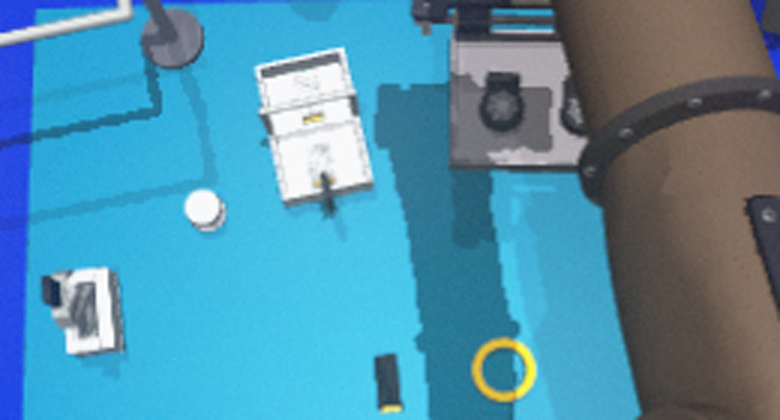

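Both blowers are in the tray (crop 440,200 and 375,270), and the bin holds two modules. I'm moving to the hook.

Call:
jog_arm(commands=[{"ax": 0,"ay": 0.009,"az": -0.126,"dx": 227,"dy": 427,"dz": -2,"jaw": 0.5},{"ax": 0,"ay": 0.009,"az": -0.126,"dx": 227,"dy": 427,"dz": -2,"jaw": 0.5},{"ax": 0,"ay": 0.009,"az": -0.126,"dx": 227,"dy": 427,"dz": -2,"jaw": 0.5},{"ax": 0,"ay": 0.009,"az": -0.126,"dx": 227,"dy": 427,"dz": -2,"jaw": 0.5},{"ax": 0,"ay": 0.009,"az": -0.126,"dx": 227,"dy": 427,"dz": -2,"jaw": 0.5},{"ax": 0,"ay": 0.009,"az": -0.126,"dx": 227,"dy": 427,"dz": -2,"jaw": 0.5},{"ax": 0,"ay": 0.009,"az": -0.126,"dx": 227,"dy": 427,"dz": -2,"jaw": 0.5},{"ax": 0,"ay": 0.009,"az": -0.126,"dx": 227,"dy": 427,"dz": -2,"jaw": 0.5}])

```text
t: 19.0
ee_pos: [487.3, 127.3, 246.8]
ee_rot: [-0.043, 0.999, -0.001, 0.001]
ft_force: [1.2, 1.2, 1.1]
finger_gap: 46.2
```

```bash
python3 -c "
from h import *
to(422.5,261.3,230,185)"
```

```text
t19.00 d [ 53.  139.1  16.2] a [-0.003  0.002 -0.001] | at [487.3 127.3 246.8] tx [-0.996 -0.086 -0.002] tz [ 0.002 -0.003 -1.   ] gap 46.2 F [1.2 1.2 1.1]
```

Call:
jog_arm(commands=[{"ax": -0.003,"ay": 0.002,"az": 0,"dx": 53,"dy": 139,"dz": 16,"jaw": 0.5},{"ax": -0.003,"ay": 0.002,"az": 0,"dx": 53,"dy": 139,"dz": 16,"jaw": 0.5},{"ax": -0.003,"ay": 0.002,"az": 0,"dx": 53,"dy": 139,"dz": 16,"jaw": 0.5},{"ax": -0.003,"ay": 0.002,"az": 0,"dx": 53,"dy": 139,"dz": 16,"jaw": 0.5},{"ax": -0.003,"ay": 0.002,"az": 0,"dx": 53,"dy": 139,"dz": 16,"jaw": 0.5},{"ax": -0.003,"ay": 0.002,"az": 0,"dx": 53,"dy": 139,"dz": 16,"jaw": 0.5}])

```text
t: 19.5
ee_pos: [421.2, 262.4, 230.1]
ee_rot: [-0.045, 0.999, -0.0, -0.0]
ft_force: [-0.1, -1.3, 0.3]
finger_gap: 45.7
```

```bash
python3 -c "
from h import *
to(422.5,261.3,149,185)
s=get_image('side');crop(s['color'],130,200,280,340,5,'g5.png')"
```

```text
t19.50 d [-1.2 -1.2 81.1] a [-0.    -0.     0.003] | at [421.2 262.4 230.1] tx [-0.996 -0.091  0.   ] tz [-0. -0. -1.] gap 45.7 F [-0.1 -1.3  0.3]
```

View pics/g5.png

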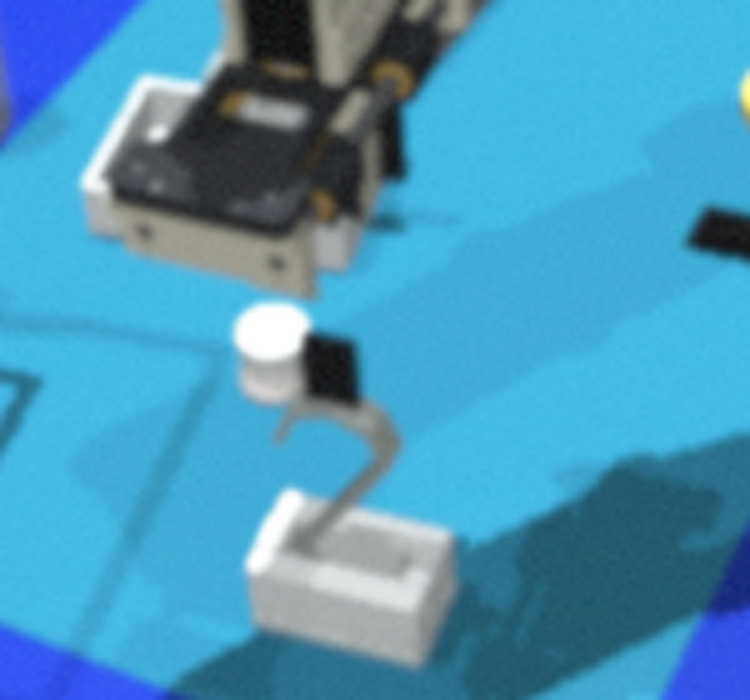

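Call:
jog_arm(commands=[{"ax": 0,"ay": 0,"az": 0,"dx": -1.2,"dy": -1.2,"dz": 25,"jaw": 0.45},{"ax": 0,"ay": 0,"az": 0,"dx": -1.2,"dy": -1.2,"dz": 50,"jaw": 0.45},{"ax": 0,"ay": 0,"az": 0,"dx": -1.2,"dy": -1.2,"dz": 70,"jaw": 0.45},{"ax": 0,"ay": 0,"az": 0,"dx": -1.2,"dy": -1.2,"dz": 79,"jaw": 0.45},{"ax": 0,"ay": 0,"az": 0,"dx": -1.2,"dy": -1.2,"dz": 80,"jaw": 0.45}])

```text
t: 19.97
ee_pos: [423.5, 257.6, 148.3]
ee_rot: [-0.043, 0.999, -0.001, -0.001]
ft_force: [-0.4, 0.1, -0.4]
finger_gap: 41.5
```

```bash
python3 -c "
from h import *
to(422.5,261.3,149,185)
s=get_image('side');crop(s['color'],130,200,280,340,5,'g6.png')
t=get_image('top');crop(t['color'],100,150,220,240,6,'g6t.png')"
```

```text
t19.97 d [ 0.7  3.8 -0.7] a [-0.003 -0.003 -0.002] | at [423.5 257.6 148.3] tx [-0.996 -0.086  0.003] tz [-0.003 -0.003 -1.   ] gap 41.5 F [-0.4  0.1 -0.4]
```

View pics/g6.png

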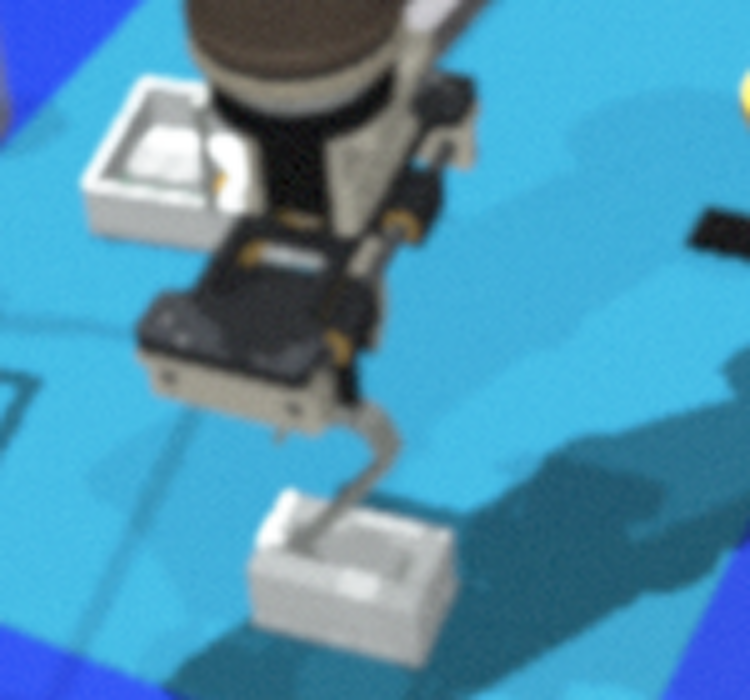

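View pics/g6t.png

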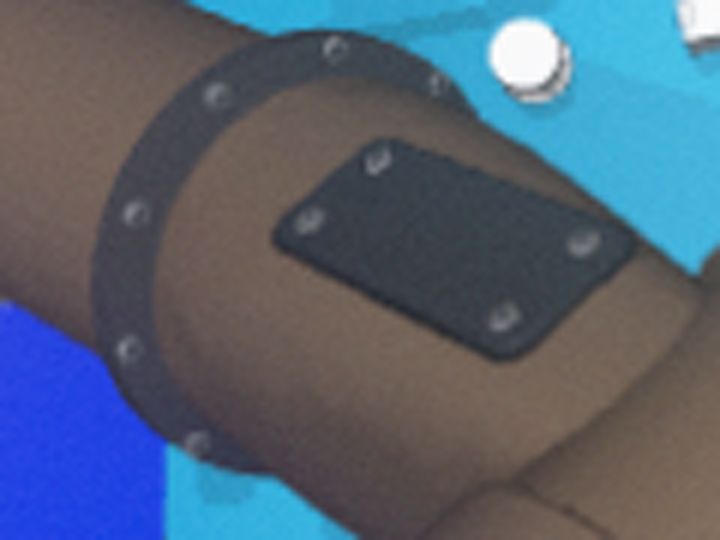

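Call:
jog_arm(commands=[{"ax": -0.003,"ay": -0.003,"az": 0,"dx": 0.7,"dy": 3.8,"dz": -0.7,"jaw": 0.45},{"ax": -0.003,"ay": -0.003,"az": 0,"dx": 0.7,"dy": 3.8,"dz": -0.7,"jaw": 0.45},{"ax": -0.003,"ay": -0.003,"az": 0,"dx": 0.7,"dy": 3.8,"dz": -0.7,"jaw": 0.25},{"ax": -0.003,"ay": -0.003,"az": 0,"dx": 0.7,"dy": 3.8,"dz": -0.7,"jaw": 0.18},{"ax": -0.003,"ay": -0.003,"az": 0,"dx": 0.7,"dy": 3.8,"dz": -0.7,"jaw": 0.1},{"ax": -0.003,"ay": -0.003,"az": 0,"dx": 0.7,"dy": 3.8,"dz": -0.7,"jaw": 0},{"ax": -0.003,"ay": -0.003,"az": 0,"dx": 0.7,"dy": 3.8,"dz": -0.7,"jaw": 0},{"ax": -0.003,"ay": -0.003,"az": 0,"dx": 0.7,"dy": 3.8,"dz": -0.7,"jaw": 0}], squeeze=35)

```text
t: 20.73
ee_pos: [423.1, 262.8, 151.1]
ee_rot: [-0.043, 0.999, 0.001, 0.001]
ft_force: [0.5, -0.9, 0.5]
finger_gap: 7.8
```

Call:
jog_arm(commands=[{"ax": 0,"ay": 0,"az": 0,"dx": 0,"dy": 0,"dz": 0,"jaw": 0},{"ax": 0,"ay": 0,"az": 0,"dx": 0,"dy": 0,"dz": 0,"jaw": 0},{"ax": 0,"ay": 0,"az": 0,"dx": 0,"dy": 0,"dz": 0,"jaw": 0}])

```text
t: 20.98
ee_pos: [423.2, 262.8, 151.1]
ee_rot: [-0.043, 0.999, 0.001, 0.001]
ft_force: [1.0, -0.1, 0.3]
finger_gap: 7.9
```

```bash
python3 -c "
from h import *
to(422.5,261.3,249,185)
s=get_image('side');crop(s['color'],130,200,280,340,5,'g7.png')"
```

```text
t20.98 d [  0.5  -1.2 -97.9] a [ 0.002  0.003 -0.001] | at [423.2 262.8 151.1] tx [-0.996 -0.087 -0.003] tz [ 0.003  0.002 -1.   ] gap 7.9 F [ 1.  -0.1  0.3]
```

View pics/g7.png

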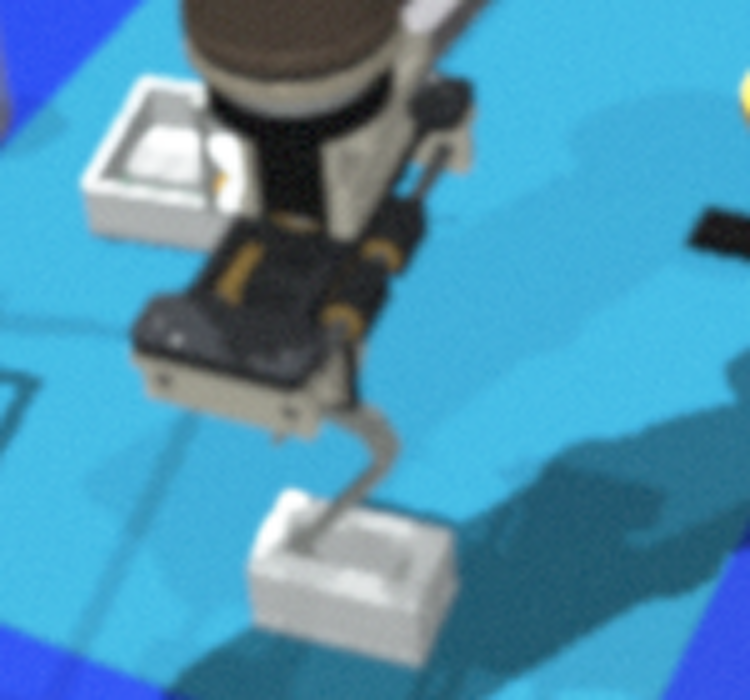

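The tab is gripped (gap 7.9). I'm lifting the hook clear of the slot and moving it in front of the rail.

Call:
jog_arm(commands=[{"ax": 0,"ay": 0,"az": 0,"dx": 0,"dy": 0,"dz": -12,"jaw": 0},{"ax": 0,"ay": 0,"az": 0,"dx": 0,"dy": 0,"dz": -25,"jaw": 0},{"ax": 0,"ay": 0,"az": 0,"dx": 0,"dy": 0,"dz": -40,"jaw": 0},{"ax": 0,"ay": 0,"az": 0,"dx": 0,"dy": 0,"dz": -65,"jaw": 0},{"ax": 0,"ay": 0,"az": 0,"dx": 0,"dy": 0,"dz": -95,"jaw": 0},{"ax": 0,"ay": 0,"az": 0,"dx": 0,"dy": 0,"dz": -125,"jaw": 0},{"ax": 0,"ay": 0,"az": 0,"dx": 0,"dy": 0,"dz": -155,"jaw": 0},{"ax": 0,"ay": 0,"az": 0,"dx": 0,"dy": 0,"dz": -162,"jaw": 0}])

```text
t: 21.7
ee_pos: [423.3, 264.4, 318.3]
ee_rot: [-0.044, 0.999, 0.003, 0.004]
ft_force: [0.8, 0.8, -1.7]
finger_gap: 8.2
```

```bash
python3 -c "
from h import *
to(517.3,268.8,313,189.7)"
```

```text
t21.70 d [-94.   -3.8   6. ] a [ 0.005  0.008 -0.082] | at [423.3 264.4 318.3] tx [-0.996 -0.087 -0.008] tz [ 0.008  0.006 -1.   ] gap 8.2 F [ 0.8  0.8 -1.7]
```

Call:
jog_arm(commands=[{"ax": 0.005,"ay": 0.008,"az": -0.082,"dx": -30,"dy": -1,"dz": 2,"jaw": 0},{"ax": 0.005,"ay": 0.008,"az": -0.082,"dx": -60,"dy": -2,"dz": 4,"jaw": 0},{"ax": 0.005,"ay": 0.008,"az": -0.082,"dx": -85,"dy": -3,"dz": 5,"jaw": 0},{"ax": 0.005,"ay": 0.008,"az": -0.082,"dx": -94,"dy": -4,"dz": 5,"jaw": 0},{"ax": 0.005,"ay": 0.008,"az": -0.082,"dx": -94,"dy": -4,"dz": 5,"jaw": 0},{"ax": 0.005,"ay": 0.008,"az": -0.082,"dx": -94,"dy": -4,"dz": 5,"jaw": 0}])

```text
t: 22.2
ee_pos: [516.4, 268.9, 313.7]
ee_rot: [-0.085, 0.996, 0.0, -0.001]
ft_force: [-1.3, -0.1, -1.6]
finger_gap: 7.6
```

```bash
python3 -c "
from h import *
to(517.3,268.8,313,189.7)
s=get_image('side');crop(s['color'],50,150,210,290,5,'k1.png')
o=get_obs();print(proj(s,[[517.3,268.8,313],[625.7,287.4,265],[645.9,169.1,265],[605.5,405.5,265]]))
t=get_image('top');crop(t['color'],60,60,260,200,4,'k1t.png')"
```

```text
t22.20 d [-0.9 -0.3  0.7] a [ 0.    -0.001  0.001] | at [516.4 268.9 313.7] tx [-0.986 -0.169  0.001] tz [-0.001  0.    -1.   ] gap 7.6 F [-1.3 -0.1 -1.6]
[[147.24415349 208.70970396]
 [103.16120262 218.82582981]
 [127.08301606 187.16752557]
 [ 75.29341341 256.22115457]]
```

View pics/k1.png

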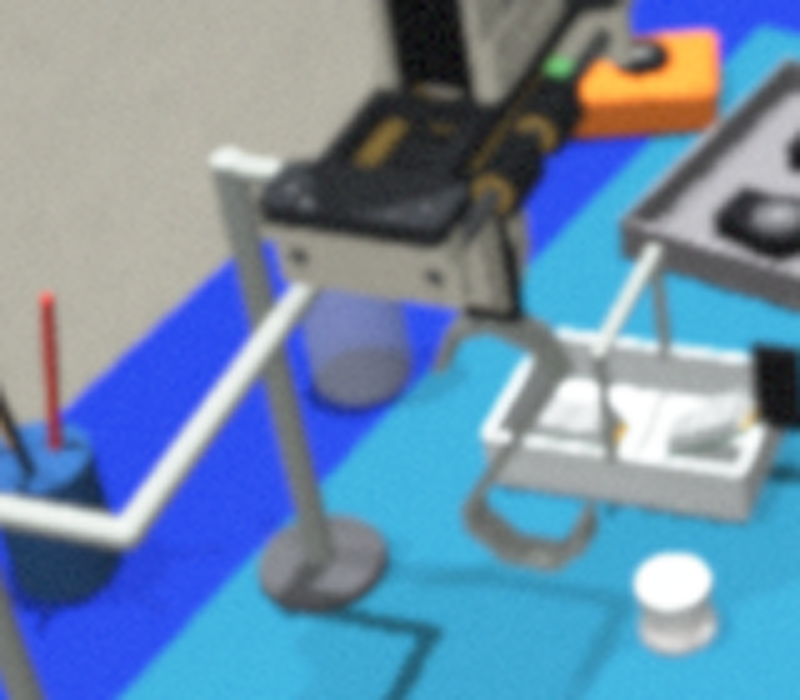

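View pics/k1t.png

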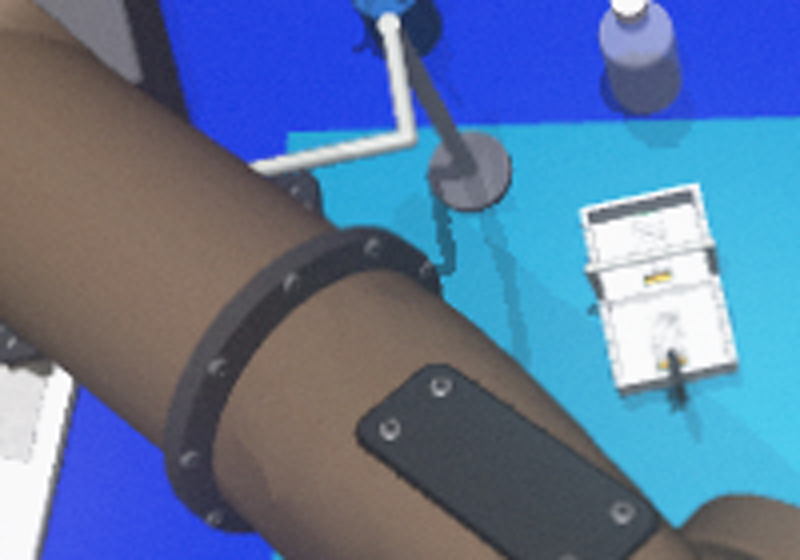

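Run:
```python
from h import *
s=get_image('side');o=get_obs()
Rh=R.from_euler('z',9.7,degrees=True)
org=o['ee_pos']-[0,0,145]
P=[[26,0,109],[-26,0,29],[28.5,0,25],[0,0,0],[-28.5,0,108]]
print(((proj(s,org+Rh.apply(P))+.0-[49.9,149.9])*5).round())
```

```text
[[443. 352.]
 [579. 513.]
 [465. 499.]
 [532. 552.]
 [564. 374.]]
```

Run:
```python
from h import *
s=get_image('side');o=get_obs()
Rh=R.from_euler('z',9.7,degrees=True)
org=o['ee_pos']-[0,0,145]
im=s['color'].copy()
im=cv2.resize(im[150:290,50:210],None,fx=5,fy=5,interpolation=cv2.INTER_CUBIC)
Q=[]
z=np.linspace(0,np.pi,30)
low=[[26*np.cos(a),0,29-26*np.sin(a)] for a in z[::-1]]
up=[[ -26*np.cos(a),0,108+26*np.sin(a)] for a in z]
for yy in (-8,8):
    L=[[-26,yy,29]]+[[p[0],yy,p[2]+0] for p in low]+[[p[0],yy,p[2]] for p in up]
    q=(proj(s,org+Rh.apply(L))-[49.9,149.9])*5
    cv2.polylines(im,[q.astype(np.int32)],False,(0,0,255),1)
cv2.imwrite('pics/ov.png',im)
```

```text
(no output)
```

View pics/ov.png

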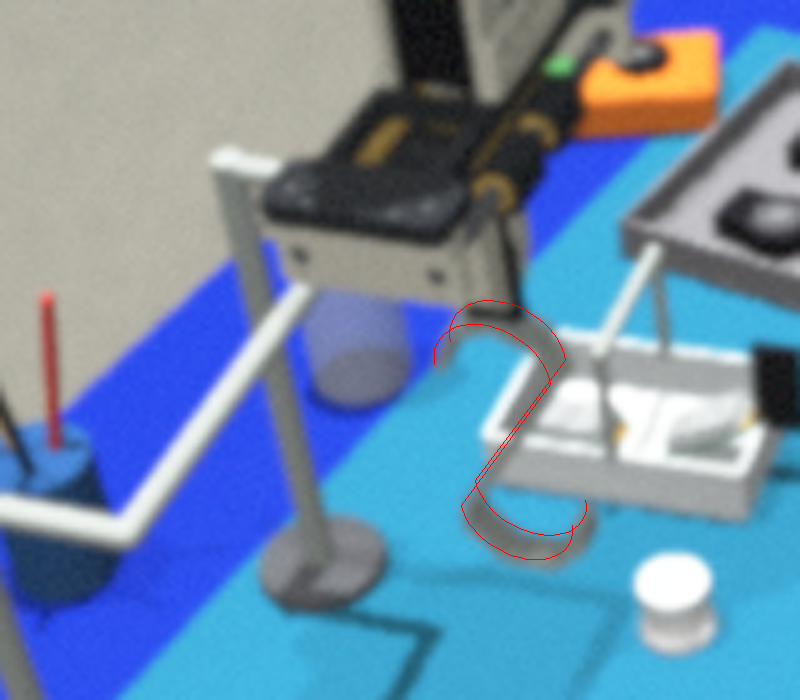

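The projected S matches the picture within about 3 mm, so the hook is upright in the grip. I'm moving it forward so the rail passes under the upper curl's tip.

```bash
python3 -c "
from h import *
to(627.7,287.7,315,189.7)"
```

```text
t22.40 d [-113.1   -0.5   -0.4] a [-0.001  0.001  0.002] | at [516.1 269.  314.5] tx [-0.985 -0.17  -0.001] tz [ 0.001 -0.    -1.   ] gap 8.0 F [-0.1  0.5 -2. ]
```

Call:
jog_arm(commands=[{"ax": 0,"ay": 0,"az": 0,"dx": -15,"dy": 0,"dz": -0.5,"jaw": 0},{"ax": 0,"ay": 0,"az": 0,"dx": -32,"dy": 0,"dz": -0.5,"jaw": 0},{"ax": 0,"ay": 0,"az": 0,"dx": -50,"dy": 0,"dz": -0.5,"jaw": 0},{"ax": 0,"ay": 0,"az": 0,"dx": -65,"dy": 0,"dz": -0.5,"jaw": 0},{"ax": 0,"ay": 0,"az": 0,"dx": -75,"dy": 0,"dz": -0.5,"jaw": 0},{"ax": 0,"ay": 0,"az": 0,"dx": -75,"dy": 0,"dz": -0.5,"jaw": 0}])

```text
t: 22.9
ee_pos: [591.1, 281.6, 314.7]
ee_rot: [-0.085, 0.996, -0.0, 0.0]
ft_force: [-0.5, -0.9, -2.0]
finger_gap: 8.0
```

```bash
python3 -c "
from h import *
to(627.7,287.7,315,189.7)
s=get_image('side');crop(s['color'],50,150,210,290,5,'k2.png')"
```

```text
t22.90 d [-37.1  -0.1  -0.3] a [-0.001  0.001  0.001] | at [591.1 281.6 314.7] tx [-0.986 -0.169 -0.001] tz [ 0.001 -0.    -1.   ] gap 8.0 F [-0.5 -0.9 -2. ]
```

View pics/k2.png

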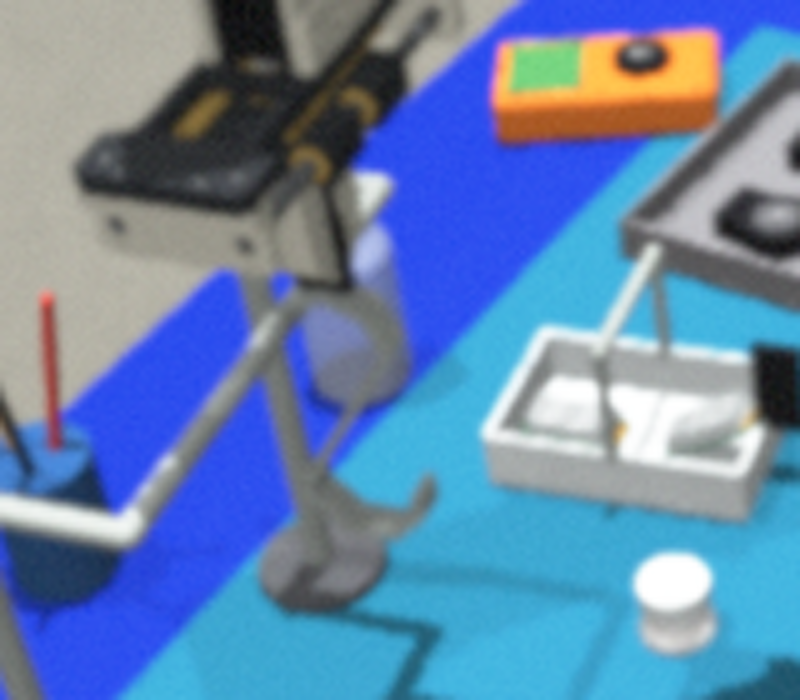

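Call:
jog_arm(commands=[{"ax": 0,"ay": 0,"az": 0,"dx": -4,"dy": 0,"dz": -0.5,"jaw": 0},{"ax": 0,"ay": 0,"az": 0,"dx": -8,"dy": 0,"dz": -0.5,"jaw": 0},{"ax": 0,"ay": 0,"az": 0,"dx": -12,"dy": 0,"dz": -0.5,"jaw": 0},{"ax": 0,"ay": 0,"az": 0,"dx": -12,"dy": 0,"dz": -0.5,"jaw": 0}])

```text
t: 23.28
ee_pos: [602.3, 283.7, 315.4]
ee_rot: [-0.085, 0.996, -0.0, 0.0]
ft_force: [-0.1, -0.6, -1.3]
finger_gap: 7.5
```

Call:
jog_arm(commands=[{"ax": 0,"ay": 0,"az": 0,"dx": -7,"dy": 0,"dz": 0,"jaw": 0},{"ax": 0,"ay": 0,"az": 0,"dx": -14,"dy": 0,"dz": 0,"jaw": 0},{"ax": 0,"ay": 0,"az": 0,"dx": -20,"dy": 0,"dz": 0,"jaw": 0},{"ax": 0,"ay": 0,"az": 0,"dx": -24,"dy": 0,"dz": 0,"jaw": 0},{"ax": 0,"ay": 0,"az": 0,"dx": -24,"dy": 0,"dz": 0,"jaw": 0}])

```text
t: 23.7
ee_pos: [626.9, 287.8, 315.0]
ee_rot: [-0.085, 0.996, -0.0, 0.0]
ft_force: [0.0, -0.6, -2.1]
finger_gap: 7.6
```

```bash
python3 -c "
from h import *
to(627.7,287.7,315,189.7)
s=get_image('side');crop(s['color'],50,150,210,290,5,'k3.png')"
```

```text
t23.70 d [-0.8 -0.2 -0. ] a [-0.     0.     0.001] | at [626.9 287.8 315. ] tx [-0.986 -0.169 -0.   ] tz [ 0. -0. -1.] gap 7.6 F [ 0.  -0.6 -2.1]
```

View pics/k3.png

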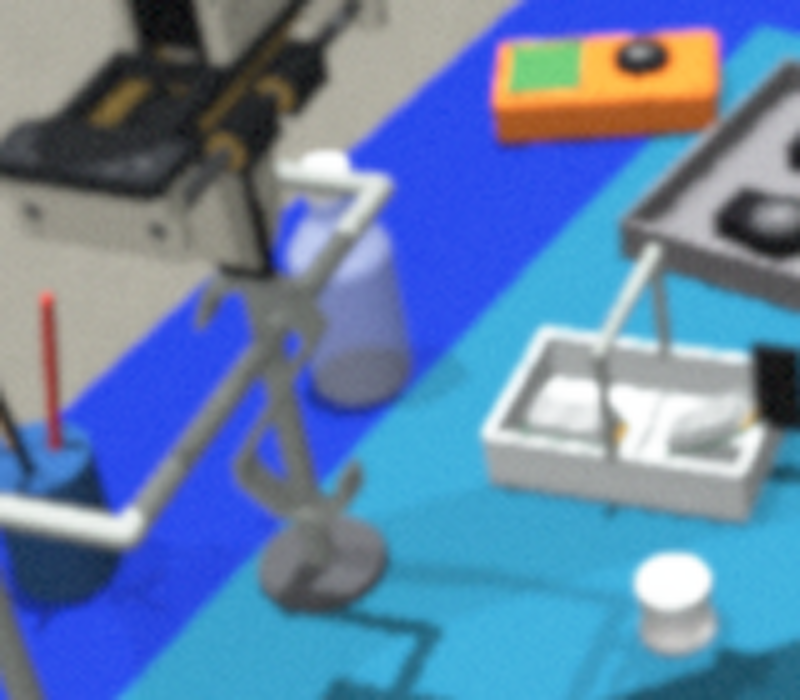

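The tip is now behind the bar (crop 205,315) and no contact force shows. I'm lowering.

Call:
jog_arm(commands=[{"ax": 0,"ay": 0,"az": 0,"dx": 0,"dy": 0,"dz": 7,"jaw": 0},{"ax": 0,"ay": 0,"az": 0,"dx": 0,"dy": 0,"dz": 14,"jaw": 0},{"ax": 0,"ay": 0,"az": 0,"dx": 0,"dy": 0,"dz": 20,"jaw": 0},{"ax": 0,"ay": 0,"az": 0,"dx": 0,"dy": 0,"dz": 24,"jaw": 0},{"ax": 0,"ay": 0,"az": 0,"dx": 0,"dy": 0,"dz": 26,"jaw": 0},{"ax": 0,"ay": 0,"az": 0,"dx": 0,"dy": 0,"dz": 26,"jaw": 0}])

```text
t: 24.25
ee_pos: [626.1, 287.6, 288.3]
ee_rot: [-0.085, 0.996, -0.0, -0.0]
ft_force: [-0.3, 0.3, -1.3]
finger_gap: 7.7
```

Call:
jog_arm(commands=[{"ax": 0,"ay": 0,"az": 0,"dx": 0,"dy": 0,"dz": 1.5,"jaw": 0},{"ax": 0,"ay": 0,"az": 0,"dx": 0,"dy": 0,"dz": 3,"jaw": 0},{"ax": 0,"ay": 0,"az": 0,"dx": 0,"dy": 0,"dz": 3,"jaw": 0}])

```text
t: 24.5
ee_pos: [626.2, 287.7, 285.8]
ee_rot: [-0.085, 0.996, -0.0, 0.0]
ft_force: [0.2, -0.9, -0.9]
finger_gap: 7.8
```

Call:
jog_arm(commands=[{"ax": 0,"ay": 0,"az": 0,"dx": 0,"dy": 0,"dz": 1.5,"jaw": 0},{"ax": 0,"ay": 0,"az": 0,"dx": 0,"dy": 0,"dz": 2.5,"jaw": 0},{"ax": 0,"ay": 0,"az": 0,"dx": 0,"dy": 0,"dz": 2.5,"jaw": 0}])

```text
t: 24.75
ee_pos: [626.9, 288.1, 285.2]
ee_rot: [-0.085, 0.996, 0.0, 0.002]
ft_force: [-0.8, -1.4, 8.3]
finger_gap: 7.6
```

```bash
python3 -c "
from h import *
to(627.7,287.7,315,189.7)
s=get_image('side');crop(s['color'],50,150,210,290,5,'k4.png')"
```

```text
t24.75 d [ -0.8  -0.5 -29.8] a [0.    0.003 0.   ] | at [626.9 288.1 285.2] tx [-0.986 -0.169 -0.003] tz [ 0.003  0.001 -1.   ] gap 7.6 F [-0.8 -1.4  8.3]
```

View pics/k4.png

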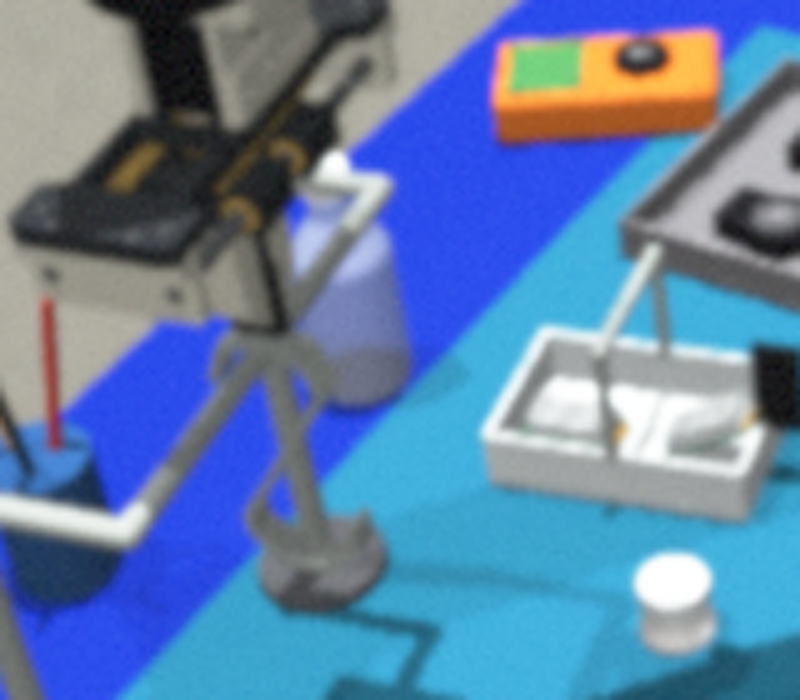

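Contact came at TCP 285, against 284.6 expected, so the crest bears on the bar. I'm easing off and releasing.

Call:
jog_arm(commands=[{"ax": 0,"ay": 0,"az": 0,"dx": 0,"dy": 0,"dz": -0.3,"jaw": 0.03},{"ax": 0,"ay": 0,"az": 0,"dx": 0,"dy": 0,"dz": -0.3,"jaw": 0.15},{"ax": 0,"ay": 0,"az": 0,"dx": 0,"dy": 0,"dz": -0.3,"jaw": 0.25},{"ax": 0,"ay": 0,"az": 0,"dx": 0,"dy": 0,"dz": -0.3,"jaw": 0.3},{"ax": 0,"ay": 0,"az": 0,"dx": 0,"dy": 0,"dz": -0.3,"jaw": 0.3},{"ax": 0,"ay": 0,"az": 0,"dx": 0,"dy": 0,"dz": -20,"jaw": 0.3},{"ax": 0,"ay": 0,"az": 0,"dx": 0,"dy": 0,"dz": -50,"jaw": 0.3},{"ax": 0,"ay": 0,"az": 0,"dx": 0,"dy": 0,"dz": -80,"jaw": 0.3}])

```text
t: 25.47
ee_pos: [626.3, 287.5, 365.1]
ee_rot: [-0.085, 0.996, -0.0, 0.0]
ft_force: [0.5, 1.3, -0.4]
finger_gap: 27.7
```

```bash
python3 -c "
from h import *
to(500,100,300,189.7)
s=get_image('side');crop(s['color'],50,150,210,290,5,'k5.png')"
```

```text
t25.47 d [ 156.2 -163.4   65.1] a [-0.     0.001  0.   ] | at [626.3 287.5 365.1] tx [-0.986 -0.169 -0.001] tz [ 0.001 -0.    -1.   ] gap 27.7 F [ 0.5  1.3 -0.4]
```

View pics/k5.png

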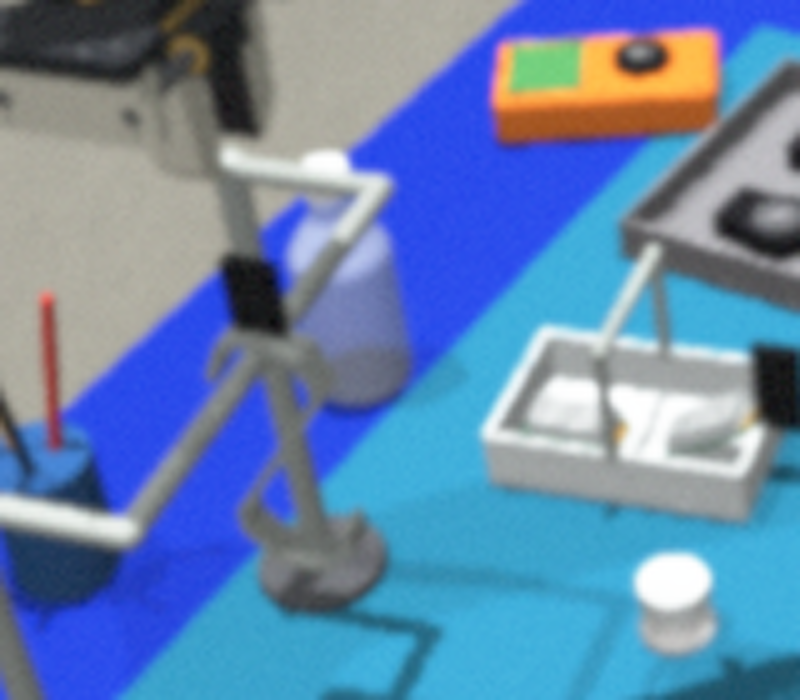

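The hook hangs on the bar with its lower curl opening toward the robot (crop 300,580). I'm retreating to re-measure the bin.

Call:
jog_arm(commands=[{"ax": 0,"ay": 0,"az": 0,"dx": 40,"dy": -40,"dz": 0,"jaw": 0.3},{"ax": 0,"ay": 0,"az": 0,"dx": 80,"dy": -80,"dz": 0,"jaw": 0.3},{"ax": 0,"ay": 0,"az": 0,"dx": 120,"dy": -120,"dz": 30,"jaw": 0.3},{"ax": 0,"ay": 0,"az": 0,"dx": 150,"dy": -160,"dz": 60,"jaw": 0.4},{"ax": 0,"ay": 0,"az": 0,"dx": 180,"dy": -190,"dz": 65,"jaw": 0.4},{"ax": 0,"ay": 0,"az": 0,"dx": 200,"dy": -220,"dz": 65,"jaw": 0.4},{"ax": 0,"ay": 0,"az": 0,"dx": 210,"dy": -230,"dz": 65,"jaw": 0.4},{"ax": 0,"ay": 0,"az": 0,"dx": 210,"dy": -230,"dz": 65,"jaw": 0.4}])

```text
t: 26.18
ee_pos: [457.2, 24.2, 303.5]
ee_rot: [-0.084, 0.996, 0.001, 0.003]
ft_force: [-0.1, -1.1, -0.2]
finger_gap: 36.7
```

```bash
python3 -c "
from h import *
to(500,20,200,190.5,-20)
s=get_image('side');crop(s['color'],130,185,230,260,8,'b1.png');crop(s['color'],50,170,170,280,6,'b1h.png')
t=get_image('top');crop(t['color'],190,90,260,165,8,'b1t.png')"
```

```text
t26.18 d [-40.8 -11.5 103.8] a [-0.001 -0.343 -0.016] | at [457.2  24.2 303.5] tx [-0.986 -0.166 -0.007] tz [ 0.006  0.003 -1.   ] gap 36.7 F [-0.1 -1.1 -0.2]
```

View pics/b1.png

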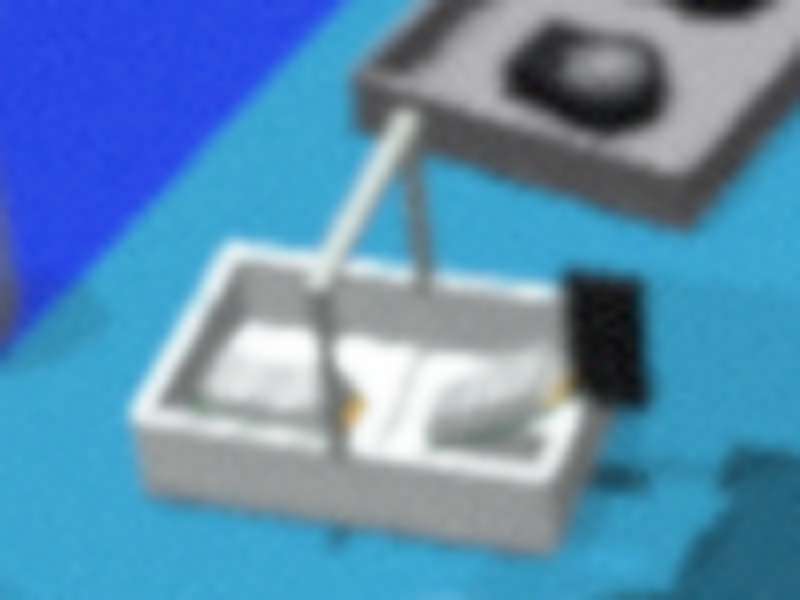

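View pics/b1h.png

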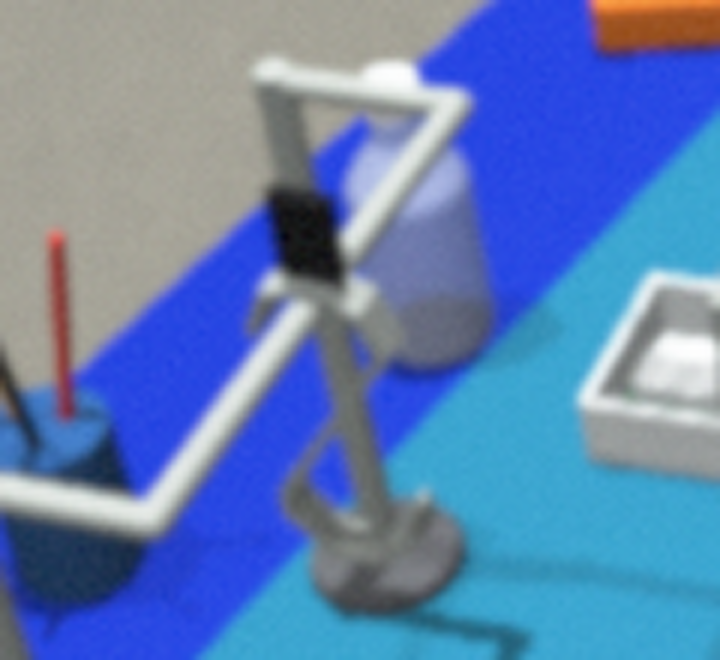

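View pics/b1t.png

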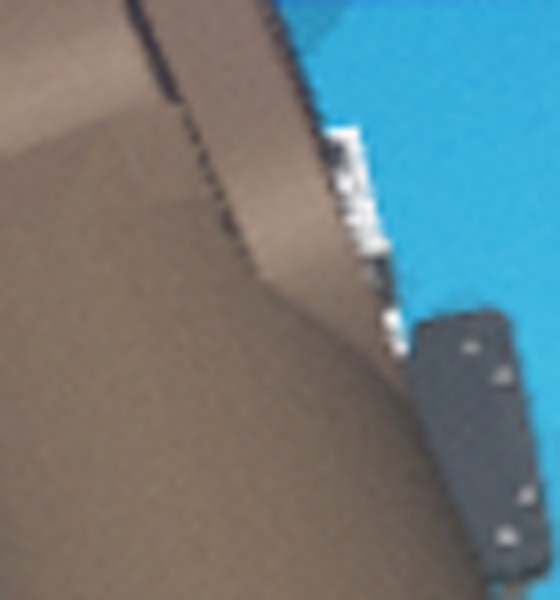

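Run:
```python
from h import *
t=get_image('top');s=get_image('side')
T=lambda p:(p[0]/4+59.6,p[1]/4+59.6)
c=[onz(t,T(p),36) for p in ((580,210),(697,185),(737,368),(618,392))]
print(np.round(c,1),np.mean(c,0).round(1))
v=c[0]-c[3];print(np.degrees(np.arctan2(v[1],v[0])));v=c[1]-c[2];print(np.degrees(np.arctan2(v[1],v[0])))
b=[onz(t,T(p),105) for p in ((588,268),(715,240))];print(np.round(b,1),np.mean(b,0).round(1))
T8=lambda p:(p[0]/8+129.5,p[1]/8+184.5)
print("side fin centre y=plane", )
b=[onz(s,T8(p),105) for p in ((320,280),(405,115))];print("bail side",np.round(b,1),np.mean(b,0).round(1))
b=[onz(s,T8(p),36) for p in ((232,245),(135,412),(552,478))];print("rim side",np.round(b,1))
print("fin",tri(t,T((675,375)),s,T8((607,338))))
# hook tab & lower tip in side view, on rail x-z plane through mid
u=np.array([np.cos(np.radians(9.7)),np.sin(np.radians(9.7)),0]);n=np.array([-u[1],u[0],0]);mid=np.array([626.3,287.6,265])
for nm,p in (("tab",(303,235)),("lowtip",(425,493)),("bot",(355,540)),("left",(297,495))):
    o,v=ray(s,(p[0]/6+49.6,p[1]/6+169.6)); P=o+v*((mid+4*n-o)@n)/(v@n); print(nm,P.round(1),"railx",((P-mid)@u).round(1))
```

```text
[[680.7  89.3  36. ]
 [699.2  -4.5  36. ]
 [547.8 -34.1  36. ]
 [530.8  59.3  36. ]] [614.6  27.5  36. ]
11.313411394891197
11.049722564980083
[[609.8  73.8 105. ]
 [629.2 -21.4 105. ]] [619.5  26.2 105. ]
side fin centre y=plane
bail side [[609.3  69.5 105. ]
 [629.  -20.7 105. ]] [619.1  24.4 105. ]
rim side [[699.5  -4.9  36. ]
 [681.3  87.3  36. ]
 [533.1  59.1  36. ]]
fin (array([536.15826971,  12.4169258 ,  60.68252898]), np.float64(2.061821903075867))
tab [623.8 291.2 295.7] railx -1.8
lowtip [598.  286.8 178.8] railx -28.0
bot [633.3 292.9 145.9] railx 7.8
left [653.9 296.4 164.5] railx 28.7
```

```bash
python3 -c "
from h import *
to(523,9,112,190.8,-20)"
```

```text
t26.38 d [-58.2 -28.4 193.4] a [-0.001 -0.34  -0.022] | at [459.3  26.5 305. ] tx [-0.986 -0.166 -0.009] tz [ 0.008  0.004 -1.   ] gap 36.6 F [0.6 0.6 1.3]
```

Call:
jog_arm(commands=[{"ax": 0,"ay": -0.34,"az": -0.022,"dx": -20,"dy": -28,"dz": 40,"jaw": 0.4},{"ax": 0,"ay": -0.34,"az": -0.022,"dx": -20,"dy": -28,"dz": 80,"jaw": 0.4},{"ax": 0,"ay": -0.34,"az": -0.022,"dx": -30,"dy": -28,"dz": 110,"jaw": 0.4},{"ax": 0,"ay": -0.34,"az": -0.022,"dx": -40,"dy": -28,"dz": 140,"jaw": 0.4},{"ax": 0,"ay": -0.34,"az": -0.022,"dx": -50,"dy": -28,"dz": 165,"jaw": 0.4},{"ax": 0,"ay": -0.34,"az": -0.022,"dx": -58,"dy": -28,"dz": 185,"jaw": 0.4},{"ax": 0,"ay": -0.34,"az": -0.022,"dx": -58,"dy": -28,"dz": 193,"jaw": 0.4},{"ax": 0,"ay": -0.34,"az": -0.022,"dx": -58,"dy": -28,"dz": 193,"jaw": 0.4}])

```text
t: 27.05
ee_pos: [522.3, 12.2, 110.1]
ee_rot: [-0.095, 0.981, 0.017, 0.171]
ft_force: [0.1, 0.4, -0.0]
finger_gap: 36.5
```

```bash
python3 -c "
from h import *
to(543.1,13,46,190.8,-20); print(get_obs()['joint_positions'].round(2))
s=get_image('side');crop(s['color'],130,165,250,265,6,'b2.png')
t=get_image('top');crop(t['color'],180,80,280,200,5,'b2t.png')"
```

```text
t27.05 d [ 2.4 -3.3 67.3] a [ 0.003 -0.003  0.004] | at [522.3  12.2 110.1] tx [-0.923 -0.18  -0.339] tz [ 0.333  0.066 -0.941] gap 36.5 F [ 0.1  0.4 -0. ]
[ 0.49  0.36 -0.72  2.21  0.66  0.37  1.02]
```

View pics/b2.png

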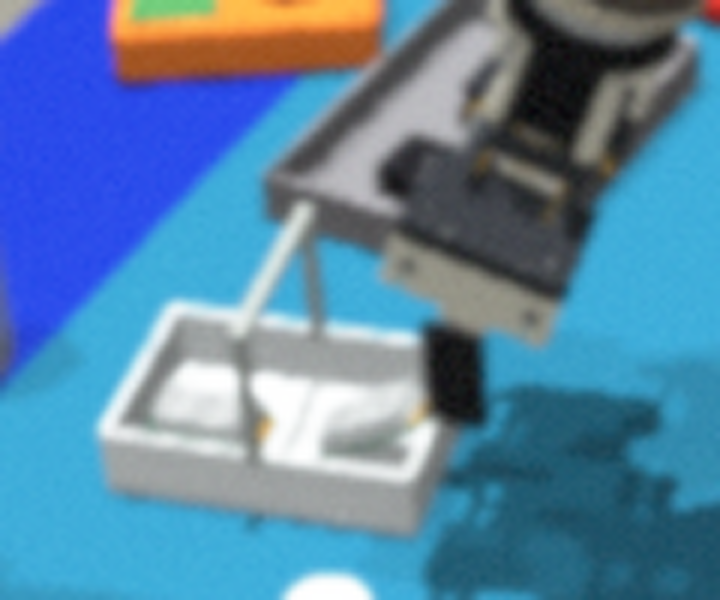

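View pics/b2t.png

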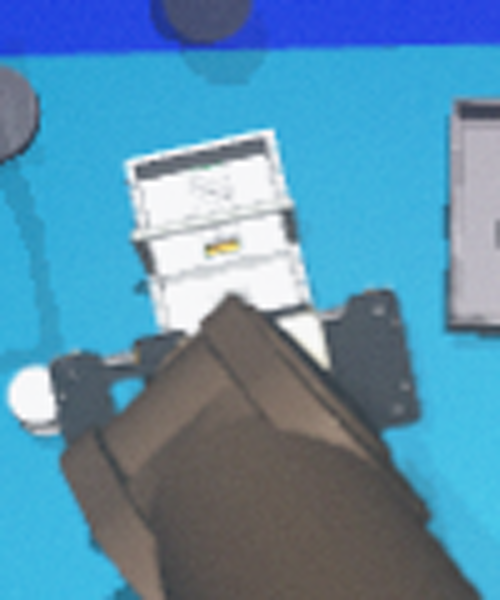

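Call:
jog_arm(commands=[{"ax": 0,"ay": 0,"az": 0,"dx": 2.4,"dy": -3.3,"dz": 15,"jaw": 0.4},{"ax": 0,"ay": 0,"az": 0,"dx": 2.4,"dy": -3.3,"dz": 30,"jaw": 0.4},{"ax": 0,"ay": 0,"az": 0,"dx": 2.4,"dy": -3.3,"dz": 45,"jaw": 0.4},{"ax": 0,"ay": 0,"az": 0,"dx": 2.4,"dy": -3.3,"dz": 58,"jaw": 0.4},{"ax": 0,"ay": 0,"az": 0,"dx": 2.4,"dy": -3.3,"dz": 65,"jaw": 0.4},{"ax": 0,"ay": 0,"az": 0,"dx": 2.4,"dy": -3.3,"dz": 66,"jaw": 0.4},{"ax": 0,"ay": 0,"az": 0,"dx": 2.4,"dy": -3.3,"dz": 66,"jaw": 0.4}])

```text
t: 27.73
ee_pos: [544.7, 12.8, 50.7]
ee_rot: [-0.095, 0.98, 0.017, 0.174]
ft_force: [0.5, 0.6, 0.7]
finger_gap: 36.7
```

```bash
python3 -c "
from h import *
to(543.1,13,46,190.8,-20)
s=get_image('side');crop(s['color'],130,165,250,265,6,'b3.png')"
```

```text
t27.73 d [3.1 0.5 3.9] a [0.001 0.002 0.004] | at [544.7  12.8  50.7] tx [-0.922 -0.179 -0.344] tz [ 0.337  0.066 -0.939] gap 36.7 F [0.5 0.6 0.7]
```

View pics/b3.png

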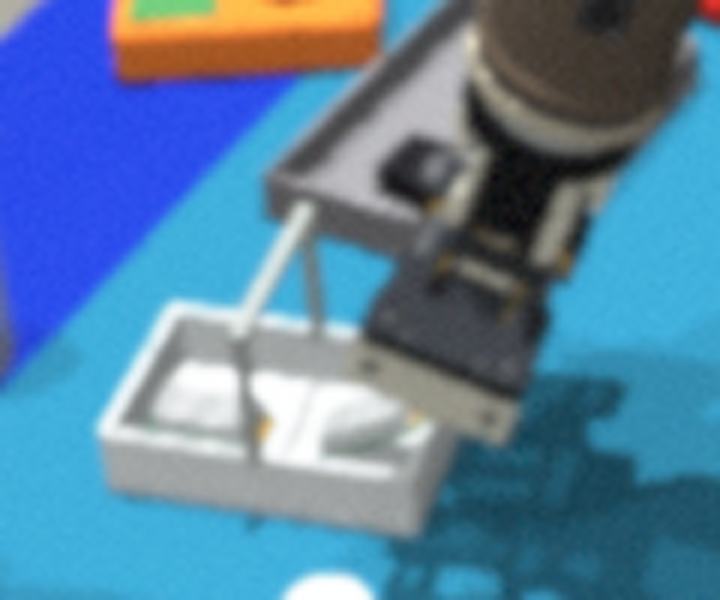

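The fingers straddle the fin. I'm correcting by a few mm and closing with 55 N.

Call:
jog_arm(commands=[{"ax": 0,"ay": 0,"az": 0,"dx": 3,"dy": 0.5,"dz": 3.5,"jaw": 0.4},{"ax": 0,"ay": 0,"az": 0,"dx": 3,"dy": 0.5,"dz": 3.5,"jaw": 0.3},{"ax": 0,"ay": 0,"az": 0,"dx": 3,"dy": 0.5,"dz": 3.5,"jaw": 0.2},{"ax": 0,"ay": 0,"az": 0,"dx": 3,"dy": 0.5,"dz": 3.5,"jaw": 0.1},{"ax": 0,"ay": 0,"az": 0,"dx": 3,"dy": 0.5,"dz": 3.5,"jaw": 0},{"ax": 0,"ay": 0,"az": 0,"dx": 3,"dy": 0.5,"dz": 3.5,"jaw": 0},{"ax": 0,"ay": 0,"az": 0,"dx": 3,"dy": 0.5,"dz": 3.5,"jaw": 0},{"ax": 0,"ay": 0,"az": 0,"dx": 3,"dy": 0.5,"dz": 3.5,"jaw": 0}], squeeze=58)

```text
t: 28.45
ee_pos: [543.1, 12.6, 46.9]
ee_rot: [-0.094, 0.98, 0.017, 0.174]
ft_force: [-1.5, -1.3, 6.2]
finger_gap: 7.5
```

Call:
jog_arm(commands=[{"ax": 0,"ay": 0,"az": 0,"dx": 0,"dy": 0,"dz": 0,"jaw": 0},{"ax": 0,"ay": 0,"az": 0,"dx": 0,"dy": 0,"dz": 0,"jaw": 0},{"ax": 0,"ay": 0,"az": 0,"dx": 0,"dy": 0,"dz": 0,"jaw": 0}])

```text
t: 28.7
ee_pos: [543.1, 12.5, 46.9]
ee_rot: [-0.094, 0.98, 0.017, 0.174]
ft_force: [-1.1, -1.5, 2.6]
finger_gap: 7.8
```

```bash
python3 -c "
from h import *
o=get_obs()['ee_pos']
to(o[0],o[1],o[2]+25,190.8,-20)
s=get_image('side');crop(s['color'],130,165,250,265,6,'b4.png')"
```

```text
t28.70 d [ -8.6  -0.  -23.5] a [0.001 0.002 0.003] | at [543.1  12.5  46.9] tx [-0.922 -0.179 -0.344] tz [ 0.338  0.065 -0.939] gap 7.8 F [-1.1 -1.5  2.6]
```

View pics/b4.png

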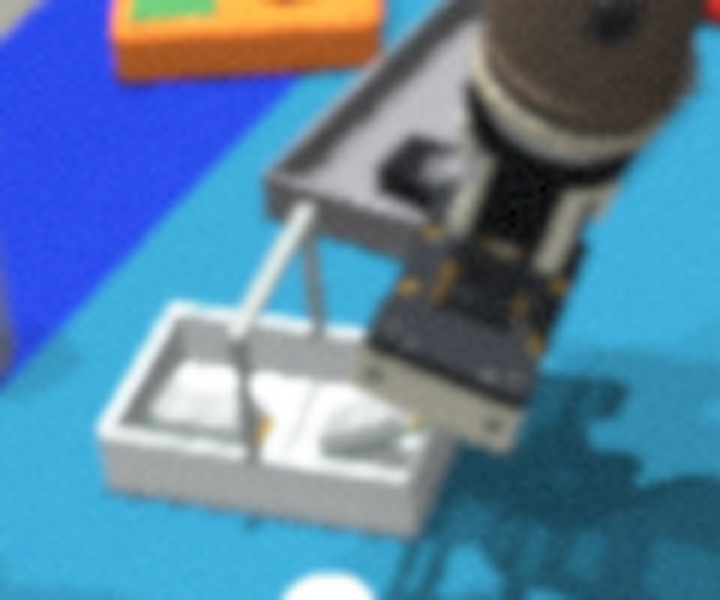

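Call:
jog_arm(commands=[{"ax": 0,"ay": 0,"az": 0,"dx": -2,"dy": 0,"dz": -6,"jaw": 0},{"ax": 0,"ay": 0,"az": 0,"dx": -5,"dy": 0,"dz": -14,"jaw": 0},{"ax": 0,"ay": 0,"az": 0,"dx": -9,"dy": 0,"dz": -24,"jaw": 0},{"ax": 0,"ay": 0,"az": 0,"dx": -13,"dy": 0,"dz": -35,"jaw": 0},{"ax": 0,"ay": 0,"az": 0,"dx": -17,"dy": 0,"dz": -47,"jaw": 0},{"ax": 0,"ay": 0,"az": 0,"dx": -21,"dy": 0,"dz": -59,"jaw": 0},{"ax": 0,"ay": 0,"az": 0,"dx": -25,"dy": 0,"dz": -69,"jaw": 0},{"ax": 0,"ay": 0,"az": 0,"dx": -26,"dy": 0,"dz": -72,"jaw": 0}])

```text
t: 29.42
ee_pos: [543.2, 12.5, 124.6]
ee_rot: [-0.094, 0.98, 0.017, 0.175]
ft_force: [0.7, -0.3, -0.8]
finger_gap: 7.9
```

```bash
python3 -c "
from h import *
to(543.1,12.5,123,190,-20)
s=get_image('side');crop(s['color'],130,155,250,255,6,'b5.png')"
```

```text
t29.42 d [ 0.7 -0.   1.5] a [0.005 0.004 0.016] | at [543.2  12.5 124.6] tx [-0.921 -0.179 -0.345] tz [ 0.339  0.065 -0.938] gap 7.9 F [ 0.7 -0.3 -0.8]
```

View pics/b5.png

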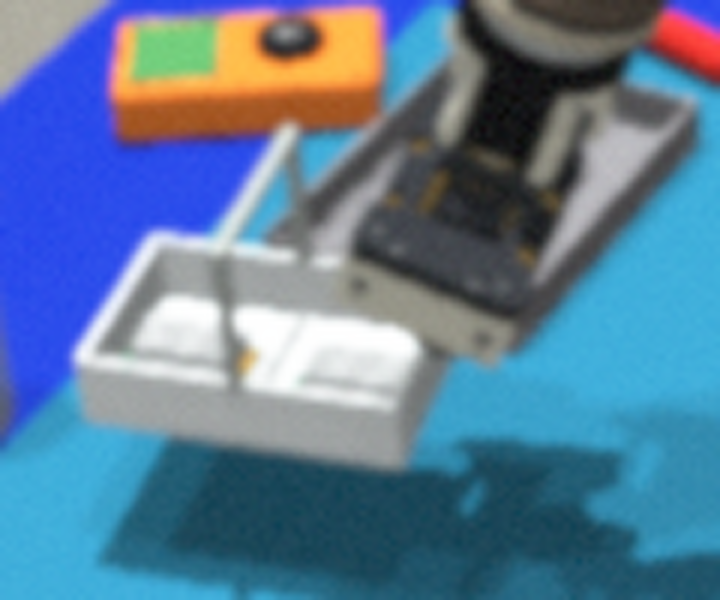

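The bin is lifted level with both modules lying flat (crop 185,325 and 355,365). I'm carrying it sideways to a point in front of the hook.

```bash
python3 -c "
from h import *
to(471,261,125,189.7,-20)"
```

```text
t29.47 d [ 22.  257.8  -8.8] a [0.007 0.004 0.021] | at [543.2  12.4 124.4] tx [-0.921 -0.178 -0.345] tz [ 0.339  0.065 -0.938] gap 7.8 F [ 0.2 -0.5 -1. ]
```

Call:
jog_arm(commands=[{"ax": 0.001,"ay": 0,"az": 0.003,"dx": 4,"dy": 12,"dz": -1,"jaw": 0},{"ax": 0.002,"ay": 0,"az": 0.006,"dx": 10,"dy": 36,"dz": -3,"jaw": 0},{"ax": 0.003,"ay": 0.001,"az": 0.009,"dx": 14,"dy": 65,"dz": -5,"jaw": 0},{"ax": 0.004,"ay": 0.002,"az": 0.012,"dx": 18,"dy": 97,"dz": -7,"jaw": 0},{"ax": 0.005,"ay": 0.002,"az": 0.015,"dx": 20,"dy": 129,"dz": -8,"jaw": 0},{"ax": 0.006,"ay": 0.003,"az": 0.018,"dx": 22,"dy": 159,"dz": -9,"jaw": 0},{"ax": 0.007,"ay": 0.004,"az": 0.02,"dx": 22,"dy": 182,"dz": -9,"jaw": 0},{"ax": 0.007,"ay": 0.004,"az": 0.02,"dx": 22,"dy": 196,"dz": -9,"jaw": 0}])

```text
t: 30.13
ee_pos: [481.4, 203.7, 124.8]
ee_rot: [-0.085, 0.981, 0.015, 0.173]
ft_force: [0.4, -0.8, -1.6]
finger_gap: 7.7
```

```bash
python3 -c "
from h import *
to(471,261,125,189.7,-20); print(get_obs()['joint_positions'].round(2))"
```

```text
t30.13 d [ 0.3 58.2 -0.3] a [ 0.002 -0.     0.004] | at [481.4 203.7 124.8] tx [-0.926 -0.162 -0.342] tz [ 0.336  0.06  -0.94 ] gap 7.7 F [ 0.4 -0.8 -1.6]
[-0.06  0.32 -0.65  2.2   0.8   0.5   0.41]
```

Call:
jog_arm(commands=[{"ax": 0,"ay": 0,"az": 0.002,"dx": 0,"dy": 12,"dz": 0,"jaw": 0},{"ax": 0,"ay": 0,"az": 0.004,"dx": 0,"dy": 28,"dz": 0,"jaw": 0},{"ax": 0,"ay": 0,"az": 0.004,"dx": 0,"dy": 44,"dz": 0,"jaw": 0},{"ax": 0,"ay": 0,"az": 0.004,"dx": 0,"dy": 54,"dz": 0,"jaw": 0},{"ax": 0,"ay": 0,"az": 0.004,"dx": 0,"dy": 58,"dz": 0,"jaw": 0},{"ax": 0,"ay": 0,"az": 0.004,"dx": 0,"dy": 58,"dz": 0,"jaw": 0}])

```text
t: 30.63
ee_pos: [470.9, 261.7, 124.4]
ee_rot: [-0.084, 0.981, 0.016, 0.172]
ft_force: [0.3, 0.6, -0.8]
finger_gap: 7.6
```

```bash
python3 -c "
from h import *
to(471,261,125,189.7,-20)
s=get_image('side');crop(s['color'],50,170,200,290,5,'h1.png')
t=get_image('top');crop(t['color'],60,70,210,190,5,'h1t.png')"
```

```text
t30.63 d [-0.2 -0.7 -0.6] a [ 0.003 -0.001  0.002] | at [470.9 261.7 124.4] tx [-0.926 -0.16  -0.341] tz [ 0.336  0.061 -0.94 ] gap 7.6 F [ 0.3  0.6 -0.8]
```

View pics/h1.png

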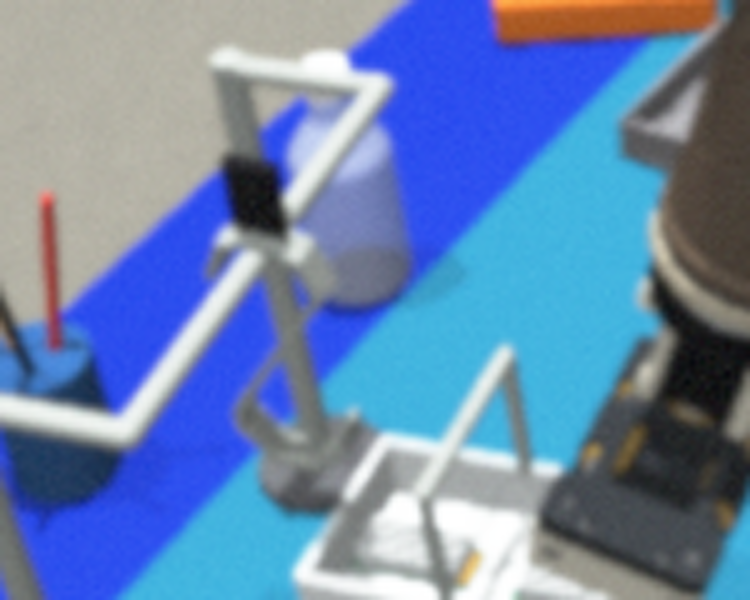

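View pics/h1t.png

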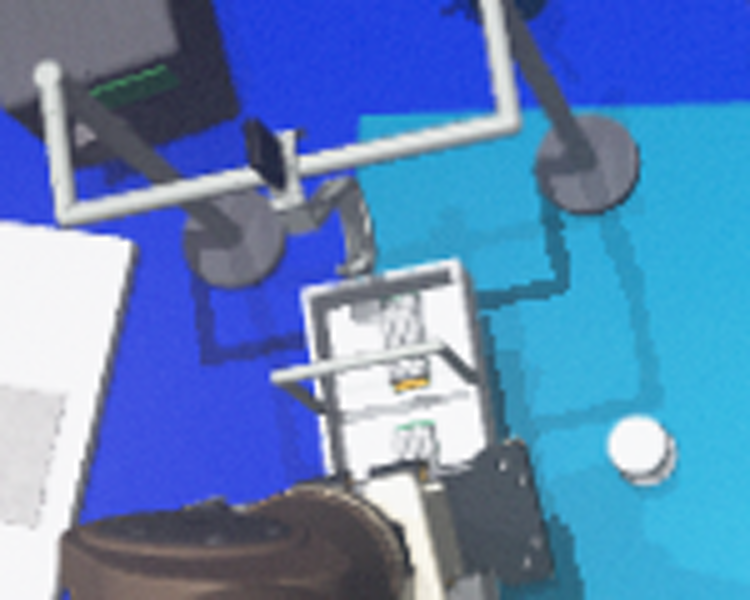

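Run:
```python
from h import *
t=get_image('top');s=get_image('side')
T=lambda p:(p[0]/5+59.6,p[1]/5+69.6); S=lambda p:(p[0]/5+49.6,p[1]/5+169.6)
a,ea=tri(t,T((277,377)),s,S((426,491)));b,eb=tri(t,T((441,348)),s,S((507,350)))
print(a.round(1),ea,b.round(1),eb,(a+b)/2)
u=np.array([np.cos(np.radians(9.7)),np.sin(np.radians(9.7)),0]);n=np.array([-u[1],u[0],0])
mid=np.array([625.7,287.4,0])
m=(a+b)/2-mid; print("bail in rail frame",m@u,m@n,((a+b)/2)[2])
o=get_obs()['ee_pos']
print("predicted", (o+77.1*u+[0,0,58.1]).round(1))
tip,e=tri(t,T((352,268)),s,S((350,418)));print("hooktip",tip.round(1),e,(tip-mid)@u,(tip-mid)@n)
# predicted pixels of hook tip edges and seat
org=np.array([625.7,287.6,139.5])
P=[org+u*x+n*y+[0,0,z] for x,y,z in ((-26,8,29),(-26,-8,29),(0,8,0),(0,8,173),(0,-8,0))]
print("top",((proj(t,P)-[59.6,69.6])*5).round(),"side",((proj(s,P)-[49.6,169.6])*5).round())
```

```text
[537.8 319.5 183.4] 2.3148494681122136 [553.4 227.9 182.9] 1.0163934095874982 [545.58746076 273.70521577 183.17147543]
bail in rail frame -81.27463354437519 -0.0008842941313734916 183.17147542514044
predicted [547.6 272.5 182.7]
hooktip [604.9 284.  169.6] 1.2463784372382032 -21.05508015268913 0.1726094097103624
top [[341. 280.]
 [368. 275.]
 [351. 254.]
 [240. 143.]
 [378. 249.]] side [[351. 433.]
 [367. 409.]
 [311. 469.]
 [238. 169.]
 [326. 446.]]
```

The triangulated bail is at rail x -81, y 0, z 183, and the hook tip is at z 169. I'm advancing 76 mm.

Call:
jog_arm(commands=[{"ax": 0,"ay": 0,"az": 0,"dx": -5,"dy": 0,"dz": 1.8,"jaw": 0},{"ax": 0,"ay": 0,"az": 0,"dx": -14,"dy": 0,"dz": 5.1,"jaw": 0},{"ax": 0,"ay": 0,"az": 0,"dx": -24,"dy": 0,"dz": 8.7,"jaw": 0},{"ax": 0,"ay": 0,"az": 0,"dx": -33,"dy": 0,"dz": 12,"jaw": 0},{"ax": 0,"ay": 0,"az": 0,"dx": -38,"dy": 0,"dz": 13.8,"jaw": 0},{"ax": 0,"ay": 0,"az": 0,"dx": -38,"dy": 0,"dz": 13.8,"jaw": 0}])

```text
t: 31.33
ee_pos: [513.2, 266.3, 124.6]
ee_rot: [-0.082, 0.981, 0.016, 0.173]
ft_force: [0.1, 0.3, -1.2]
finger_gap: 7.9
```

```bash
python3 -c "
from h import *
to(471+75*.9857,261+75*.1685,125,189.7,-20)
s=get_image('side');crop(s['color'],50,170,200,290,5,'h2.png')"
```

```text
t31.33 d [-30.7   1.9  10.7] a [ 0.001 -0.    -0.003] | at [513.2 266.3 124.6] tx [-0.927 -0.155 -0.342] tz [ 0.337  0.059 -0.94 ] gap 7.9 F [ 0.1  0.3 -1.2]
```

View pics/h2.png

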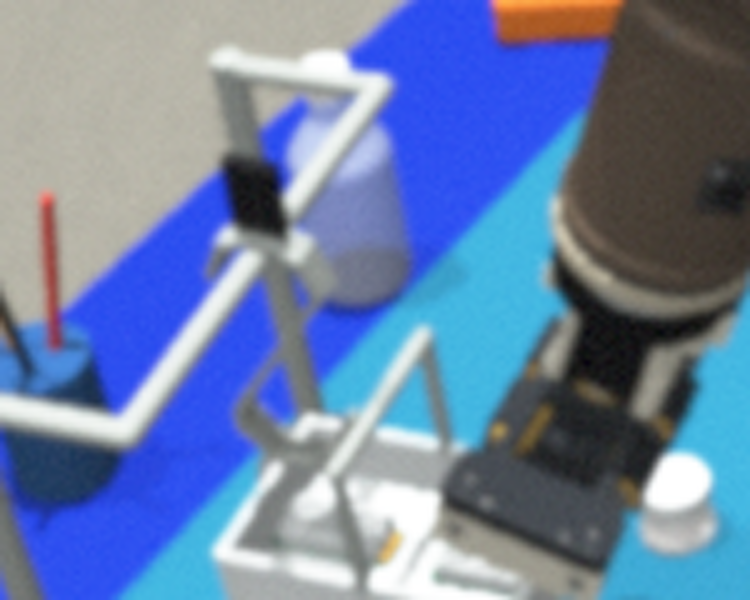

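Call:
jog_arm(commands=[{"ax": 0,"ay": 0,"az": 0,"dx": -5,"dy": 0.5,"dz": 1.8,"jaw": 0},{"ax": 0,"ay": 0,"az": 0,"dx": -12,"dy": 1,"dz": 4.2,"jaw": 0},{"ax": 0,"ay": 0,"az": 0,"dx": -19,"dy": 1.5,"dz": 6.7,"jaw": 0},{"ax": 0,"ay": 0,"az": 0,"dx": -26,"dy": 1.9,"dz": 9.2,"jaw": 0},{"ax": 0,"ay": 0,"az": 0,"dx": -30,"dy": 1.9,"dz": 10.6,"jaw": 0},{"ax": 0,"ay": 0,"az": 0,"dx": -30,"dy": 1.9,"dz": 10.6,"jaw": 0}])

```text
t: 31.88
ee_pos: [544.4, 273.6, 124.7]
ee_rot: [-0.082, 0.981, 0.016, 0.173]
ft_force: [0.0, -0.8, -1.7]
finger_gap: 7.8
```

```bash
python3 -c "
from h import *
to(471+75*.9857,261+75*.1685,92,189.7,-20)
s=get_image('side');crop(s['color'],50,170,200,290,5,'h3.png')
t=get_image('top');crop(t['color'],60,70,210,190,5,'h3t.png')"
```

```text
t31.88 d [10.6 -0.1 30.9] a [ 0.001 -0.001 -0.003] | at [544.4 273.6 124.7] tx [-0.927 -0.155 -0.341] tz [ 0.336  0.059 -0.94 ] gap 7.8 F [ 0.  -0.8 -1.7]
```

View pics/h3.png

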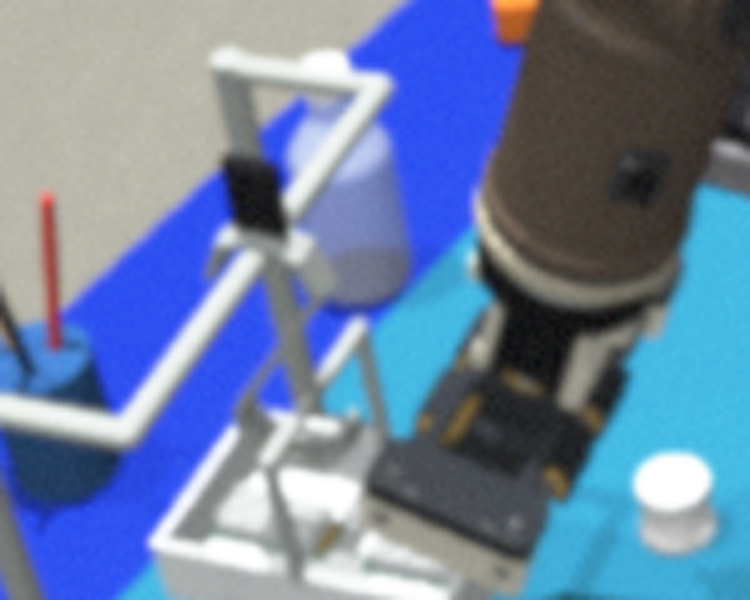

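View pics/h3t.png

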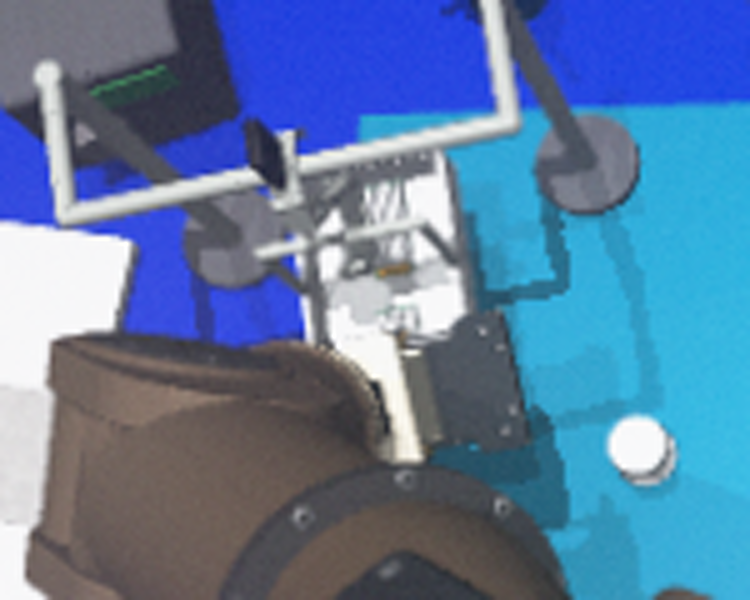

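Run:
```python
from h import *
t=get_image('top');s=get_image('side')
T=lambda p:(p[0]/5+59.6,p[1]/5+69.6); S=lambda p:(p[0]/5+49.6,p[1]/5+169.6)
a,ea=tri(t,T((260,254)),s,S((268,462)));b,eb=tri(t,T((424,222)),s,S((360,325)))
u=np.array([np.cos(np.radians(9.7)),np.sin(np.radians(9.7)),0]);n=np.array([-u[1],u[0],0])
mid=np.array([625.7,287.4,0]);c=(a+b)/2
print(a.round(1),ea,b.round(1),eb,c,(c-mid)@u,(c-mid)@n)
```

```text
[610.8 333.  183. ] 0.5697465841710135 [627.3 239.9 181.7] 0.3074698800446861 [619.02441333 286.43387883 182.38345465] -6.7429300976210715 0.1724564660365058
```

The bail is inside the curl at rail x -6.7, z 182. I'm lowering about 30 mm toward the seat.

Call:
jog_arm(commands=[{"ax": 0,"ay": 0,"az": 0,"dx": 0.5,"dy": 0,"dz": 5,"jaw": 0},{"ax": 0,"ay": 0,"az": 0,"dx": 2,"dy": 0,"dz": 10,"jaw": 0},{"ax": 0,"ay": 0,"az": 0,"dx": 4,"dy": 0,"dz": 16,"jaw": 0},{"ax": 0,"ay": 0,"az": 0,"dx": 5.5,"dy": 0,"dz": 22,"jaw": 0},{"ax": 0,"ay": 0,"az": 0,"dx": 7,"dy": 0,"dz": 27,"jaw": 0},{"ax": 0,"ay": 0,"az": 0,"dx": 7.4,"dy": 0,"dz": 29,"jaw": 0},{"ax": 0,"ay": 0,"az": 0,"dx": 7.4,"dy": 0,"dz": 29,"jaw": 0}])

```text
t: 32.67
ee_pos: [545.3, 273.8, 93.8]
ee_rot: [-0.083, 0.982, 0.015, 0.172]
ft_force: [-0.8, -0.3, -1.3]
finger_gap: 7.4
```

```bash
python3 -c "
from h import *
o=get_obs()['ee_pos']
to(o[0],o[1],o[2]-4,189.7,-20)
s=get_image('side');crop(s['color'],50,170,200,290,5,'h4.png')"
```

```text
t32.67 d [ 1.4 -0.   3.8] a [ 0.001 -0.003 -0.002] | at [545.3 273.8  93.8] tx [-0.927 -0.157 -0.34 ] tz [ 0.335  0.058 -0.941] gap 7.4 F [-0.8 -0.3 -1.3]
```

View pics/h4.png

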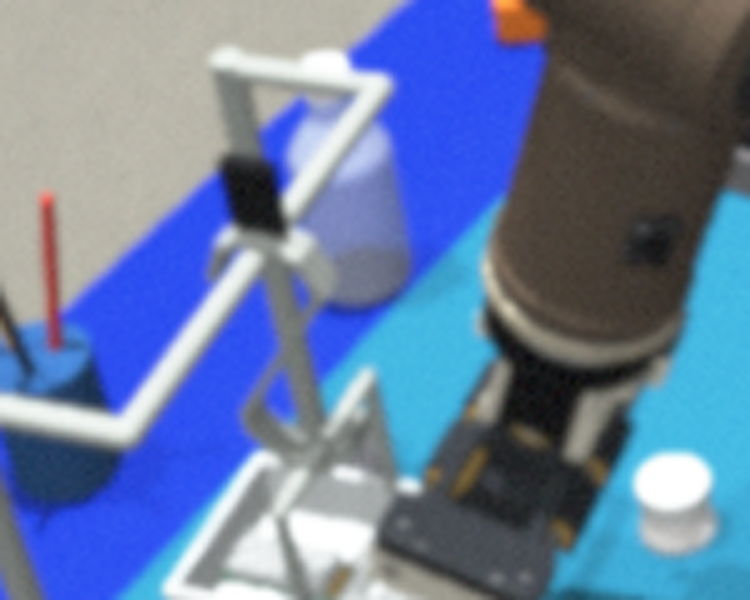

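Call:
jog_arm(commands=[{"ax": 0,"ay": 0,"az": 0,"dx": 0.5,"dy": 0,"dz": 1.4,"jaw": 0},{"ax": 0,"ay": 0,"az": 0,"dx": 1,"dy": 0,"dz": 2.8,"jaw": 0},{"ax": 0,"ay": 0,"az": 0,"dx": 1,"dy": 0,"dz": 2.8,"jaw": 0},{"ax": 0,"ay": 0,"az": 0,"dx": 1,"dy": 0,"dz": 2.8,"jaw": 0}])

```text
t: 33.05
ee_pos: [545.5, 274.0, 91.4]
ee_rot: [-0.083, 0.982, 0.015, 0.172]
ft_force: [0.8, 0.2, -1.1]
finger_gap: 7.7
```

Call:
jog_arm(commands=[{"ax": 0,"ay": 0,"az": 0,"dx": 0.3,"dy": 0,"dz": 1,"jaw": 0},{"ax": 0,"ay": 0,"az": 0,"dx": 0.5,"dy": 0,"dz": 1.5,"jaw": 0},{"ax": 0,"ay": 0,"az": 0,"dx": 0.5,"dy": 0,"dz": 1.5,"jaw": 0}])

```text
t: 33.3
ee_pos: [546.3, 274.6, 90.6]
ee_rot: [-0.083, 0.981, 0.016, 0.173]
ft_force: [0.1, 1.2, 3.1]
finger_gap: 7.8
```

Contact came where predicted, with the bail at about z 148.6. A quick look before release.

```bash
python3 -c "
from h import *
s=get_image('side');crop(s['color'],50,170,200,290,5,'h5.png')"
```

```text
(no output)
```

View pics/h5.png

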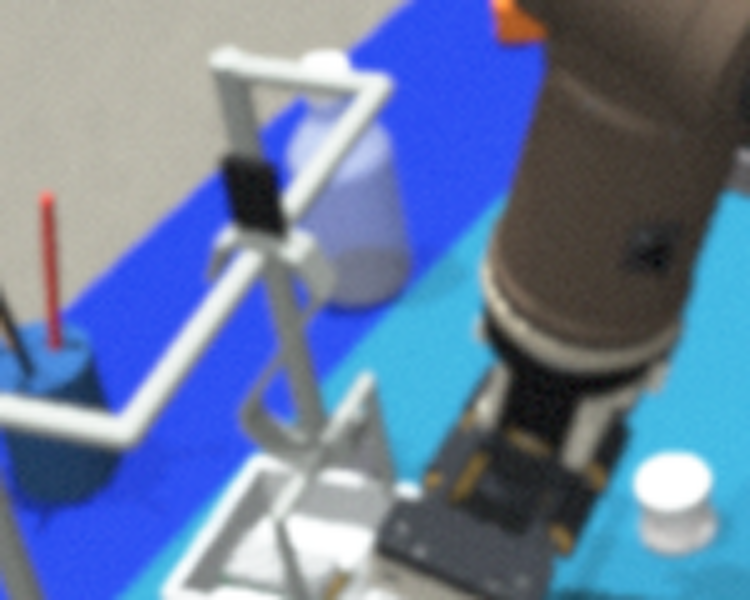

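Call:
jog_arm(commands=[{"ax": 0,"ay": 0,"az": 0,"dx": 0,"dy": 0,"dz": 0,"jaw": 0.09},{"ax": 0,"ay": 0,"az": 0,"dx": 0,"dy": 0,"dz": 0,"jaw": 0.12},{"ax": 0,"ay": 0,"az": 0,"dx": 0,"dy": 0,"dz": 0,"jaw": 0.16},{"ax": 0,"ay": 0,"az": 0,"dx": 0,"dy": 0,"dz": 0,"jaw": 0.22},{"ax": 0,"ay": 0,"az": 0,"dx": 0,"dy": 0,"dz": 0,"jaw": 0.3},{"ax": 0,"ay": 0,"az": 0,"dx": 0,"dy": 0,"dz": 0,"jaw": 0.35},{"ax": 0,"ay": 0,"az": 0,"dx": 0,"dy": 0,"dz": 0,"jaw": 0.35}])

```text
t: 33.93
ee_pos: [546.2, 274.5, 90.5]
ee_rot: [-0.083, 0.981, 0.016, 0.173]
ft_force: [0.1, -0.2, 0.1]
finger_gap: 31.2
```

```bash
python3 -c "
from h import *
s=get_image('side');crop(s['color'],50,170,200,290,5,'h6.png')"
```

```text
(no output)
```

View pics/h6.png

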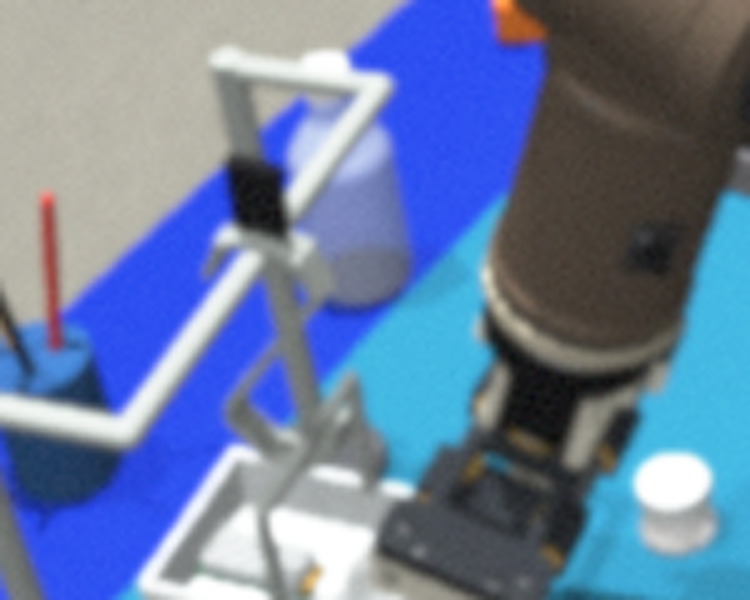

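The bin hangs free and swings slightly. I'm withdrawing along the tool axis.

Call:
jog_arm(commands=[{"ax": 0,"ay": 0,"az": 0,"dx": 0,"dy": 0,"dz": -10,"jaw": 0.35},{"ax": 0,"ay": 0,"az": 0,"dx": 0,"dy": 0,"dz": -25,"jaw": 0.35},{"ax": 0,"ay": 0,"az": 0,"dx": 0,"dy": 0,"dz": -45,"jaw": 0.35},{"ax": 0,"ay": 0,"az": 0,"dx": 0,"dy": 0,"dz": -65,"jaw": 0.35},{"ax": 0,"ay": 0,"az": 0,"dx": 5,"dy": 0,"dz": -90,"jaw": 0.35},{"ax": 0,"ay": 0,"az": 0,"dx": 15,"dy": 0,"dz": -115,"jaw": 0.35},{"ax": 0,"ay": 0,"az": 0,"dx": 30,"dy": 0,"dz": -140,"jaw": 0.35},{"ax": 0,"ay": 0,"az": 0,"dx": 40,"dy": 0,"dz": -150,"jaw": 0.35}])

```text
t: 34.65
ee_pos: [457.4, 260.2, 220.2]
ee_rot: [-0.083, 0.981, 0.016, 0.174]
ft_force: [0.2, 0.3, 0.5]
finger_gap: 31.7
```

```bash
python3 -c "
from h import *
o=get_obs();to(400,200,300,189.7,0)
s=get_image('side');crop(s['color'],50,170,210,290,5,'h7.png')"
```

```text
t34.65 d [ 35.1 -49.4 -98. ] a [ 0.003  0.351 -0.   ] | at [457.4 260.2 220.2] tx [-0.926 -0.157 -0.344] tz [ 0.339  0.06  -0.939] gap 31.7 F [0.2 0.3 0.5]
```

View pics/h7.png

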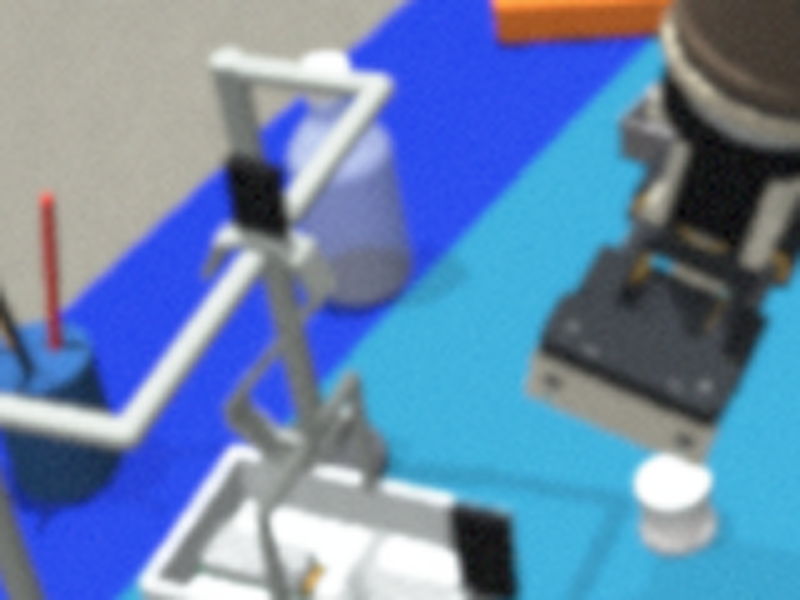

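Next I'm moving well clear to let it settle, then checking everything.

Call:
jog_arm(commands=[{"ax": 0,"ay": 0.1,"az": 0,"dx": 20,"dy": -30,"dz": -30,"jaw": 0.35},{"ax": 0,"ay": 0.2,"az": 0,"dx": 30,"dy": -60,"dz": -60,"jaw": 0.35},{"ax": 0,"ay": 0.3,"az": 0,"dx": 35,"dy": -95,"dz": -90,"jaw": 0.35},{"ax": 0,"ay": 0.35,"az": 0,"dx": 35,"dy": -130,"dz": -98,"jaw": 0.35},{"ax": 0,"ay": 0.35,"az": 0,"dx": 35,"dy": -165,"dz": -98,"jaw": 0.35},{"ax": 0,"ay": 0.35,"az": 0,"dx": 35,"dy": -200,"dz": -98,"jaw": 0.35},{"ax": 0,"ay": 0.35,"az": 0,"dx": 35,"dy": -240,"dz": -98,"jaw": 0.35},{"ax": 0,"ay": 0.35,"az": 0,"dx": 35,"dy": -280,"dz": -98,"jaw": 0.35}])

```text
t: 35.37
ee_pos: [437.9, -30.0, 299.8]
ee_rot: [-0.085, 0.996, 0.0, 0.001]
ft_force: [0.8, 0.4, -0.1]
finger_gap: 31.9
```

Call:
jog_arm(commands=[{"ax": 0,"ay": 0,"az": 0,"dx": 0,"dy": -40,"dz": 0,"jaw": 0.35},{"ax": 0,"ay": 0,"az": 0,"dx": 0,"dy": -80,"dz": 0,"jaw": 0.35},{"ax": 0,"ay": 0,"az": 0,"dx": 0,"dy": -120,"dz": 0,"jaw": 0.35},{"ax": 0,"ay": 0,"az": 0,"dx": 0,"dy": -160,"dz": 0,"jaw": 0.35},{"ax": 0,"ay": 0,"az": 0,"dx": 0,"dy": -200,"dz": 0,"jaw": 0.35},{"ax": 0,"ay": 0,"az": 0,"dx": 0,"dy": -240,"dz": 0,"jaw": 0.35},{"ax": 0,"ay": 0,"az": 0,"dx": 0,"dy": -250,"dz": 0,"jaw": 0.35},{"ax": 0,"ay": 0,"az": 0,"dx": 0,"dy": -250,"dz": 0,"jaw": 0.35}])

```text
t: 36.03
ee_pos: [479.5, -280.9, 298.2]
ee_rot: [-0.082, 0.997, 0.0, -0.0]
ft_force: [0.0, 1.2, 0.3]
finger_gap: 32.2
```

```bash
python3 -c "
from h import *
print(get_obs()['t'],get_obs()['ee_pos'])
s=get_image('side');crop(s['color'],30,150,340,340,2.5,'f1.png');crop(s['color'],50,210,180,320,6,'f1z.png')
t=get_image('top');crop(t['color'],60,70,380,240,2.5,'f1t.png');crop(t['color'],80,70,200,170,6,'f1tz.png')"
```

```text
36.0333 [ 479.5036732  -280.89509005  298.15344663]
```

View pics/f1.png

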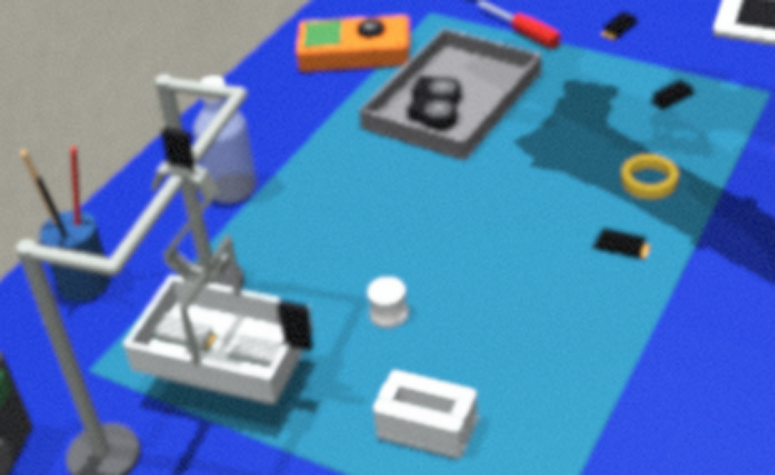

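View pics/f1z.png

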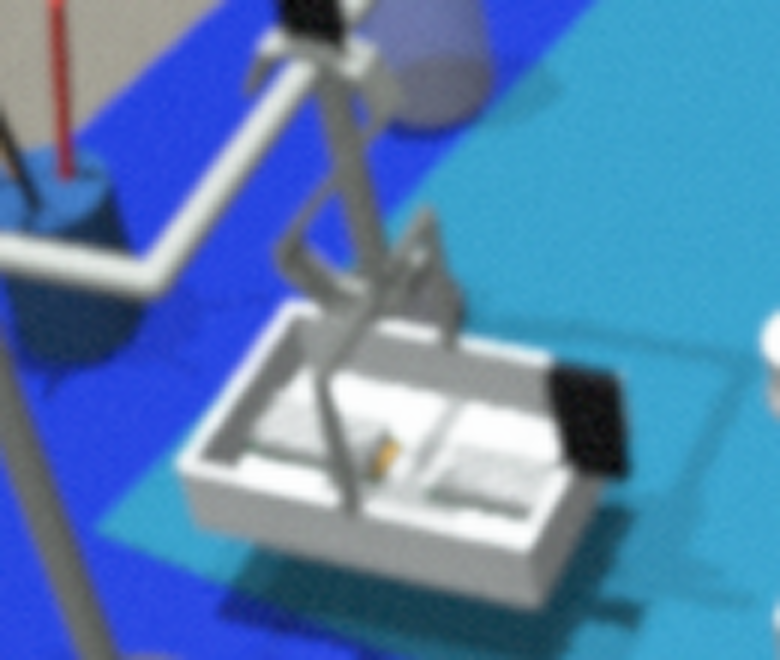

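View pics/f1t.png

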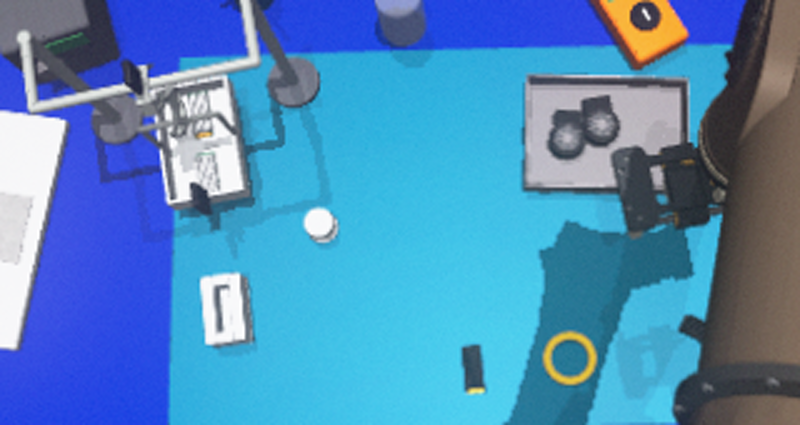

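View pics/f1tz.png

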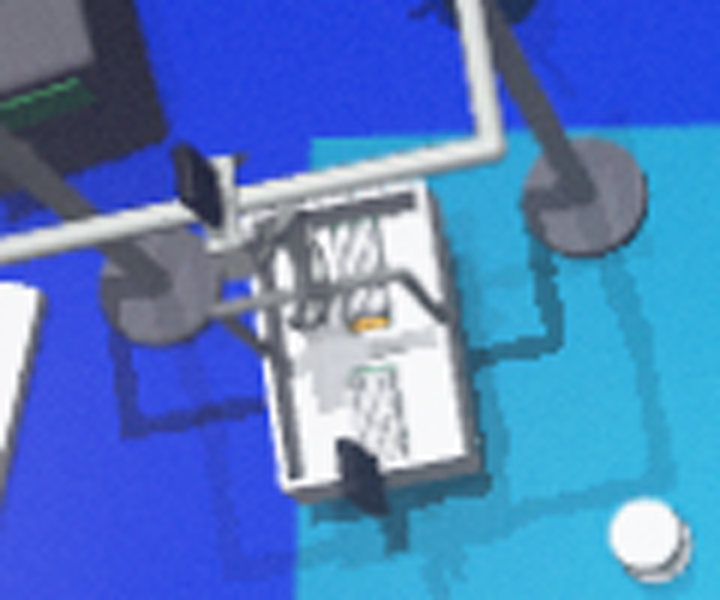

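The bin hangs with both modules in it. In the tray, blower 0 has been knocked against blower 1 (top crop 567,140 and 600,125). I'm checking the blower contact and the bin's level after letting time pass.

Call:
jog_arm(commands=[{"ax": 0,"ay": 0,"az": 0,"dx": 20,"dy": 0,"dz": -40,"jaw": 0.35},{"ax": 0,"ay": 0,"az": 0,"dx": 40,"dy": 0,"dz": -80,"jaw": 0.35},{"ax": 0,"ay": 0,"az": 0,"dx": 60,"dy": 0,"dz": -80,"jaw": 0.35},{"ax": 0,"ay": 0,"az": 0,"dx": 80,"dy": -20,"dz": -80,"jaw": 0.35},{"ax": 0,"ay": 0,"az": 0,"dx": 80,"dy": -40,"dz": -80,"jaw": 0.35},{"ax": 0,"ay": 0,"az": 0,"dx": 80,"dy": -60,"dz": -80,"jaw": 0.35},{"ax": 0,"ay": 0,"az": 0,"dx": 80,"dy": -60,"dz": -80,"jaw": 0.35},{"ax": 0,"ay": 0,"az": 0,"dx": 80,"dy": -60,"dz": -80,"jaw": 0.35}])

```text
t: 36.8
ee_pos: [411.6, -347.8, 378.5]
ee_rot: [-0.085, 0.996, 0.001, 0.0]
ft_force: [-0.2, 1.3, 0.1]
finger_gap: 32.1
```

Run:
```python
from h import *
s=get_image('side');t=get_image('top')
crop(s['color'],165,155,255,220,8,'w1.png');crop(t['color'],262,92,342,152,8,'w1t.png')
crop(s['color'],50,210,180,320,6,'f2z.png');crop(t['color'],80,70,200,170,6,'f2tz.png')
print(get_obs()['t'])
```

```text
36.9
```

View pics/w1.png

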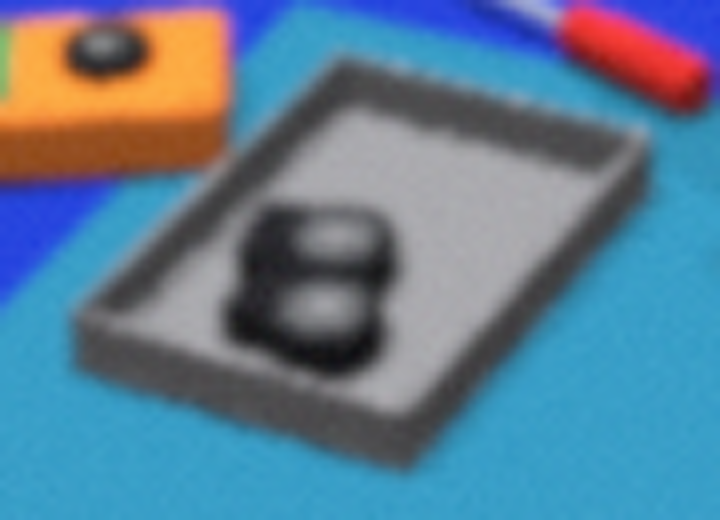

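View pics/w1t.png

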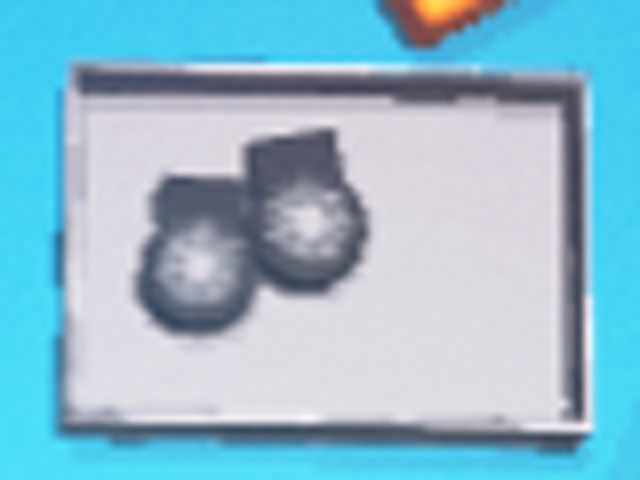

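View pics/f2z.png

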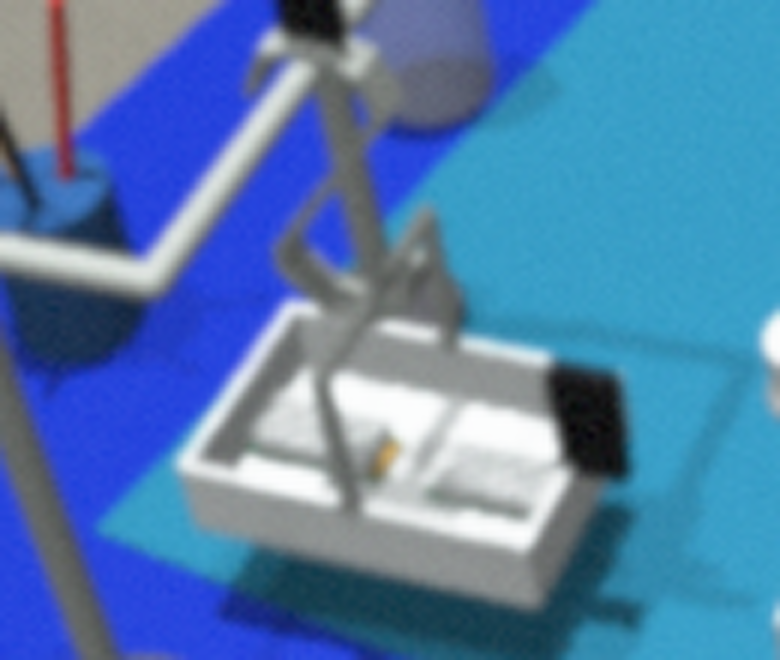

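Run:
```python
from h import *
t=get_image('top');s=get_image('side')
T=lambda p:(p[0]/6+79.6,p[1]/6+69.6); S=lambda p:(p[0]/6+49.6,p[1]/6+209.6)
u=np.array([np.cos(np.radians(9.7)),np.sin(np.radians(9.7)),0])
br,e1=tri(t,T((430,184)),s,S((296,303)));fl,e2=tri(t,T((285,489)),s,S((530,549)))
print(br.round(1),e1,fl.round(1),e2,"drop over",(br-fl)@u,br[2]-fl[2])
for z in (70,75,80,85): print(z,onz(t,T((285,489)),z).round(),onz(s,S((530,549)),z).round(),onz(t,T((430,184)),z).round(),onz(s,S((296,303)),z).round())
```

```text
[709.9 251.2  77.1] 0.35320296140485163 [547.7 322.1  74.8] 2.6703546173376727 drop over 147.99930387706638 2.326120839014152
70 [550. 324.  70.] [549. 319.  70.] [713. 253.  70.] [716. 246.  70.]
75 [549. 323.  75.] [546. 322.  75.] [711. 252.  75.] [712. 250.  75.]
80 [548. 321.  80.] [543. 325.  80.] [709. 250.  80.] [708. 253.  80.]
85 [546. 319.  85.] [540. 329.  85.] [707. 249.  85.] [704. 257.  85.]
```

View pics/f2tz.png

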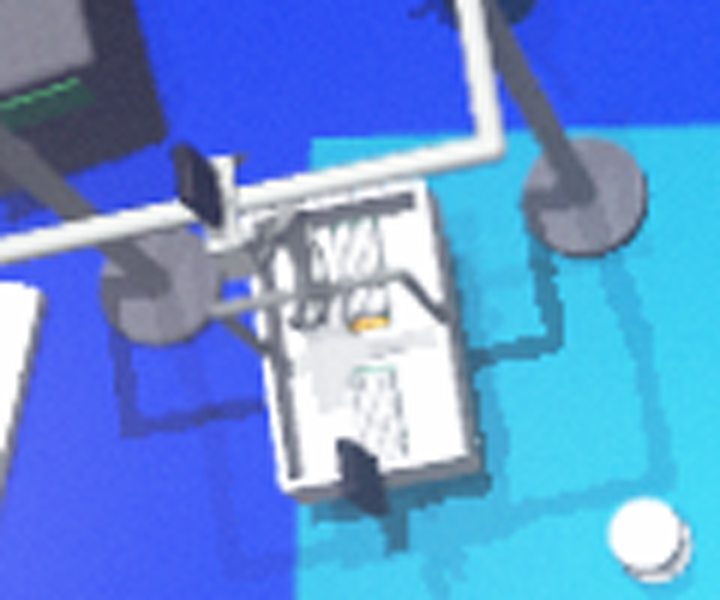

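Run:
```python
from h import *
a=cv2.imread('pics/top0.png').astype(int);b=get_image('top')['color'].astype(int)
for n,(x,y,w) in dict(jar=(188,160,9),tape=(288,213,14),driver=(359,126,14)).items():
    print(n,np.abs(a[y-w:y+w,x-w:x+w]-b[y-w:y+w,x-w:x+w]).mean().round(1))
print(job_done(), get_obs()['t'])
```

```text
jar 19.0
tape 26.4
driver 15.8
the job is handed in; nothing more can be done
the job is handed in; nothing more can be done
```

I handed the job in at about 37 s. Two modules and two blowers were present. I put the modules in the bin and the blowers in the tray, hung the hook on the rail by its upper curl, then hung the loaded bin by its bail in the lower curl and moved the arm clear.

**Last checks:**
- **Bin:** it looked the same in two pictures about 0.9 s apart. Two rim corners measured across both views put the tilt at about 1° (2 mm over 148 mm). Both modules lie flat in the bin and the bail sits in the lower curl.
- **Blowers:** both are in the tray, flat and touching. They had been apart when I placed them; one was later knocked against the other.
- **Jar, tape and screwdriver:** the comparison of final and initial pictures was inconclusive. The average pixel differences were 16 to 26 grey levels, which I take to be lighting and arm shadows but didn't check further. The robot did not touch any of them as far as I can tell, and in the last views they appear where they were at the start.

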